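Fish the shorting link out of the heat-sink slot

ROBOT

A 7-joint arm with a two-finger parallel gripper is mounted at the origin on the work surface. World frame = base frame: x ahead of the robot, y to its left, z up, the work surface at z = 0. Lengths are in m, angles in rad, forces in N, time in s.
With the tool pointing down it reaches from about 0.425 to 0.825 m from the base axis. Payload 3.6 kg.
Tool frame: the origin (TCP) lies midway between the tips of the shut fingers; the grasp point (between the pads) lies 19 mm behind it; y points along the fingers, x is the direction in which the jaws open and shut, and the axes are right-handed (so a half turn about y gives the same grasp; the last joint's range is limited). The gripper opens to 93 mm and grips with 3 to 60 N. Pads are 15 mm wide; open, the fingers measure 128 mm over their backs; the gripper's body (75 mm by 188 mm) begins 65 mm behind the grasp point.
Start: joints at [1.226, 0.615, -0.013, 1.423, 0.008, 1.103, -0.04], TCP at [0.204, -0.617, 0.191] pointing down, gripper open.
Joint ranges: [-3.12, 3.12], [-0.3, 2.06], [-1.34, 1.32], [0.26, 2.42], [-1.36, 4.5], [0.01, 1.98], [-2.84, 2.84]. Speed limits (rad/s): [2.79, 2.79, 3.14, 3.14, 3.14, 3.14, 3.14].

INTERFACE

Orientations are given as a 3x3 rotation matrix whose columns are the frame's x, y, z axes.
In Python, from plant import r gives the robot as it stands.
- The arm moves only by the shell command python3 -m handwheel 'ROWS' [FORCE]. ROWS is JSON, a list of rows, each an object with "dp": the shift along the world's x, y, z in mm, a list of three; "dr": the turn, a rotation vector about the world's x, y, z in degrees, a list of three; "jaw": the finger opening in mm, from 0 to 93. In form: [{"dp": [x, y, z], "dr": [wx, wy, wz], "jaw": jaw}, ...]. A call has 1 to 12 rows; each row shifts and turns the pose as measured when the row begins; what a row does not reach is not made up. A row lasts 1/12 s, in which the tool goes at most 41.7 mm and 7.16 degrees, less where a joint would pass 70% of its speed; a pose out of reach is approached as far as the arm can. A call with a gripper value outside its range is refused whole. The fingers move at their own pace and stop on an object; FORCE is the grip in N (left out, the last holds). Time passes only in rows, so rows that do not move let the fingers close. It gives the time, the measured TCP pose, the force and the opening at its end, in the units of the state.
- r.state(): the state, without advancing time (a new reading comes with each control period).
- r.capture(name): name is "scene" or "top" or "wrist"; returns the picture (420x560x3 uint8, red, green, blue); there is no depth.
- r.calibration(name): a dict with "K" (3x3 intrinsics, pixels), "view" (4x4, takes a point from world to camera coordinates); the wrist camera has in their place "mount" (4x4, takes a point from camera to tool coordinates, whose origin is the TCP and whose axes are the tool frame's). Camera axes: x right, y down, z forward; pixel columns grow to the right and rows downward; lengths in m; the calibration is good to about 2 mm. A picture is of the moment at which its call begins: read the wrist's pose just before it. calibration takes no time and is no camera call.
- r.close_job(): hands the job in, once; it reports no verdict.
The state is a dict: "t": time; "joint_positions": joint angles; "joint_vel": joint speeds; "joint_efforts": joint torques, N m; "tcp_pos": TCP position; "eef_rot": TCP orientation; "wrist_force": force on the tool from outside, world axes, zero at the start; "torque": the same for the moment, N m; "gripper_width": finger opening in m.
Only numpy, scipy, OpenCV 4.12 (cv2) and the standard library are available. Lean on these libraries where they do the work, as an engineer would, in place of code of your own. Each camera call takes 0.05 s, during which the arm holds its last target.

TASK

A brass shorting link is trapped in the narrow slot of the heat-sink module: use the hooked pick to reach in under the clear guard, press its tip lightly but steadily into the notch on the link's top, and drag the link gently out until all of it lies flat on the low apron in front of the slot. The pick is telescopic and drawn out by an unknown amount, so feel where its tip is; never touch the link with the gripper or force the pick against link or module. Then hang the pick back in its rest as it was, let go, and leave the other things on the bench undisturbed.

Things in the scene. Friction and masses are not known exactly. Their poses are not given: they have to be found in the camera images.
- module: aluminium finned heat-sink block, 92 mm wide, fixed. Origin: bench level under the centre of the slot's mouth; x runs into the slot, y across, z up. Slot: open at the mouth (x = 0), 14 mm wide (y -7 to +7), level floor at z = 12 mm, closed at x = 110 mm; walls and fins up to z = 36 mm; open on top from x = 0 to 40 mm, then roofed by the guard
- slot_mouth (a point): point on the slot floor at the centre of the mouth (module frame 0, 0, 12 mm)
- guard_edge (a point): middle of the lower front edge of the clear plastic guard that lies on the fins (module frame 40, 0, 36 mm). The guard reaches from x = 40 to 110 mm, underside z = 36, top 39, screw heads to 42 mm
- apron (a point): middle of the apron (module frame -48, 0, 12 mm): the slot floor runs on level out of the mouth to x = -96 mm, with 4 mm high lips along its sides (inner faces y = +-19 mm) and its end
- plunger_tip (a point): steel spring plunger in the slot's +y wall (module x = 50 mm, z 12.7 to 17.7 mm), under the guard. It presses the link sideways against the -y wall with about 2.5 N, so the link resists pulling with some 2 to 4 N (and more as it is pressed) until its far end has passed the plunger
- link: loose brass bar, 70 mm long (x, along the slot, inwards), 11 mm wide (y), 6 mm thick, about 35 g. Origin: centre of its underside. Starts on the slot floor against the -y wall, mostly under the guard, its near end 28 to 37 mm inside the mouth. Across its top, all its width, runs a notch (see link_notch)
- link_notch (a point): middle of the notch's bottom (link frame -13, 0, 3 mm). Notch 3 mm deep, flat bottom from link x = -17 to -9 mm; inner side upright; the outer side, which is pulled on, is a ramp at 30 degrees reaching the top at x = -22 mm: a tip not held down with about 6 to 10 N rides up it and slips out. Over 20 N harms the link
- pick: telescopic hooked pick, 65 g, upright: black handle 28 (x) by 16 (y) mm, z = 4 to 48 mm, on a collar 34 x 34 x 4 mm, a sleeve 8 mm thick down to z = -15, then a steel shank 5 mm thick, bent at its foot to run 24 mm out to +x, where a 4 mm round tip turns down (see pick_hook). Origin: centre of the collar's underside, on the shank's axis; x along the hook, z up
- pick_hook (a point): NOT the true height of the tip: point of the handle's body where the tip's lowest point would be at middle extension (pick frame 24, 0, -40 mm). The shank stays as it is drawn out (holds 60 N), but by how much differs each time and is not measured: the tip is really 5 mm higher to 5 mm lower, so feel for it. The foot, 5 mm thick, ends 4 mm above the tip's lowest point
- pick_grip (a point): middle height to grip on the handle, 16 mm wide across the pick's y (pick frame 0, 0, 28 mm)
- rest: dark steel stand, fixed, base 90 x 70 mm; origin at bench level under the shank's place. Two level arms along x, tops at z = 60 mm, leave a 16 mm gap (y -8 to +8), open above and to -x, from x = -14 to the post at +36 mm. The pick's collar hangs on the arms, shank and hook in and below the gap, hook to +x; it lifts straight up and goes in straight down
- rest_seat (a point): where the pick's origin is when it hangs in the rest (rest frame 0, 0, 60 mm); the pick then has the rest's yaw
- motor: small motor, square foot 34 mm, round body, 72 mm tall, loose bystander; origin under its centre
- parts_box: clear open small-parts box 85 x 65 x 24 mm, loose bystander; origin under its centre
- cell_a: battery cell standing on end, 14 mm across, 50 mm tall, loose bystander; origin under its centre
- cell_b: another such battery cell, loose bystander
- wire_spool: small empty white spool 48 mm across, 30 mm tall, loose bystander
- driver: screwdriver lying on the bench, loose bystander
- terminals: grey terminal strip 70 x 22 x 20 mm, loose bystander
Mind the look-alikes: they are no part of the job. Leave any blue or purple look-alike of the pick alone.

How it is judged:
By the outcome, as a careful person would: the job done as asked, in the order asked, and still so for the second after the job is handed in, with the robot touching nothing.
It also fails if it takes over 72 s, if anything falls off the work surface, if the arm or the gripper's body presses on something with over 40 N, if the wrist force passes 120 N, or if a joint passes its speed limit or range.

## Working session

There is one attempt and no reset: what is moved stays moved. The work goes in short steps, Python scripts to look and compute and a shell command to move; the robot and the scene stay as the last step left them, time stands still between calls to the robot, and variables do not carry over. Pictures are saved under pics/ and viewed, and the job is handed in when it is done.

```bash
ls; mkdir -p pics; python3 - <<'E'
from plant import r
import cv2
s=r.state()
print(s)
for n in ["scene","top"]:
    im=r.capture(n); cv2.imwrite(f"pics/{n}0.png",im[:,:,::-1])
    c=r.calibration(n); print(n,c)
print(r.calibration("wrist"))
E
```

```text
pics
{'t': 0.0, 'joint_positions': array([ 1.22550073,  0.61593326, -0.01259994,  1.42488825,  0.0081362 ,
        1.10337035, -0.04039222]), 'joint_vel': array([-4.07498708e-04, -3.57427137e-04,  9.91742305e-04, -2.06721478e-05,
        7.73167873e-04, -9.61859077e-04, -2.56995398e-05]), 'joint_efforts': array([ 5.50068344e-04, -4.58934331e+01,  2.09156899e-01, -1.65742797e+01,
       -6.11552806e-02,  2.06278375e-02,  2.42208080e-04]), 'tcp_pos': array([ 0.20344641, -0.61644375,  0.19017572]), 'eef_rot': array([[ 3.13495227e-01, -8.72493245e-04,  9.49589375e-01],
       [-9.49586360e-01,  2.39443446e-03,  3.13496431e-01],
       [-2.54725304e-03, -9.99996753e-01, -7.78639110e-05]]), 'wrist_force': array([ 0.18131321, -0.5324939 , -0.34621224]), 'torque': array([-0.05111912,  0.01942776, -0.02866288]), 'gripper_width': 0.09304350282939713}
scene {'K': array([[434.90824552,   0.        , 270.07507975],
       [  0.        , 434.90824552, 217.26515608],
       [  0.        ,   0.        ,   1.        ]]), 'view': array([[-0.8525496 ,  0.52263677, -0.00316032,  0.37949052],
       [ 0.
[... 404 characters left out ...]
5],
       [-0.99253794, -0.01863999, -0.12050307,  0.52261496],
       [ 0.12072707, -0.01139478, -0.99262034,  1.13733342],
       [ 0.        ,  0.        ,  0.        ,  1.        ]])}
{'K': array([[296.78071436,   0.        , 274.89934202],
       [  0.        , 296.78071436, 210.88851809],
       [  0.        ,   0.        ,   1.        ]]), 'mount': array([[ 9.99999129e-01, -9.39015826e-04, -9.27583922e-04,
         1.31186923e-04],
       [ 6.04874901e-04, -2.98601088e-01,  9.54377821e-01,
        -1.93104402e-01],
       [-1.17315345e-03, -9.54377550e-01, -2.98600260e-01,
         8.47293533e-02],
       [ 0.00000000e+00,  0.00000000e+00,  0.00000000e+00,
         1.00000000e+00]])}
```

View pics/scene0.png

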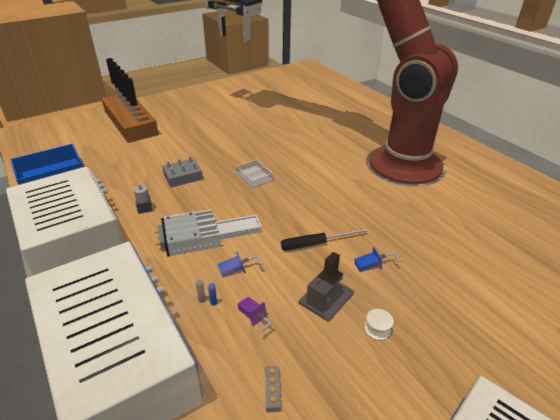

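View pics/top0.png

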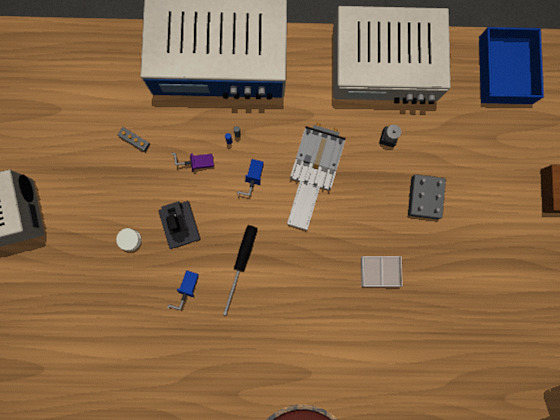

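```bash
python3 - <<'E'
import cv2
a=cv2.imread("pics/top0.png"); b=cv2.imread("pics/scene0.png")
c=cv2.resize(a[180:270,140:260],None,fx=6,fy=6,interpolation=cv2.INTER_CUBIC);cv2.imwrite("pics/c1.png",c)
c=cv2.resize(a[115:240,270:370],None,fx=4.8,fy=4.8,interpolation=cv2.INTER_CUBIC);cv2.imwrite("pics/c2.png",c)
c=cv2.resize(b[190:330,150:400],None,fx=3.2,fy=3.2,interpolation=cv2.INTER_CUBIC);cv2.imwrite("pics/c3.png",c)
E
```

```text
(no output)
```

View pics/c1.png

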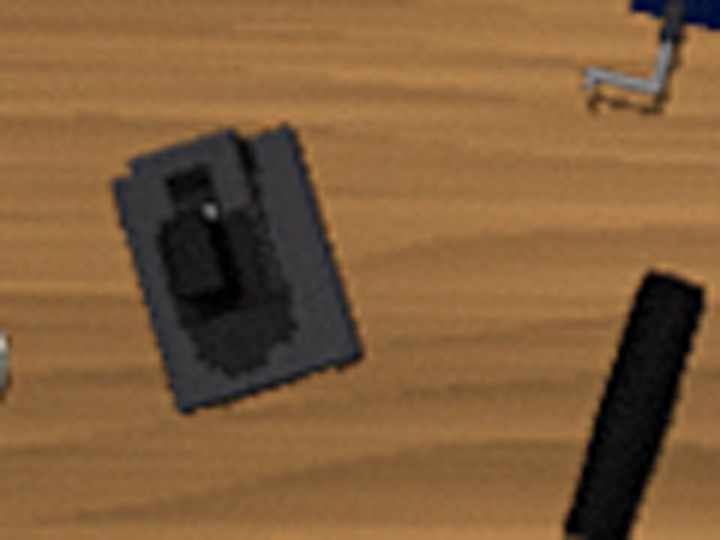

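View pics/c2.png

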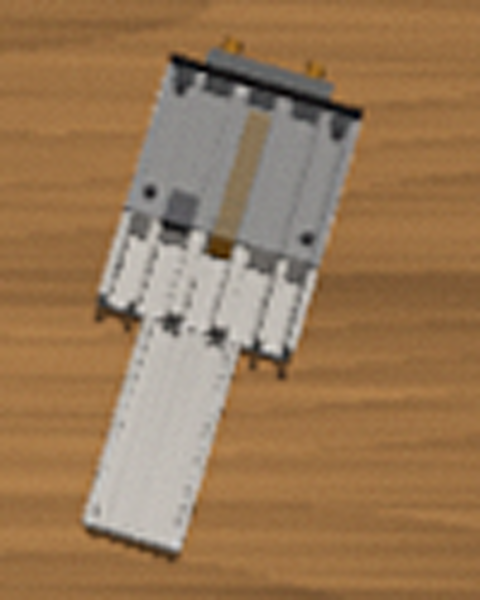

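View pics/c3.png

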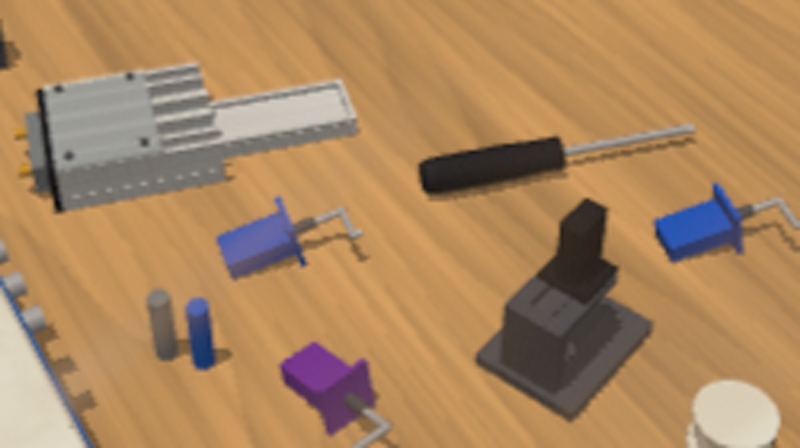

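```bash
cat > h.py <<'E'
import numpy as np, cv2
from plant import r
def cam(name, st=None):
    c=r.calibration(name); K=c["K"]
    if name!="wrist": return K,c["view"]
    st=st or r.state()
    T=np.eye(4);T[:3,:3]=st["eef_rot"];T[:3,3]=st["tcp_pos"]
    return K,np.linalg.inv(T@c["mount"])
def proj(kv,P):
    K,V=kv;P=np.atleast_2d(P);q=P@V[:3,:3].T+V[:3,3];q=q@K.T;return q[:,:2]/q[:,2:]
def plane(kv,uv,z):
    K,V=kv;R=V[:3,:3];o=-R.T@V[:3,3];uv=np.atleast_2d(uv)
    d=np.c_[uv,np.ones(len(uv))]@np.linalg.inv(K).T@R
    return o+d*((z-o[2])/d[:,2])[:,None]
def rz(a): c,s=np.cos(a),np.sin(a);return np.array([[c,-s,0],[s,c,0],[0,0,1.]])
def snap(name,fn):
    st=r.state();kv=cam(name,st);im=r.capture(name);cv2.imwrite(fn,im[:,:,::-1]);return st,kv,im
E
python3 - <<'E'
from h import *
kv=cam("top")
c2=lambda x,y:(270+x/4.8,115+y/4.8); c1=lambda x,y:(140+x/6,180+y/6)
for n,p,z in [("finL",c2(100,300),.036),("finR",c2(290,357),.036),("guardL",c2(128,208),.039),("guardR",c2(318,262),.039),("backL",c2(175,62),.039),("backR",c2(358,113),.039),("apL",c2(85,522),.016),("apR",c2(180,550),.016),("base1",c1(115,180),.006),("base2",c1(290,125),.006),("base3",c1(360,355),.006),("base4",c1(185,410),.006),("handletop",c1(195,260),.108)]:
    print(n,plane(kv,p,z)[0].round(4))
E
```

```text
finL [0.5922 0.0336 0.036 ]
finR [ 0.5678 -0.0525  0.036 ]
guardL [0.6341 0.0216 0.039 ]
guardR [ 0.611  -0.0646  0.039 ]
backL [0.7024 0.001  0.039 ]
backR [ 0.6803 -0.0826  0.039 ]
apL [0.4933 0.0382 0.016 ]
apR [ 0.4813 -0.0052  0.016 ]
base1 [0.5194 0.3212 0.006 ]
base2 [0.541  0.2578 0.006 ]
base3 [0.4569 0.2293 0.006 ]
base4 [0.4357 0.2922 0.006 ]
handletop [0.481  0.2729 0.108 ]
```

```bash
python3 -m handwheel '[{"dp":[20,33,3],"dr":[0,0,0],"jaw":93},{"dp":[20,33,3],"dr":[0,0,0],"jaw":93},{"dp":[20,33,3],"dr":[0,0,0],"jaw":93},{"dp":[20,33,3],"dr":[0,0,0],"jaw":93},{"dp":[20,33,3],"dr":[0,0,0],"jaw":93},{"dp":[20,33,3],"dr":[0,0,0],"jaw":93}]'
```

```text
t: 0.6
tcp_pos: [0.3144, -0.4174, 0.2029]
eef_rot: [[0.293, -0.012, 0.956], [-0.956, 0.004, 0.293], [-0.007, -1.0, -0.01]]
wrist_force: [1.0, -0.4, 0.7]
gripper_width: 0.0929
```

```bash
python3 -m handwheel '[{"dp":[20,33,3],"dr":[0,0,0],"jaw":93},{"dp":[20,33,3],"dr":[0,0,0],"jaw":93},{"dp":[20,33,3],"dr":[0,0,0],"jaw":93},{"dp":[20,33,3],"dr":[0,0,0],"jaw":93},{"dp":[20,33,3],"dr":[0,0,0],"jaw":93},{"dp":[20,33,3],"dr":[0,0,0],"jaw":93},{"dp":[20,33,3],"dr":[0,0,0],"jaw":93},{"dp":[20,33,3],"dr":[0,0,0],"jaw":93},{"dp":[20,33,3],"dr":[0,0,0],"jaw":93},{"dp":[20,33,3],"dr":[0,0,0],"jaw":93},{"dp":[0,0,0],"dr":[0,0,0],"jaw":93}]' && python3 - <<'E'
from h import *
st,kv,im=snap("wrist","pics/w1.png"); np.savez("w1.npz",K=kv[0],V=kv[1]); print(st["tcp_pos"],st["eef_rot"].round(3))
E
```

```text
t: 1.52
tcp_pos: [0.521, -0.0576, 0.2325]
eef_rot: [[0.304, -0.014, 0.953], [-0.952, 0.012, 0.304], [-0.016, -1.0, -0.01]]
wrist_force: [0.7, 0.5, 0.4]
gripper_width: 0.0931
[ 0.52101887 -0.05757396  0.23245885] [[ 0.304 -0.014  0.953]
 [-0.952  0.012  0.304]
 [-0.016 -1.    -0.01 ]]
```

View pics/w1.png

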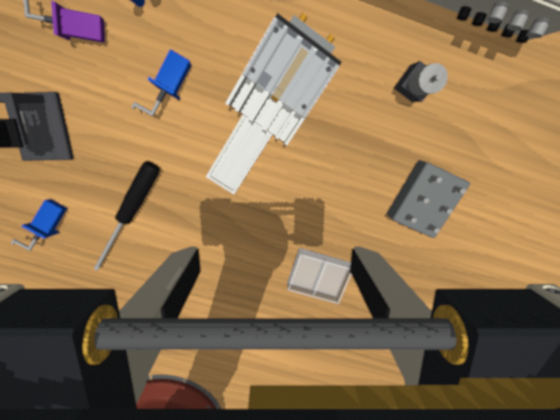

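```bash
python3 - <<'E'
import cv2
a=cv2.imread("pics/w1.png")
c=cv2.resize(a[5:205,195:355],None,fx=3.75,fy=3,interpolation=cv2.INTER_CUBIC)
c=cv2.resize(a[5:205,195:355],None,fx=3,fy=3,interpolation=cv2.INTER_CUBIC)
c=cv2.resize(a[10:110,220:345],None,fx=6,fy=6,interpolation=cv2.INTER_CUBIC);cv2.imwrite("pics/c4.png",c)
c=cv2.resize(a[90:200,200:310],None,fx=5.4,fy=5.4,interpolation=cv2.INTER_CUBIC);cv2.imwrite("pics/c5.png",c)
E
```

```text
(no output)
```

View pics/c4.png

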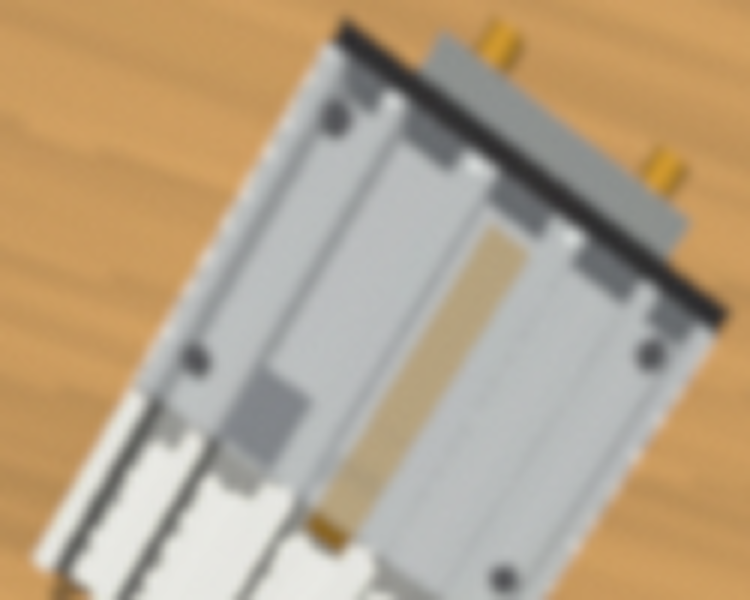

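View pics/c5.png

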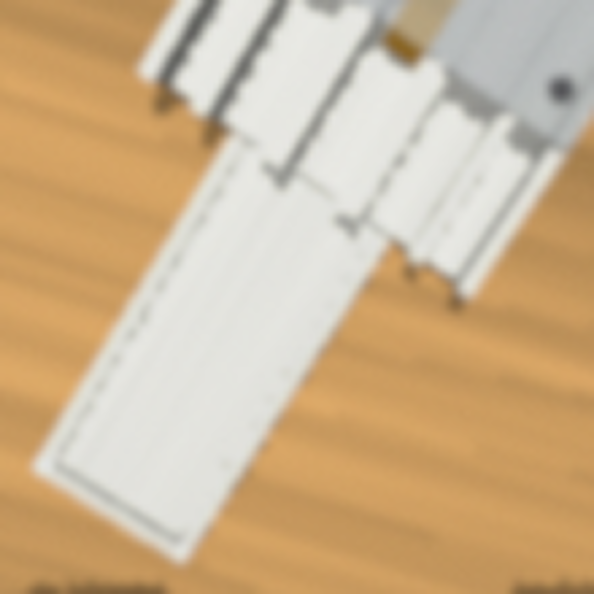

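```bash
cat > fitmod.py <<'E'
from h import *
from scipy.optimize import least_squares
w=np.load("w1.npz");W=(w["K"],w["V"]);T=cam("top")
c2=lambda x,y:(270+x/4.8,115+y/4.8); c4=lambda x,y:(220+x/6,10+y/6); c5=lambda x,y:(200+x/5.4,90+y/5.4)
M=np.array([[0,46,36],[0,-46,36],[40,46,39],[40,-46,39],[110,46,39],[110,-46,39]])/1000
TP=[c2(100,300),c2(290,357),c2(128,208),c2(318,262),c2(172,64),c2(357,114)]
WP=[c5(140,72),c5(468,298),c4(135,388),c5(563,150),c4(335,42),c4(715,330)]
def res(p,sep=False):
    P=M@rz(p[2]).T+[p[0],p[1],0]
    a=(proj(T,P)-TP);b=(proj(W,P)-WP)
    return (a,b) if sep else np.r_[a.ravel(),b.ravel()]
s=least_squares(res,[.58,-.01,-.27],loss="soft_l1");print(s.x,np.degrees(s.x[2]));a,b=res(s.x,1);print(a.round(1).tolist(),b.round(1).tolist())
for sel in (0,1):
    q=least_squares(lambda p:res(p,1)[sel].ravel(),s.x);print(sel,q.x,np.degrees(q.x[2]))
mp=s.x
def m(kv,uv,z): return (plane(kv,uv,z)[0]-[mp[0],mp[1],0])@rz(mp[2])
if __name__=="__main__":
    for n,p in [("near L",c4(307,520)),("near R",c4(340,548)),("far L",c4(490,228)),("far R",c4(527,255))]:
        print(n,m(W,p,.018).round(4))
    for n,p in [("near L",c2(208,250)),("nearR",c2(231,256)),("farL",c2(248,108)),("farR",c2(270,113))]: print("top",n,m(T,p,.018).round(4))
    for n,p in [("apL",c5(32,467)),("apR",c5(183,563)),("apinL",c5(58,462)),("apinR",c5(182,540))]: print(n,m(W,p,.016).round(4))
E
python3 fitmod.py
```

```text
[ 0.58407917 -0.01017323 -0.27306365] -15.645394897133018
[[-0.2, -2.0], [0.9, -1.8], [-0.8, -0.4], [0.3, 0.4], [-1.0, -0.5], [0.9, 1.0]] [[-0.5, 0.3], [0.5, 0.2], [-0.6, -0.9], [1.0, 0.4], [-1.7, -0.1], [0.4, 1.1]]
0 [ 0.58279202 -0.01048148 -0.2657766 ] -15.227877226633684
1 [ 0.58431294 -0.01014287 -0.27598306] -15.812664648479887
near L [0.0383 0.0041 0.018 ]
near R [ 0.0375 -0.0049  0.018 ]
far L [0.1053 0.0032 0.018 ]
far R [ 0.1054 -0.0059  0.018 ]
top near L [0.0361 0.0034 0.018 ]
top nearR [ 0.0365 -0.0075  0.018 ]
top farL [0.1058 0.0042 0.018 ]
top farR [ 0.1064 -0.0062  0.018 ]
apL [-0.0993  0.0237  0.016 ]
apR [-0.0997 -0.0223  0.016 ]
apinL [-0.0944  0.0187  0.016 ]
apinR [-0.0945 -0.0189  0.016 ]
```

```bash
cat >> h.py <<'E'
from scipy.spatial.transform import Rotation as Ro
def Rt(yaw):  # tool pointing down, pick yaw (deg)
    y=np.radians(yaw);return np.array([[np.sin(y),0,np.cos(y)],[-np.cos(y),0,np.sin(y)],[0,-1,0]])
def to(pos,yaw):
    st=r.state();dr=Ro.from_matrix(Rt(yaw)@st["eef_rot"].T).as_rotvec(degrees=True)
    print("t",st["t"],"tcp mm",(st["tcp_pos"]*1e3).round(1),"dp",((np.array(pos)-st["tcp_pos"])*1e3).round(1),"dr",dr.round(2),"F",st["wrist_force"].round(1),"T",st["torque"].round(3),"w",round(st["gripper_width"]*1e3,1))
E
python3 -m handwheel '[{"dp":[-4,33,-4],"dr":[0,0,0],"jaw":93},{"dp":[-4,33,-4],"dr":[0,0,0],"jaw":93},{"dp":[-4,33,-4],"dr":[0,0,0],"jaw":93},{"dp":[-4,33,-4],"dr":[0,0,0],"jaw":93},{"dp":[-4,33,-4],"dr":[0,0,0],"jaw":93},{"dp":[-4,33,-4],"dr":[0,0,0],"jaw":93},{"dp":[-4,33,-4],"dr":[0,0,0],"jaw":93},{"dp":[-4,33,-4],"dr":[0,0,0],"jaw":93},{"dp":[-4,33,-4],"dr":[0,0,0],"jaw":93},{"dp":[0,0,0],"dr":[0,0,0],"jaw":93}]' && python3 - <<'E'
from h import *
st,kv,im=snap("wrist","pics/w2.png"); np.savez("w2.npz",K=kv[0],V=kv[1]); to([.481,.273,.180],18.8)
c=cv2.resize(im[90:340,180:380,::-1],None,fx=2.4,fy=2.4,interpolation=cv2.INTER_CUBIC);cv2.imwrite("pics/c6.png",c)
E
```

```text
t: 2.4
tcp_pos: [0.4767, 0.2294, 0.1905]
eef_rot: [[0.276, -0.025, 0.961], [-0.961, -0.004, 0.276], [-0.003, -1.0, -0.025]]
wrist_force: [-0.5, 0.8, 0.6]
gripper_width: 0.0931
t 2.45 tcp mm [477.7 225.1 190.5] dp [  3.3  47.9 -10.5] dr [ 0.46 -1.4   3.01] F [-0.  -0.3  0.4] T [-0.007 -0.026  0.012] w 93.0
```

View pics/w2.png

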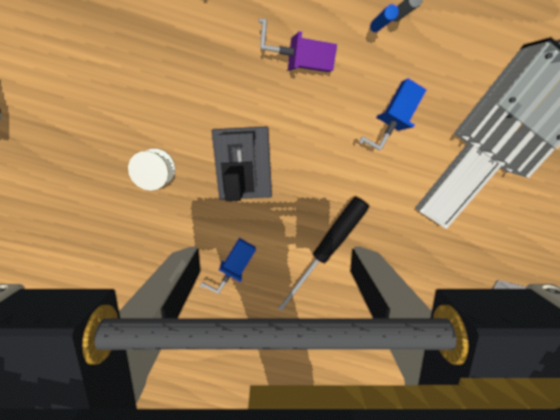

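```bash
python3 - <<'E'
import cv2
a=cv2.imread("pics/w2.png")
c=cv2.resize(a[115:210,195:290],None,fx=6,fy=6,interpolation=cv2.INTER_CUBIC);cv2.imwrite("pics/c6.png",cv2.convertScaleAbs(c,alpha=1.6,beta=15))
E
```

```text
(no output)
```

View pics/c6.png

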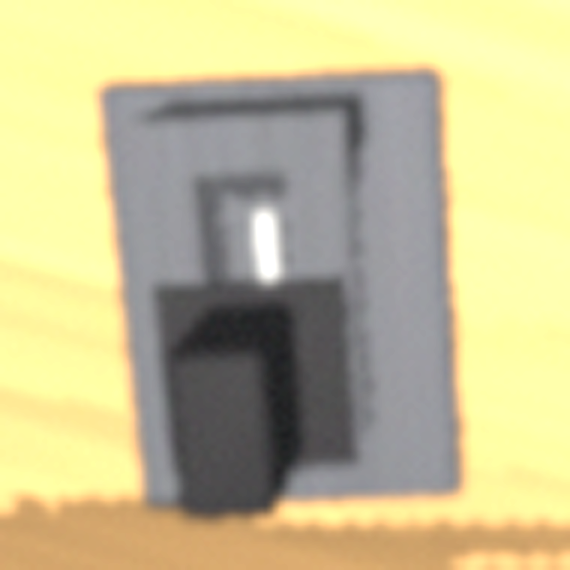

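```bash
cat > fitrest.py <<'E'
from h import *
from scipy.optimize import least_squares
w=np.load("w2.npz");W=(w["K"],w["V"]);T=cam("top")
c1=lambda x,y:(140+x/6,180+y/6); c6=lambda x,y:(195+x/6,115+y/6)
M=np.array([[17,17,64],[17,-17,64],[-17,-17,64],[14,8,108],[14,-8,108],[-14,8,108],[-14,-8,108]])/1000
WP=[c6(155,288),c6(345,281),c6(352,462),c6(172,352),c6(262,347),c6(180,510),c6(270,512)]
def res(p):
    return proj(W,M@rz(p[2]).T+[p[0],p[1],0])-WP
s=least_squares(lambda p:res(p).ravel(),[.481,.273,.33],loss="soft_l1");print(s.x,np.degrees(s.x[2]),res(s.x).round(1).tolist())
p=s.x
for n,c in [("w",[c6(105,90),c6(438,72),c6(460,488),c6(148,500)]),("t",[c1(115,180),c1(290,125),c1(360,355),c1(185,410)])]:
  B=plane(W if n=="w" else T,c,.006);print(((B-[p[0],p[1],0])@rz(p[2])*1e3).round(1).tolist()); print(B.mean(0),np.degrees(np.arctan2(*(B[0]-B[3])[[1,0]])),np.degrees(np.arctan2(*(B[1]-B[2])[[1,0]])))
print("handle in top", proj(T,M@rz(p[2]).T+[p[0],p[1],0])@np.eye(2)*6-[840,1080])
print("hook",((plane(W,c6(263,210),.02)-[p[0],p[1],0])@rz(p[2])*1e3).round(1))
E
python3 fitrest.py
```

```text
[0.48441584 0.27460997 0.29878023] 17.11884627643497 [[-0.1, -0.9], [-0.1, -0.4], [0.1, 0.2], [-1.4, -0.7], [0.7, -0.2], [-0.5, 1.7], [1.1, 1.0]]
[[47.0, 35.0, 6.0], [49.2, -33.1, 6.0], [-38.7, -35.4, 6.0], [-40.2, 33.2, 6.0]]
[0.4885602  0.27580906 0.006     ] 18.279046425109282 18.659351906090198
[[47.2, 34.2, 6.0], [49.2, -32.7, 6.0], [-39.7, -35.2, 6.0], [-41.4, 31.1, 6.0]]
[0.48825079 0.27512742 0.006     ] 19.078513963613453 18.723220130991464
handle in top [[152.31596752 229.11961916]
 [246.86635305 202.30151107]
 [272.19099234 295.7132402 ]
 [156.4779997  216.46473692]
 [202.7873739  203.33746419]
 [177.92844037 296.59235899]
 [224.35708545 283.37221705]]
hook [[23.9  2.4 20. ]]
```

```bash
python3 -m handwheel '[{"dp":[3,25,-10],"dr":[0.2,-0.7,1.4],"jaw":93},{"dp":[3.5,24,-10],"dr":[0.2,-0.7,1.3],"jaw":93},{"dp":[0,0,0],"dr":[0,0,0],"jaw":93}]' 60 && python3 - <<'E'
from h import *
st,kv,im=snap("wrist","pics/w3.png"); np.savez("w3.npz",K=kv[0],V=kv[1]); to([.4845,.2745,.069],18.5)
c=cv2.resize(im[100:330,150:400,::-1],None,fx=3,fy=2.6,interpolation=cv2.INTER_CUBIC);c=cv2.resize(im[110:310,170:370,::-1],None,fx=3,fy=3,interpolation=cv2.INTER_CUBIC);cv2.imwrite("pics/c7.png",cv2.convertScaleAbs(c,alpha=1.6,beta=15))
E
```

```text
t: 2.7
tcp_pos: [0.4868, 0.2677, 0.1695]
eef_rot: [[0.31, 0.002, 0.951], [-0.951, -0.007, 0.31], [0.007, -1.0, -0.0]]
wrist_force: [-0.7, 0.2, 0.3]
gripper_width: 0.0933
t 2.75 tcp mm [487.5 264.7 170.1] dp [  -3.     9.8 -101.1] dr [0.54 0.14 0.64] F [-0.2 -1.  -0.3] T [-0.026 -0.091 -0.051] w 92.8
```

View pics/c7.png

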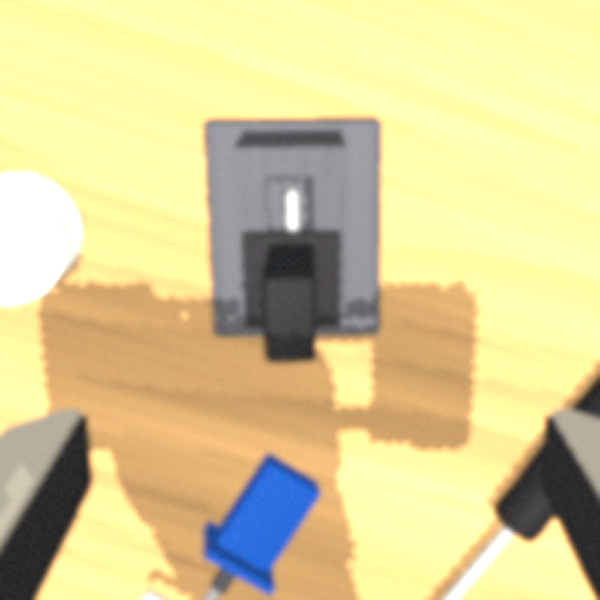

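```bash
python3 -m handwheel '[{"dp":[-1.5,5,-15],"dr":[0.3,0,0.3],"jaw":93},{"dp":[-1.5,5,-18],"dr":[0.2,0,0.3],"jaw":93},{"dp":[0,0,-18],"dr":[0,0,0],"jaw":80},{"dp":[0,0,-16],"dr":[0,0,0],"jaw":70},{"dp":[0,0,0],"dr":[0,0,0],"jaw":70},{"dp":[0,0,0],"dr":[0,0,0],"jaw":70}]' 60 && python3 - <<'E'
from h import *
st,kv,im=snap("wrist","pics/w4.png"); np.savez("w4.npz",K=kv[0],V=kv[1]); to([.4845,.2745,.069],18.5)
c=cv2.resize(im[90:340,150:400,::-1],None,fx=2.4,fy=2.4,interpolation=cv2.INTER_CUBIC);cv2.imwrite("pics/c8.png",cv2.convertScaleAbs(c,alpha=1.6,beta=15))
E
```

```text
t: 3.25
tcp_pos: [0.4912, 0.2567, 0.1036]
eef_rot: [[0.295, 0.008, 0.955], [-0.955, -0.012, 0.295], [0.014, -1.0, 0.004]]
wrist_force: [0.3, -0.1, 0.4]
gripper_width: 0.0721
t 3.3 tcp mm [491.3 256.3 103.6] dp [ -6.8  18.2 -34.6] dr [0.7  0.46 1.36] F [ 0.4 -1.   0.3] T [-0.001 -0.016  0.004] w 70.7
```

View pics/c8.png

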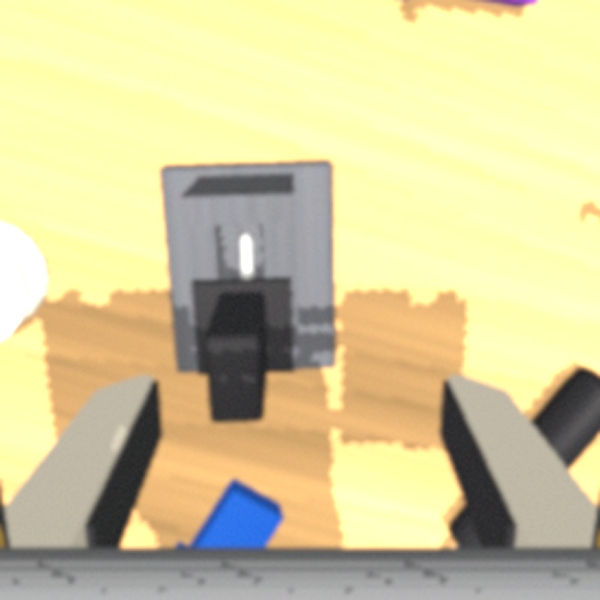

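```bash
python3 -m handwheel '[{"dp":[0,0,0],"dr":[0,0,0],"jaw":70}]'; python3 -m handwheel '[{"dp":[0,0,0],"dr":[0,0,0],"jaw":70}]';python3 -m handwheel '[{"dp":[-6,18,0],"dr":[0.7,0.4,1.2],"jaw":70}]'; python3 -m handwheel '[{"dp":[0,0,0],"dr":[0,0,0],"jaw":70}]'; python3 -m handwheel '[{"dp":[0,0,0],"dr":[0,0,0],"jaw":70}]'; python3 -c "
from h import *
to([.4845,.2745,.069],18.5); print(r.state()['joint_vel'].round(3))"
```

```text
t: 3.38
tcp_pos: [0.4921, 0.2554, 0.1046]
eef_rot: [[0.293, 0.009, 0.956], [-0.956, -0.012, 0.293], [0.014, -1.0, 0.005]]
wrist_force: [-0.7, -0.1, 0.6]
gripper_width: 0.0703
t: 3.47
tcp_pos: [0.4931, 0.2546, 0.1056]
eef_rot: [[0.291, 0.011, 0.957], [-0.956, -0.012, 0.292], [0.015, -1.0, 0.007]]
wrist_force: [-0.5, -0.1, -0.9]
gripper_width: 0.0704
t: 3.55
tcp_pos: [0.4891, 0.2691, 0.1065]
eef_rot: [[0.306, 0.006, 0.952], [-0.952, -0.002, 0.306], [0.004, -1.0, 0.005]]
wrist_force: [0.6, -0.6, -0.2]
gripper_width: 0.0701
t: 3.63
tcp_pos: [0.488, 0.274, 0.1076]
eef_rot: [[0.311, 0.007, 0.95], [-0.95, 0.003, 0.311], [-0.001, -1.0, 0.007]]
wrist_force: [-0.9, 1.0, 0.1]
gripper_width: 0.0699
t: 3.72
tcp_pos: [0.4882, 0.2746, 0.1082]
eef_rot: [[0.312, 0.008, 0.95], [-0.95, 0.004, 0.312], [-0.001, -1.0, 0.008]]
wrist_force: [-0.1, 0.2, 0.4]
gripper_width: 0.0702
t 3.7167 tcp mm [488.2 274.6 108.2] dp [ -3.7  -0.1 -39.2] dr [-0.23  0.43  0.3 ] F [-0.1  0.2  0.4] T [-0.05  -0.007 -0.025] w 70.2
[-0.032 -0.005 -0.044 -0.019 -0.035 -0.009  0.012]
```

```bash
python3 -m handwheel '[{"dp":[-2.5,0,-14],"dr":[-0.2,0.5,0.3],"jaw":70},{"dp":[-1.5,0,-14],"dr":[0,0,0],"jaw":70},{"dp":[0,0,-11],"dr":[0,0,0],"jaw":60},{"dp":[0,0,-1],"dr":[0,0,0],"jaw":50}]'; python3 -c "
from h import *
to([.4845,.2745,.069],18.5)"
```

```text
t: 4.05
tcp_pos: [0.4837, 0.2774, 0.0665]
eef_rot: [[0.322, 0.0, 0.947], [-0.947, 0.003, 0.322], [-0.003, -1.0, 0.001]]
wrist_force: [0.3, -0.1, -0.0]
gripper_width: 0.061
t 4.05 tcp mm [483.7 277.4  66.5] dp [ 0.8 -2.9  2.5] dr [-0.18  0.03 -0.27] F [ 0.3 -0.1 -0. ] T [-0.048  0.032  0.013] w 61.0
```

```bash
python3 -m handwheel '[{"dp":[0.5,-3,2.5],"dr":[-0.2,0,-0.3],"jaw":45},{"dp":[0,0,-0.3],"dr":[0,0,0],"jaw":36},{"dp":[0,0,-0.3],"dr":[0,0,0],"jaw":30}]'; python3 - <<'E'
from h import *
st,kv,im=snap("wrist","pics/w5.png"); np.savez("w5.npz",K=kv[0],V=kv[1]); to([.4845,.2745,.069],18.5)
c=cv2.resize(im[150:400,150:400,::-1],None,fx=2.4,fy=2.4,interpolation=cv2.INTER_CUBIC);cv2.imwrite("pics/c9.png",cv2.convertScaleAbs(c,alpha=1.6,beta=15))
E
```

```text
t: 4.3
tcp_pos: [0.4831, 0.2739, 0.0669]
eef_rot: [[0.317, -0.003, 0.948], [-0.948, -0.003, 0.317], [0.002, -1.0, -0.003]]
wrist_force: [-0.2, -0.2, -0.4]
gripper_width: 0.0412
t 4.35 tcp mm [483.3 273.9  67.1] dp [1.2 0.6 1.9] dr [ 0.14 -0.14  0.01] F [ 0.2 -0.5  0.4] T [-0.032 -0.02  -0.025] w 37.3
```

View pics/c9.png

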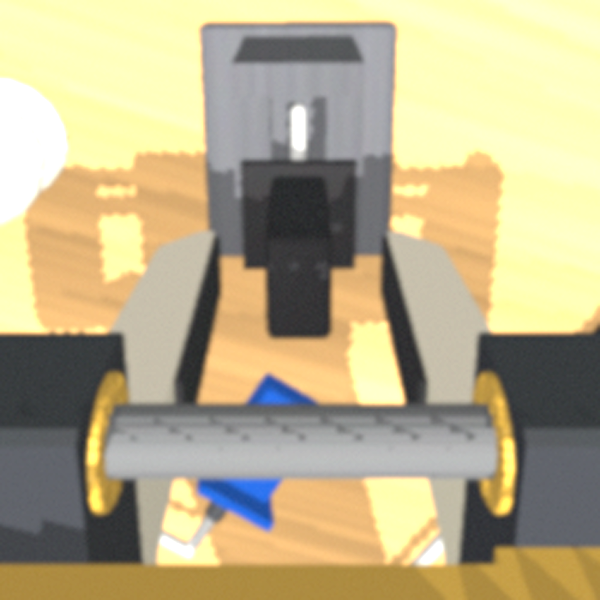

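```bash
python3 - <<'E'
from h import *
w=np.load("w5.npz");W=(w["K"],w["V"])
im=cv2.imread("pics/w5.png")
st=r.state();R=st["eef_rot"];p=np.array([.4833,.2739,.0671])
f=lambda P:((proj(W,P)-[150,150])*2.4).round(0).tolist()
print("tcp",f(p)); 
for z in (0,-.019,-.03): print(z,f([p+R@np.array([sx*.019,z,sz*.0075]) for sx in(-1,1) for sz in (1,-1)]))
o=np.array([.4845,.2745,0]);Rr=rz(np.radians(18.5))
print("collar",f([o+Rr@np.array([x,y,.064]) for x,y in((.017,.017),(.017,-.017),(-.017,-.017),(-.017,.017))]))
print("handle",f([o+Rr@np.array([x,y,.108]) for x,y in((.014,.008),(.014,-.008),(-.014,-.008),(-.014,.008))]))
E
```

```text
tcp [[300.0, 225.0]]
0 [[235.0, 201.0], [236.0, 248.0], [365.0, 201.0], [364.0, 248.0]]
-0.019 [[229.0, 228.0], [230.0, 278.0], [372.0, 228.0], [370.0, 278.0]]
-0.03 [[224.0, 246.0], [226.0, 299.0], [376.0, 245.0], [374.0, 299.0]]
collar [[241.0, 162.0], [358.0, 162.0], [355.0, 268.0], [244.0, 268.0]]
handle [[265.0, 236.0], [334.0, 236.0], [332.0, 340.0], [267.0, 340.0]]
```

```bash
python3 -m handwheel '[{"dp":[1,0.5,1.5],"dr":[0,0,0],"jaw":20},{"dp":[0,0,0],"dr":[0,0,0],"jaw":10},{"dp":[0,0,0],"dr":[0,0,0],"jaw":0},{"dp":[0,0,0],"dr":[0,0,0],"jaw":0},{"dp":[0,0,0],"dr":[0,0,0],"jaw":0},{"dp":[0,0,0],"dr":[0,0,0],"jaw":0}]' 60; python3 - <<'E'
from h import *
st,kv,im=snap("wrist","pics/w6.png"); np.savez("w6.npz",K=kv[0],V=kv[1]); to([.4845,.2745,.069],18.5)
c=cv2.resize(im[150:400,150:400,::-1],None,fx=2.4,fy=2.4,interpolation=cv2.INTER_CUBIC);cv2.imwrite("pics/c10.png",cv2.convertScaleAbs(c,alpha=1.6,beta=15))
E
```

```text
t: 4.85
tcp_pos: [0.4856, 0.2748, 0.0704]
eef_rot: [[0.317, 0.001, 0.949], [-0.949, -0.001, 0.317], [0.001, -1.0, 0.0]]
wrist_force: [-0.3, -0.5, -0.8]
gripper_width: 0.0154
t 4.9 tcp mm [485.6 274.8  70.4] dp [-1.1 -0.3 -1.4] dr [0.04 0.04 0.03] F [-0.2  0.2 -0.2] T [-0.002  0.042 -0.04 ] w 15.4
```

View pics/c10.png

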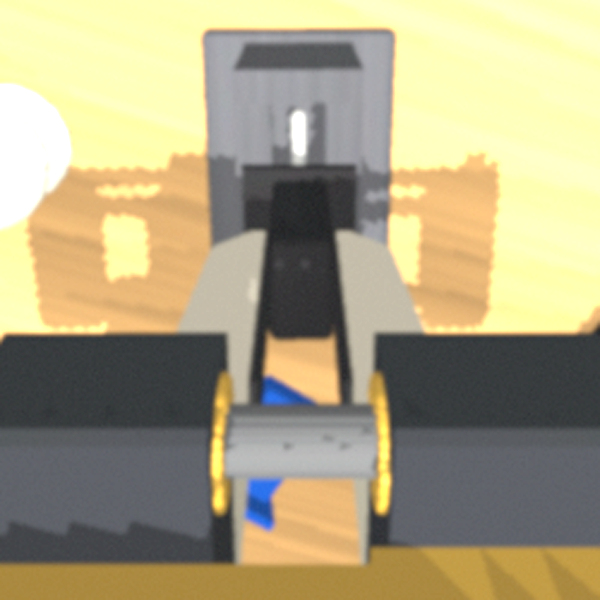

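```bash
python3 -m handwheel '[{"dp":[0,0,5],"dr":[0,0,0],"jaw":0},{"dp":[0,0,10],"dr":[0,0,0],"jaw":0},{"dp":[0,0,15],"dr":[0,0,0],"jaw":0},{"dp":[0,0,15],"dr":[0,0,0],"jaw":0}]'; python3 -c "
from h import *
to([.4850,.2745,.165],18.5)"
```

```text
t: 5.23
tcp_pos: [0.4828, 0.273, 0.115]
eef_rot: [[0.317, -0.007, 0.948], [-0.948, -0.005, 0.317], [0.003, -1.0, -0.008]]
wrist_force: [0.2, -0.2, -1.0]
gripper_width: 0.0152
t 5.2333 tcp mm [482.8 273.  115. ] dp [ 2.2  1.5 50. ] dr [ 0.3  -0.39  0.01] F [ 0.2 -0.2 -1. ] T [ 0.025 -0.02  -0.008] w 15.2
```

```bash
python3 -m handwheel '[{"dp":[1,1,15],"dr":[0.3,-0.3,0],"jaw":0},{"dp":[1,0.5,15],"dr":[0,0,0],"jaw":0},{"dp":[1,0,15],"dr":[0,0,0],"jaw":0},{"dp":[0,0,0],"dr":[0,0,0],"jaw":0}]'; python3 - <<'E'
from h import *
st,kv,im=snap("wrist","pics/w7.png"); np.savez("w7.npz",K=kv[0],V=kv[1]); to([.4845,.2745,.165],18.5)
cv2.imwrite("pics/c11.png",cv2.resize(im[150:400,150:400,::-1],None,fx=2.4,fy=2.4,interpolation=cv2.INTER_CUBIC))
st,kv,im=snap("scene","pics/s7.png"); to([.4845,.2745,.165],18.5)
p=st["tcp_pos"];print(proj(kv,p));u,v=proj(kv,p)[0].astype(int)
cv2.imwrite("pics/c12.png",cv2.resize(im[v-60:v+80,u-70:u+70,::-1],None,fx=4,fy=4,interpolation=cv2.INTER_CUBIC));print(u,v)
E
```

```text
t: 5.57
tcp_pos: [0.4874, 0.2759, 0.1682]
eef_rot: [[0.317, 0.005, 0.948], [-0.948, 0.004, 0.317], [-0.003, -1.0, 0.006]]
wrist_force: [0.1, -0.0, -0.9]
gripper_width: 0.0155
t 5.6167 tcp mm [486.6 275.4 166.9] dp [-2.1 -0.9 -1.9] dr [-0.19  0.2  -0.01] F [-0.6  0.4 -0.7] T [-0.031  0.025 -0.019] w 15.4
t 5.6667 tcp mm [485.7 274.8 165.3] dp [-1.2 -0.3 -0.3] dr [-0.09  0.04 -0.01] F [-0.1  0.2 -0.7] T [ 0.025 -0.028 -0.029] w 15.2
[[333.8292324  232.20860608]]
333 232
```

View pics/c11.png

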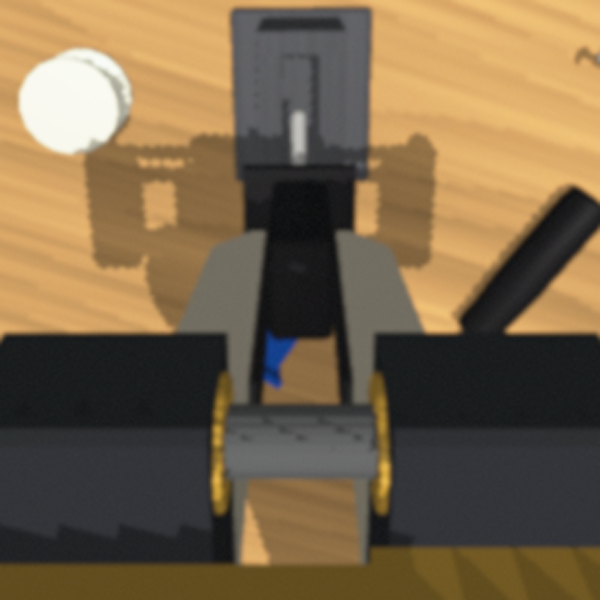

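View pics/c12.png

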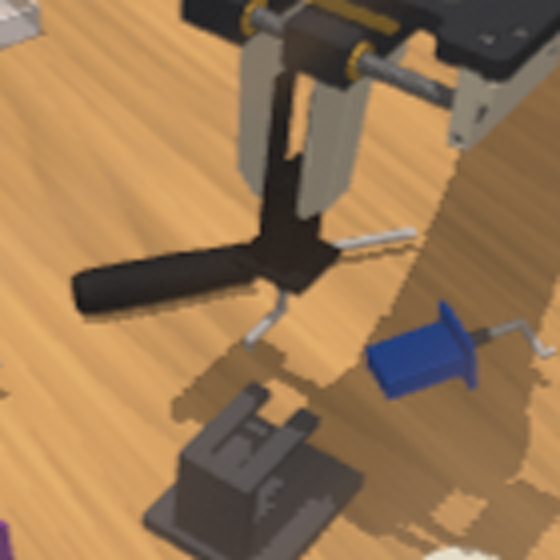

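```bash
python3 - <<'E'
from h import *
S=cam("scene")
o=np.array([.4846,.2745,.1549]);h=rz(np.radians(18.5))@[.024,0,0]
for e in (-.045,-.04,-.035,-.03): print(e,((proj(S,o+h+[0,0,e])[0]-[263,172])*4).round(1))
w=np.load("w7.npz");W=(w["K"],w["V"]);o=np.array([.4855,.2750,.1563])
for e in (-.045,-.04,-.035): print(e,((proj(W,[o+h*26/24+[0,0,e+.004],o+h*0+[0,0,e+.009]])-[150,150])*2.4).round(1).tolist())
E
```

```text
-0.045 [243.6 364.4]
-0.04 [244.4 356.2]
-0.035 [245.3 348. ]
-0.03 [246.2 339.6]
-0.045 [[301.0, 103.5], [301.1, 177.2]]
-0.04 [[301.0, 106.9], [301.0, 182.0]]
-0.035 [[301.0, 110.4], [301.0, 186.9]]
```

```bash
python3 -m handwheel '[{"dp":[6,-33,0],"dr":[0,0,-4.2],"jaw":0},{"dp":[6,-33,0],"dr":[0,0,-4.2],"jaw":0},{"dp":[6,-33,0],"dr":[0,0,-4.2],"jaw":0},{"dp":[6,-33,0],"dr":[0,0,-4.2],"jaw":0},{"dp":[6,-33,0],"dr":[0,0,-4.2],"jaw":0},{"dp":[6,-33,0],"dr":[0,0,-4.2],"jaw":0},{"dp":[6,-33,0],"dr":[0,0,-4.2],"jaw":0},{"dp":[4,-20,0],"dr":[0,0,-3],"jaw":0},{"dp":[0,0,0],"dr":[0,0,0],"jaw":0}]'; python3 -c "
from h import *
to([.5332,.0041,.0850],-15.65)"
```

```text
t: 6.42
tcp_pos: [0.5213, 0.0147, 0.156]
eef_rot: [[-0.258, -0.015, 0.966], [-0.966, 0.003, -0.258], [0.001, -1.0, -0.015]]
wrist_force: [-0.4, -1.0, -0.5]
gripper_width: 0.0152
t 6.4167 tcp mm [521.3  14.7 156. ] dp [ 11.9 -10.6 -71. ] dr [-0.17 -0.85 -0.69] F [-0.4 -1.  -0.5] T [-0.005 -0.014 -0.025] w 15.2
```

```bash
python3 -m handwheel '[{"dp":[6,-5,-18],"dr":[0,-0.5,-0.4],"jaw":0},{"dp":[6,-5,-20],"dr":[-0.2,-0.4,-0.3],"jaw":0},{"dp":[0,0,-18],"dr":[0,0,0],"jaw":0},{"dp":[0,0,-10],"dr":[0,0,0],"jaw":0},{"dp":[0,0,0],"dr":[0,0,0],"jaw":0}]'; python3 - <<'E'
from h import *
to([.5332,.0041,.0724],-15.65)
st,kv,im=snap("wrist","pics/w8.png"); np.savez("w8.npz",K=kv[0],V=kv[1]); to([.5332,.0041,.0724],-15.65)
cv2.imwrite("pics/c13.png",cv2.resize(im[40:290,150:400,::-1],None,fx=2.4,fy=2.4,interpolation=cv2.INTER_CUBIC))
E
```

```text
t: 6.83
tcp_pos: [0.5302, 0.0059, 0.0841]
eef_rot: [[-0.268, -0.005, 0.963], [-0.963, 0.001, -0.268], [0.0, -1.0, -0.005]]
wrist_force: [-0.0, 0.0, -0.6]
gripper_width: 0.0152
t 6.8333 tcp mm [530.2   5.9  84.1] dp [  3.   -1.8 -11.7] dr [-0.06 -0.29 -0.09] F [-0.   0.  -0.6] T [0.066 0.037 0.018] w 15.2
t 6.8833 tcp mm [530.4   6.2  84.7] dp [  2.8  -2.1 -12.3] dr [-0.07 -0.27 -0.11] F [-0.9 -0.2 -1.5] T [ 0.088  0.018 -0.038] w 14.9
```

View pics/c13.png

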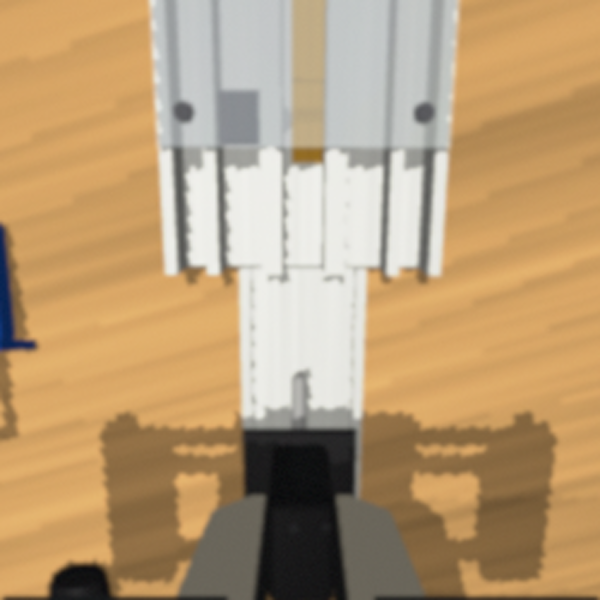

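```bash
cat > fit8.py <<'E'
from h import *
from scipy.optimize import least_squares
w=np.load("w8.npz");W=(w["K"],w["V"])
c=lambda x,y:(150+x/2.4,40+y/2.4)
M=np.array([[0,46,36],[0,-46,36],[40,46,39],[40,-46,39]])/1000
P=[c(165,272),c(441,272),c(163,148),c(449,149)]
s=least_squares(lambda p:(proj(W,M@rz(p[2]).T+[p[0],p[1],0])-P).ravel(),[.584,-.01,-.27]);print(s.x,np.degrees(s.x[2]),s.fun.round(1))
mp=s.x
def m(uv,z): return ((plane(W,uv,z)-[mp[0],mp[1],0])@rz(mp[2])*1e3).round(1)
if __name__=="__main__":
    for n,q,z in [("near bottom",c(308,163),.012),("near top",c(308,150),.018),("l78",c(308,78),.018),("l105",c(308,105),.018),("l118",c(308,118),.018),("slotL floor",c(287,230),.012),("slotR floor",c(325,230),.012),("linkL",c(293,120),.018),("linkR",c(326,120),.018),("hook tip, z.030",c(301,372),.033),("hook col",c(301,400),.035)]: print(n,m(q,z))
    st=r.state(); print("tcp in module",((st["tcp_pos"]-[mp[0],mp[1],0])@rz(mp[2])*1e3).round(1))
    im=cv2.imread("pics/w8.png");cv2.imwrite("pics/c14.png",cv2.resize(im[30:115,235:320],None,fx=7,fy=7,interpolation=cv2.INTER_CUBIC))
E
python3 fit8.py
```

```text
[ 0.58441361 -0.00999445 -0.27755875] -15.902945169964323 [ 0.6  0.7  0.3  1.3 -2.  -0.9  1.2 -0.7]
near bottom [[35.8 -1.3 12. ]]
near top [[39.9 -1.2 18. ]]
l78 [[62.3 -1.  18. ]]
l105 [[54.1 -1.  18. ]]
l118 [[50.  -1.1 18. ]]
slotL floor [[12.9  6.1 12. ]]
slotR floor [[13.  -7.6 12. ]]
linkL [[49.4  4.  18. ]]
linkR [[49.4 -7.2 18. ]]
hook tip, z.030 [[-34.5   0.9  33. ]]
hook col [[-44.2   0.8  35. ]]
tcp in module [-56.4   0.8  84.7]
```

View pics/c14.png

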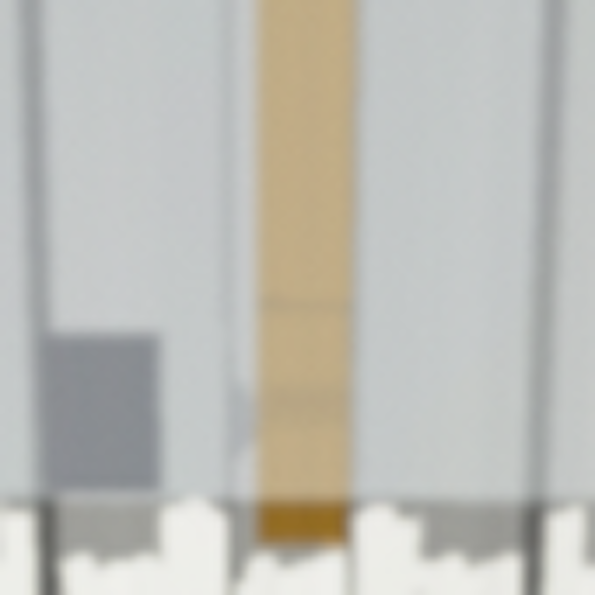

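```bash
python3 - <<'E'
import cv2
im=cv2.imread("pics/w8.png");cv2.imwrite("pics/c15.png",cv2.resize(im[170:240,240:310],None,fx=8,fy=8,interpolation=cv2.INTER_CUBIC))
E
```

```text
(no output)
```

View pics/c15.png

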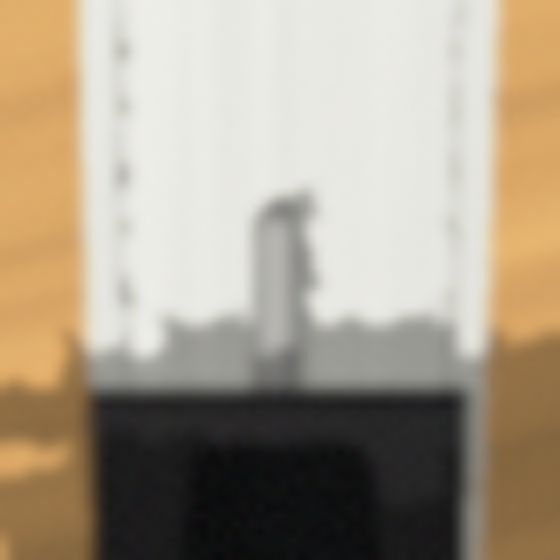

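```bash
python3 - <<'E' 
from fit8 import *
g=lambda x,y:(240+x/8,170+y/8)
print("collar L,R",m(g(93,393),.0783),m(g(467,393),.0783),m(g(93,393),.0763))
for z in (.032,.036,.040,.044): print(z,"tip front",m(g(275,200),z))
E
```

```text
[ 0.58441361 -0.00999445 -0.27755875] -15.902945169964323 [ 0.6  0.7  0.3  1.3 -2.  -0.9  1.2 -0.7]
collar L,R [[-40.4  17.7  78.3]] [[-40.2 -15.4  78.3]] [[-41.1  17.9  76.3]]
0.032 tip front [[-34.7   1.7  32. ]]
0.036 tip front [[-33.7   1.7  36. ]]
0.04 tip front [[-32.7   1.7  40. ]]
0.044 tip front [[-31.6   1.7  44. ]]
```

```bash
python3 -m handwheel '[{"dp":[1.5,-1.5,-8],"dr":[0,-0.2,-0.1],"jaw":0},{"dp":[1,-1,-6],"dr":[0,0,0],"jaw":0},{"dp":[0,0,-2],"dr":[0,0,0],"jaw":0}]'; python3 -m handwheel '[{"dp":[0,0,-2],"dr":[0,0,0],"jaw":0}]'; python3 -m handwheel '[{"dp":[0,0,-2],"dr":[0,0,0],"jaw":0}]'
```

```text
t: 7.13
tcp_pos: [0.5338, 0.006, 0.0686]
eef_rot: [[-0.266, 0.001, 0.964], [-0.964, 0.003, -0.266], [-0.003, -1.0, 0.001]]
wrist_force: [0.7, 0.2, -0.7]
gripper_width: 0.0154
t: 7.22
tcp_pos: [0.534, 0.0063, 0.0665]
eef_rot: [[-0.265, 0.002, 0.964], [-0.964, 0.003, -0.265], [-0.003, -1.0, 0.001]]
wrist_force: [0.3, 0.1, -0.9]
gripper_width: 0.015
t: 7.3
tcp_pos: [0.5342, 0.0065, 0.0646]
eef_rot: [[-0.265, 0.002, 0.964], [-0.964, 0.003, -0.265], [-0.004, -1.0, 0.001]]
wrist_force: [-0.8, -0.1, -0.8]
gripper_width: 0.0155
```

```bash
cat >> h.py <<'E'
MP=np.array([.5843,-.0101,np.radians(-15.75)])
def ms():
    st=r.state();R=rz(MP[2]);f=R.T@st["wrist_force"];t=R.T@st["torque"]
    print("t%.2f"%st["t"],"tcp mod",((st["tcp_pos"]-[MP[0],MP[1],0])@R*1e3).round(2),"F",f.round(2),"T",t.round(3),"w",round(st["gripper_width"]*1e3,1))
    e=Ro.from_matrix(Rt(np.degrees(MP[2]))@st["eef_rot"].T).as_rotvec(degrees=True);print("dr",e.round(2))
def mv(v): print("world dp",(rz(MP[2])@np.array(v,float)).round(2))
E
python3 -c "
from h import *
ms(); mv([1,0,0])"
```

```text
t7.30 tcp mod [-52.72   2.38  64.58] F [-0.73 -0.3  -0.77] T [0.05  0.046 0.052] w 15.5
dr [-0.17  0.13 -0.38]
world dp [ 0.96 -0.27  0.  ]
```

```bash
for i in 1 2; do python3 -m handwheel '[{"dp":[0,-1,-2],"dr":[0,0,-0.2],"jaw":0}]' | sed -n '1,2p;4p'; done; for i in 1 2 3 ; do python3 -m handwheel '[{"dp":[0,-0.3,-1],"dr":[0,0,0],"jaw":0}]' | sed -n '1,2p;4p'; done
```

```text
t: 7.38
tcp_pos: [0.5345, 0.0059, 0.0627]
wrist_force: [-0.4, -0.0, -0.8]
t: 7.47
tcp_pos: [0.5347, 0.0048, 0.0608]
wrist_force: [1.1, -0.7, -1.1]
t: 7.55
tcp_pos: [0.5348, 0.0043, 0.0597]
wrist_force: [0.1, -0.8, -0.5]
t: 7.63
tcp_pos: [0.5349, 0.0038, 0.0587]
wrist_force: [0.1, 0.2, -0.9]
t: 7.72
tcp_pos: [0.535, 0.0034, 0.0577]
wrist_force: [0.1, 0.2, -0.3]
```

```bash
for i in 1 2 3 4; do python3 -m handwheel '[{"dp":[0,0,-0.7],"dr":[0,0,0],"jaw":0}]' | sed -n '1,2p;4p'; done
```

```text
t: 7.8
tcp_pos: [0.535, 0.0032, 0.057]
wrist_force: [-0.6, 0.2, -0.4]
t: 7.88
tcp_pos: [0.5351, 0.0032, 0.0565]
wrist_force: [-2.0, -0.4, 3.2]
t: 7.97
tcp_pos: [0.5351, 0.0033, 0.0563]
wrist_force: [-1.9, -0.2, 6.3]
t: 8.05
tcp_pos: [0.5351, 0.0033, 0.0562]
wrist_force: [-1.5, -0.5, 6.3]
```

```bash
python3 -m handwheel '[{"dp":[0,0,5],"dr":[0,0,0],"jaw":0},{"dp":[0,0,6],"dr":[0,0,0],"jaw":0},{"dp":[5,-1.6,0],"dr":[0,0,0],"jaw":0},{"dp":[10,-2.8,0],"dr":[0,0,0],"jaw":0},{"dp":[10,-2.8,0],"dr":[0,0,0],"jaw":0}]'; python3 -c "
from h import *
ms()"
```

```text
t: 8.47
tcp_pos: [0.5598, -0.0033, 0.0689]
eef_rot: [[-0.271, 0.004, 0.963], [-0.963, 0.004, -0.271], [-0.005, -1.0, 0.003]]
wrist_force: [0.0, 0.5, -0.6]
gripper_width: 0.0153
t8.47 tcp mod [-25.48  -0.1   68.88] F [-0.12  0.44 -0.62] T [ 0.04  -0.05   0.031] w 15.3
dr [-0.21  0.24 -0.03]
```

```bash
python3 -m handwheel '[{"dp":[10,-3.2,-0.5],"dr":[-0.2,0.2,0],"jaw":0},{"dp":[10,-3.2,-0.5],"dr":[0,0,0],"jaw":0},{"dp":[3,-0.9,-0.3],"dr":[0,0,0],"jaw":0},{"dp":[0,0,-0.3],"dr":[0,0,0],"jaw":0}]'; python3 - <<'E'
from h import *
ms()
st,kv,im=snap("wrist","pics/w9.png"); np.savez("w9.npz",K=kv[0],V=kv[1])
cv2.imwrite("pics/c16.png",cv2.resize(im[100:240,210:350,::-1],None,fx=4.2,fy=4.2,interpolation=cv2.INTER_CUBIC));ms()
E
```

```text
t: 8.8
tcp_pos: [0.5877, -0.0123, 0.0678]
eef_rot: [[-0.272, 0.005, 0.962], [-0.962, -0.001, -0.272], [-0.001, -1.0, 0.005]]
wrist_force: [-0.3, -0.1, -0.2]
gripper_width: 0.015
t8.80 tcp mod [ 3.84 -1.22 67.76] F [-0.24 -0.21 -0.24] T [0.06  0.059 0.071] w 15.0
dr [0.04 0.31 0.05]
t8.85 tcp mod [ 3.43 -1.35 67.68] F [ 0.95 -0.78 -1.17] T [0.082 0.005 0.003] w 14.8
dr [0.04 0.29 0.05]
```

View pics/c16.png

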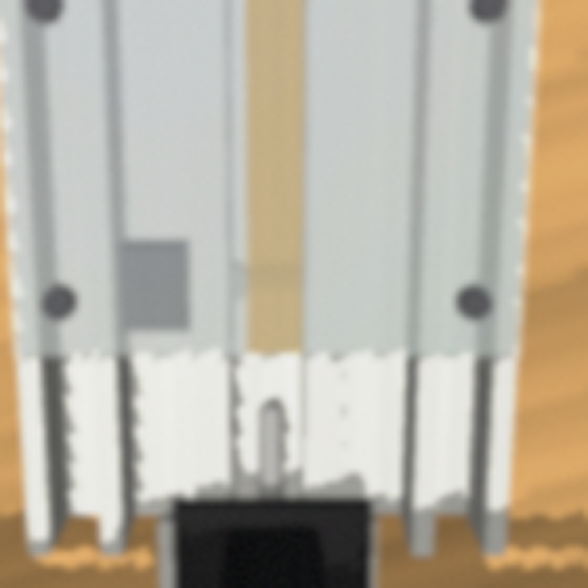

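```bash
python3 -m handwheel '[{"dp":[5.8,-1.6,-0.6],"dr":[0,0.2,0],"jaw":0},{"dp":[5.8,-1.6,-0.4],"dr":[0,0,0],"jaw":0},{"dp":[0,0,-0.3],"dr":[0,0,0],"jaw":0}]'; python3 -c "
from h import *
ms()"; python3 -m handwheel '[{"dp":[5.8,-1.6,-0.4],"dr":[0,0.2,0],"jaw":0},{"dp":[3.8,-1.1,-0.4],"dr":[0,0,0],"jaw":0},{"dp":[0,0,-0.3],"dr":[0,0,0],"jaw":0}]'; python3 -c "
from h import *
ms()"
```

```text
t: 9.1
tcp_pos: [0.5983, -0.0153, 0.0662]
eef_rot: [[-0.272, -0.001, 0.962], [-0.962, -0.0, -0.272], [0.001, -1.0, -0.001]]
wrist_force: [0.2, -0.3, -1.3]
gripper_width: 0.0155
t9.10 tcp mod [14.86 -1.18 66.16] F [ 0.27 -0.2  -1.32] T [0.04  0.024 0.025] w 15.5
dr [ 0.02 -0.04  0.01]
t: 9.35
tcp_pos: [0.6085, -0.018, 0.0648]
eef_rot: [[-0.271, -0.005, 0.963], [-0.963, -0.0, -0.271], [0.002, -1.0, -0.005]]
wrist_force: [0.1, -0.3, -0.1]
gripper_width: 0.0152
t9.35 tcp mod [25.42 -1.06 64.84] F [ 0.23 -0.28 -0.13] T [ 0.066 -0.024 -0.014] w 15.2
dr [ 0.01 -0.3  -0.01]
```

```bash
python3 -m handwheel '[{"dp":[4.8,-1.4,1.2],"dr":[0,-0.2,0],"jaw":0},{"dp":[3.8,-1.1,0.8],"dr":[0,0,0],"jaw":0},{"dp":[0,0,0],"dr":[0,0,0],"jaw":0}]'; python3 - <<'E'
from h import *
ms()
st,kv,im=snap("wrist","pics/w10.png"); np.savez("w10.npz",K=kv[0],V=kv[1])
cv2.imwrite("pics/c17.png",cv2.resize(im[130:230,230:330,::-1],None,fx=6,fy=6,interpolation=cv2.INTER_CUBIC));ms()
W=kv;R=rz(MP[2]);f=lambda P:((proj(W,np.array(P)/1e3@R.T+[MP[0],MP[1],0])-[230,130])*6).round(0).tolist()
print("notch: ramp top, ramp foot, inner",f([[49.5,-1.5,18],[54.5,-1.5,15],[62.5,-1.5,18],[36.5,-1.5,18]]),"guard",f([[40,0,39],[40,0,36]]))
E
```

```text
t: 9.6
tcp_pos: [0.6178, -0.0207, 0.0668]
eef_rot: [[-0.271, -0.002, 0.963], [-0.963, -0.0, -0.271], [0.001, -1.0, -0.002]]
wrist_force: [0.2, -0.1, 0.1]
gripper_width: 0.0152
t9.60 tcp mod [35.17 -1.12 66.83] F [ 0.2  -0.06  0.07] T [-0.004 -0.004 -0.059] w 15.2
dr [ 0.01 -0.1  -0.02]
t9.65 tcp mod [34.75 -1.13 66.77] F [-0.08  0.21 -0.65] T [ 0.045 -0.007 -0.037] w 15.3
dr [ 0.01 -0.13 -0.02]
notch: ramp top, ramp foot, inner [[277.0, 448.0], [277.0, 408.0], [277.0, 358.0], [277.0, 535.0]] guard [[266.0, 562.0], [266.0, 554.0]]
```

View pics/c17.png

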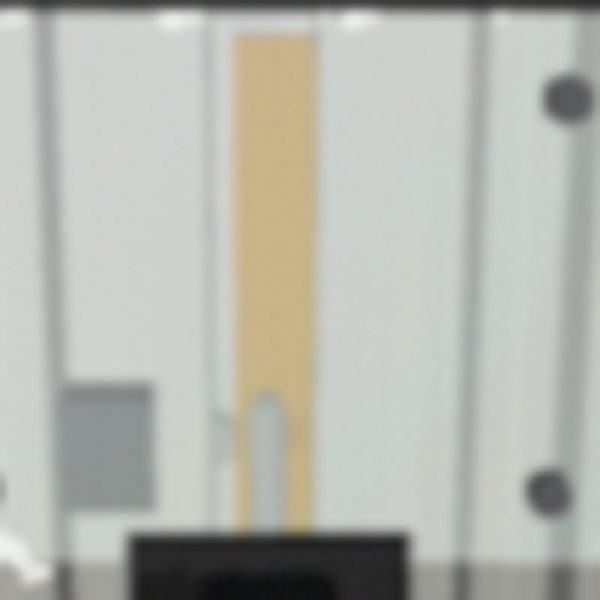

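```bash
python3 - <<'E'
from h import *
w=np.load("w10.npz");W=(w["K"],w["V"])
R=rz(MP[2]);f=lambda P:((proj(W,np.array(P)/1e3@R.T+[MP[0],MP[1],0])-[230,130])*6).round(0).tolist()
x=35.17+23.1
print("tipfront foot top/bottom",f([[x+2,-.5,66.8-44.7+7],[x+2,-.5,66.8-44.7]]),"collar front top",f([[35.17-.9+17,-.5,66.8-10.4+4]]))
im=cv2.imread("pics/w10.png")[130:230,230:330]
g=cv2.createCLAHE(4,(4,4)).apply(cv2.cvtColor(im,cv2.COLOR_BGR2GRAY));cv2.imwrite("pics/c18.png",cv2.resize(g[40:90,25:65],None,fx=12,fy=12,interpolation=cv2.INTER_CUBIC))
E
```

```text
tipfront foot top/bottom [[270.0, 394.0], [270.0, 381.0]] collar front top [[270.0, 534.0]]
```

View pics/c18.png

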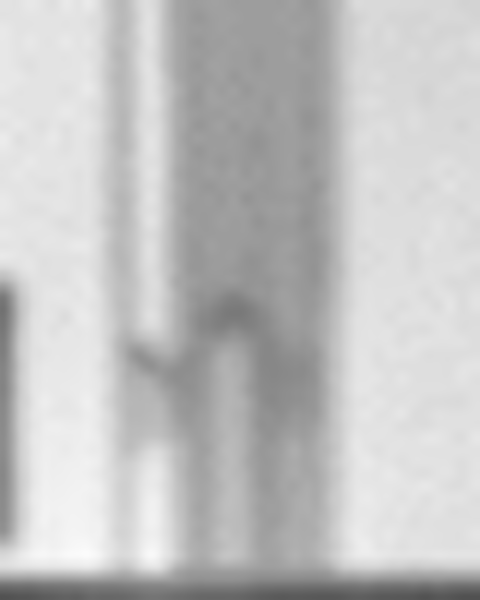

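```bash
python3 -m handwheel '[{"dp":[-0.4,0.2,-2.5],"dr":[0,0,0],"jaw":0},{"dp":[-0.2,0.1,-1.5],"dr":[0,0,0],"jaw":0}]'; python3 -c "
from h import *
ms()"; for i in 1 2; do python3 -m handwheel '[{"dp":[0,0,-1],"dr":[0,0,0],"jaw":0}]' | sed -n '1,2p;4p'; done;python3 -c "
from h import *
ms()"
```

```text
t: 9.82
tcp_pos: [0.6169, -0.0203, 0.0629]
eef_rot: [[-0.271, -0.002, 0.963], [-0.963, -0.0, -0.271], [0.001, -1.0, -0.002]]
wrist_force: [-0.4, -0.3, -0.3]
gripper_width: 0.0154
t9.82 tcp mod [34.14 -0.98 62.88] F [-0.31 -0.41 -0.28] T [ 0.069  0.054 -0.057] w 15.4
dr [ 0.   -0.11 -0.02]
t: 9.9
tcp_pos: [0.6166, -0.0202, 0.0616]
wrist_force: [-0.2, 0.4, 0.6]
t: 9.98
tcp_pos: [0.6162, -0.0201, 0.0604]
wrist_force: [0.1, -0.3, -1.0]
t9.98 tcp mod [33.45 -0.94 60.39] F [ 0.12 -0.23 -0.97] T [ 0.051  0.058 -0.014] w 15.2
dr [-0.   -0.16 -0.03]
```

```bash
for i in 1 2 3; do python3 -m handwheel '[{"dp":[0.5,-0.1,-0.7],"dr":[0,0,0],"jaw":0}]' | sed -n '1,2p;4p'; done;python3 -c "
from h import *
ms()"
```

```text
t: 10.07
tcp_pos: [0.6163, -0.0201, 0.0597]
wrist_force: [-1.4, 0.5, 4.0]
t: 10.15
tcp_pos: [0.6166, -0.02, 0.0595]
wrist_force: [-1.7, 0.3, 7.4]
t: 10.23
tcp_pos: [0.6168, -0.02, 0.0596]
wrist_force: [-2.5, 0.7, 6.3]
t10.23 tcp mod [33.99 -0.74 59.57] F [-2.61 -0.02  6.27] T [-0.134  0.579 -0.044] w 15.7
dr [-0.02 -0.28 -0.05]
```

```bash
for i in 1 2 3 4; do python3 -m handwheel '[{"dp":[-1,0.3,-0.9],"dr":[0,0,0],"jaw":0}]' | sed -n '1,2p;4p'; done;python3 -c "
from h import *
ms()"
```

```text
t: 10.32
tcp_pos: [0.6162, -0.0198, 0.0595]
wrist_force: [-1.3, 0.3, 3.0]
t: 10.4
tcp_pos: [0.6159, -0.0198, 0.0594]
wrist_force: [-1.3, -0.1, 4.4]
t: 10.48
tcp_pos: [0.6157, -0.0197, 0.0593]
wrist_force: [-1.3, -0.7, 5.6]
t: 10.57
tcp_pos: [0.6155, -0.0197, 0.0591]
wrist_force: [-0.9, -0.7, 5.8]
t10.57 tcp mod [32.64 -0.72 59.14] F [-0.69 -0.96  5.79] T [-0.133  0.096 -0.01 ] w 15.6
dr [ 0.05  0.13 -0.02]
```

```bash
for i in 1 2 3 4; do python3 -m handwheel '[{"dp":[-1.4,0.4,-1.2],"dr":[0,0.2,0],"jaw":0}]' | sed -n '1,2p;4p'; done;python3 -c "
from h import *
ms()"
```

```text
t: 10.65
tcp_pos: [0.6153, -0.0196, 0.059]
wrist_force: [-0.2, 0.6, 7.7]
t: 10.73
tcp_pos: [0.6153, -0.0196, 0.059]
wrist_force: [-0.2, -0.4, 8.0]
t: 10.82
tcp_pos: [0.6153, -0.0195, 0.059]
wrist_force: [-1.0, -0.2, 6.7]
t: 10.9
tcp_pos: [0.6153, -0.0195, 0.059]
wrist_force: [-0.8, 0.4, 8.9]
t10.90 tcp mod [32.41 -0.61 59.01] F [-0.88  0.13  8.89] T [-0.146  0.004  0.029] w 15.7
dr [0.17 0.1  0.02]
```

```bash
for d in 1 2 3; do python3 -m handwheel '[{"dp":[-2.1,0.6,-1.2],"dr":[0,0,0],"jaw":0}]' | sed -n '1,2p;4p'; done;python3 -c "
from h import *
ms()"
```

```text
t: 10.98
tcp_pos: [0.615, -0.0194, 0.059]
wrist_force: [0.6, -0.4, 6.0]
t: 11.07
tcp_pos: [0.6148, -0.0194, 0.0589]
wrist_force: [0.5, 0.1, 6.7]
t: 11.15
tcp_pos: [0.6146, -0.0194, 0.0589]
wrist_force: [-0.3, -0.9, 5.2]
t11.15 tcp mod [31.7  -0.67 58.85] F [-0.02 -0.91  5.17] T [-0.157 -0.251 -0.031] w 15.4
dr [0.29 0.87 0.07]
```

```bash
for d in 1 2 3; do python3 -m handwheel '[{"dp":[-2.1,0.6,-1.2],"dr":[0.2,0.7,0],"jaw":0}]' | sed -n '1,2p;4p';python3 -c "
from h import *
ms()"; done
```

```text
t: 11.23
tcp_pos: [0.6144, -0.0192, 0.0589]
wrist_force: [0.7, -0.8, 5.7]
t11.23 tcp mod [31.4  -0.57 58.89] F [ 0.93 -0.58  5.74] T [-0.154 -0.364 -0.023] w 15.3
dr [0.14 0.46 0.06]
t: 11.32
tcp_pos: [0.6145, -0.0192, 0.059]
wrist_force: [1.0, 0.1, 4.9]
t11.32 tcp mod [31.58 -0.56 58.98] F [0.95 0.33 4.91] T [-0.114 -0.422 -0.073] w 15.4
dr [-0.01  0.06  0.08]
t: 11.4
tcp_pos: [0.6148, -0.0192, 0.0591]
wrist_force: [0.2, -1.4, 5.2]
t11.40 tcp mod [31.83 -0.53 59.1 ] F [ 0.55 -1.26  5.24] T [-0.157 -0.339 -0.013] w 15.6
dr [-0.17 -0.34  0.09]
```

```bash
for d in 1 2 3; do python3 -m handwheel '[{"dp":[-3.6,1.0,-1.7],"dr":[0.1,0.3,0],"jaw":0}]' | sed -n '1,2p;4p';python3 -c "
from h import *
ms()"; done
```

```text
t: 11.48
tcp_pos: [0.6144, -0.0192, 0.0589]
wrist_force: [1.0, -0.3, 7.1]
t11.48 tcp mod [31.47 -0.56 58.91] F [1.05 0.03 7.13] T [-0.181 -0.599 -0.005] w 15.4
dr [-0.21 -0.25  0.12]
t: 11.57
tcp_pos: [0.6142, -0.0192, 0.0589]
wrist_force: [2.1, -0.6, 6.8]
t11.57 tcp mod [31.28 -0.61 58.9 ] F [ 2.18 -0.06  6.8 ] T [-0.233 -0.604 -0.009] w 15.3
dr [-0.25 -0.11  0.16]
t: 11.65
tcp_pos: [0.6142, -0.0192, 0.0589]
wrist_force: [1.0, -1.7, 6.1]
t11.65 tcp mod [31.21 -0.64 58.87] F [ 1.38 -1.36  6.1 ] T [-0.114 -0.6    0.001] w 15.1
dr [-0.27  0.05  0.18]
```

```bash
for d in 1 2 3; do python3 -m handwheel '[{"dp":[-5.3,1.6,-2.2],"dr":[0.0,0.3,-0.1],"jaw":0}]' | sed -n '1,2p;4p';python3 -c "
from h import *
ms()"; done
```

```text
t: 11.73
tcp_pos: [0.6134, -0.019, 0.0587]
wrist_force: [3.5, -0.9, 7.5]
t11.73 tcp mod [30.41 -0.62 58.68] F [3.64 0.04 7.52] T [-0.226 -1.05  -0.026] w 15.3
dr [-0.19  0.34  0.34]
t: 11.82
tcp_pos: [0.6131, -0.0187, 0.0586]
wrist_force: [2.9, -1.1, 5.9]
t11.82 tcp mod [30.02 -0.51 58.59] F [ 3.12 -0.29  5.93] T [-0.228 -1.098  0.013] w 15.4
dr [-0.09  0.7   0.49]
t: 11.9
tcp_pos: [0.6128, -0.0186, 0.0586]
wrist_force: [3.2, -1.9, 5.3]
t11.90 tcp mod [29.78 -0.47 58.55] F [ 3.59 -0.93  5.26] T [-0.193 -1.05  -0.025] w 15.4
dr [0.01 1.07 0.64]
```

```bash
python3 - <<'E'
from h import *
st,kv,im=snap("wrist","pics/w11.png"); np.savez("w11.npz",K=kv[0],V=kv[1]);ms()
cv2.imwrite("pics/c19.png",cv2.resize(im[110:230,230:330,::-1],None,fx=6,fy=5,interpolation=cv2.INTER_CUBIC))
cv2.imwrite("pics/c19.png",cv2.resize(im[130:230,230:330,::-1],None,fx=6,fy=6,interpolation=cv2.INTER_CUBIC))
R=rz(MP[2]);f=lambda P:((proj(kv,np.array(P)/1e3@R.T+[MP[0],MP[1],0])-[230,130])*6).round(0).tolist()
print("far end, ramp top, foot, inner",f([[106.5,-1.5,18],[49.5,-1.5,18],[54.5,-1.5,15],[62.5,-1.5,18]]),"guard",f([[40,0,39]]))
E
```

```text
t11.95 tcp mod [29.25 -0.32 58.55] F [ 2.16 -0.68  7.58] T [-0.107 -0.94  -0.023] w 15.1
dr [0.01 1.04 0.63]
far end, ramp top, foot, inner [[278.0, -2.0], [282.0, 432.0], [282.0, 391.0], [281.0, 338.0]] guard [[271.0, 546.0]]
```

View pics/c19.png

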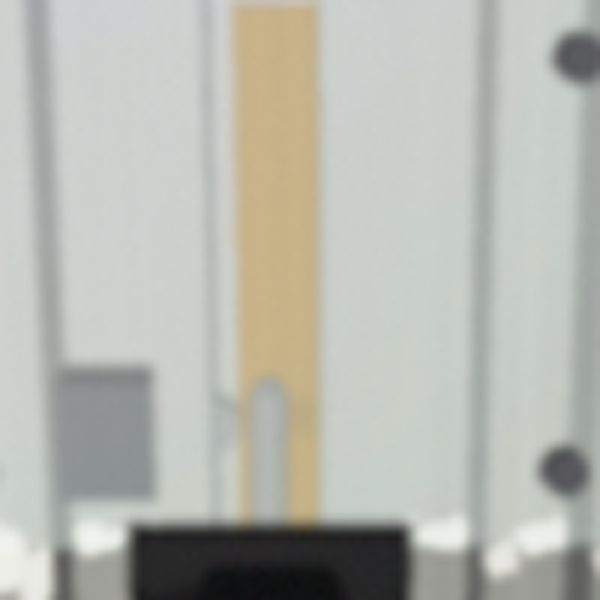

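```bash
python3 - <<'E'
from h import *
R=rz(MP[2])
for n,pts in [("w10",[(277,33),(567,97),(550,492),(110,383)]),("w11",[(277,7),(578,57),(564,470),(105,366)])]:
    w=np.load(n+".npz");W=(w["K"],w["V"])
    for (x,y),z in zip(pts,(.018,.042,.042,.036)): print(n,((plane(W,(230+x/6,130+y/6),z)-[MP[0],MP[1],0])@R*1e3).round(1))
E
```

```text
w10 [[106.4  -1.5  18. ]]
w10 [[100.3 -36.2  42. ]]
w10 [[ 50.5 -36.4  42. ]]
w10 [[63.5 20.2 36. ]]
w11 [[105.4  -1.4  18. ]]
w11 [[100.  -36.1  42. ]]
w11 [[ 50.5 -36.2  42. ]]
w11 [[62.9 20.5 36. ]]
```

```bash
for d in 1 2 3; do python3 -m handwheel '[{"dp":[-6.4,1.7,-2.6],"dr":[0.1,0.9,0.3],"jaw":0}]' | sed -n '1,2p;4p';python3 -c "
from h import *
ms()"; done
```

```text
t: 12.03
tcp_pos: [0.6113, -0.018, 0.0584]
wrist_force: [3.1, -2.2, 8.5]
t12.03 tcp mod [28.15 -0.23 58.44] F [ 3.56 -1.26  8.46] T [-0.12  -1.271 -0.063] w 15.6
dr [0.   0.85 0.36]
t: 12.12
tcp_pos: [0.6109, -0.0177, 0.0585]
wrist_force: [4.4, -3.0, 7.0]
t12.12 tcp mod [27.7  -0.07 58.52] F [ 5.05 -1.64  6.95] T [-0.179 -1.345 -0.012] w 15.0
dr [0.01 0.73 0.08]
t: 12.2
tcp_pos: [0.6107, -0.0176, 0.0586]
wrist_force: [3.4, -2.5, 7.1]
t12.20 tcp mod [ 2.744e+01 -3.000e-02  5.860e+01] F [ 3.96 -1.44  7.12] T [-0.249 -1.428 -0.012] w 15.2
dr [ 0.02  0.62 -0.19]
```

```bash
for d in 1 2 3; do python3 -m handwheel '[{"dp":[-8.2,1.9,-3.2],"dr":[0,0.9,-0.1],"jaw":0}]' | sed -n '1,2p;4p';python3 -c "
from h import *
ms()"; done
```

```text
t: 12.28
tcp_pos: [0.6097, -0.0173, 0.0584]
wrist_force: [4.8, -1.5, 6.6]
t12.28 tcp mod [ 2.640e+01 -2.000e-02  5.839e+01] F [ 5.01 -0.13  6.62] T [ 0.102 -1.617 -0.055] w 15.2
dr [ 0.12  0.64 -0.04]
t: 12.37
tcp_pos: [0.6089, -0.0167, 0.0582]
wrist_force: [4.3, -1.4, 6.6]
t12.37 tcp mod [25.48  0.34 58.17] F [ 4.55 -0.17  6.6 ] T [ 0.033 -1.477  0.032] w 15.1
dr [0.21 0.69 0.11]
t: 12.45
tcp_pos: [0.6082, -0.0162, 0.058]
wrist_force: [5.1, -1.8, 6.0]
t12.45 tcp mod [24.69  0.64 57.98] F [ 5.45 -0.38  6.04] T [-0.143 -1.781  0.014] w 15.2
dr [0.31 0.76 0.25]
```

```bash
python3 - <<'E'
from h import *
st,kv,im=snap("wrist","pics/w12.png"); np.savez("w12.npz",K=kv[0],V=kv[1]);ms()
cv2.imwrite("pics/c20.png",cv2.resize(im[110:250,210:350,::-1],None,fx=4.28,fy=4.28,interpolation=cv2.INTER_CUBIC))
E
```

```text
t12.50 tcp mod [24.23  0.81 57.9 ] F [ 3.62 -1.09  6.87] T [-0.098 -1.524 -0.008] w 15.2
dr [0.3  0.72 0.23]
```

View pics/c20.png

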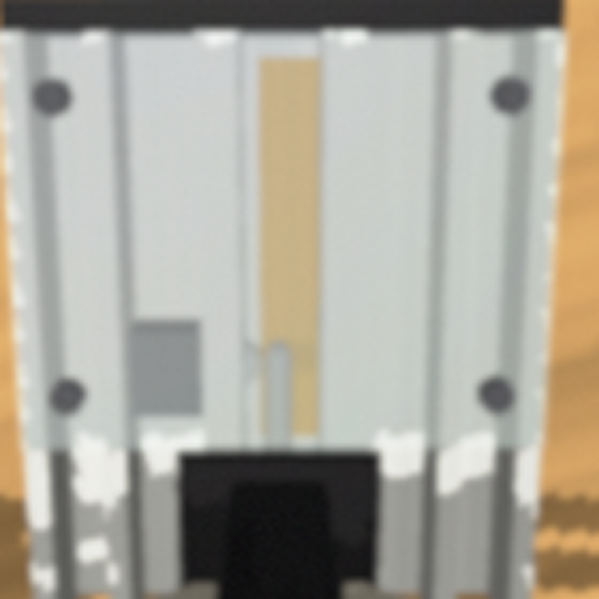

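```bash
python3 - <<'E'
from h import *
R=rz(MP[2]);s=4.28
w=np.load("w12.npz");W=(w["K"],w["V"])
for n,(x,y),z in [("far",(290,58),.018),("near",(307,436),.018),("near bot",(307,436),.012),("scrF",(510,96),.042),("scrN",(496,394),.042),("guard",(150,448),.039),("rampfoot",(305,345),.015),("ramptop",(305,365),.018),("tipfront z22",(279,342),.022),("collarfront",(280,453),.0515)]: print(n,((plane(W,(210+x/s,110+y/s),z)-[MP[0],MP[1],0])@R*1e3).round(1))
im=cv2.imread("pics/w12.png");g=cv2.createCLAHE(4,(4,4)).apply(cv2.cvtColor(im,cv2.COLOR_BGR2GRAY))
cv2.imwrite("pics/c21.png",cv2.resize(g[175:225,255:300],None,fx=12,fy=12,interpolation=cv2.INTER_CUBIC))
E
```

```text
far [[105.8  -1.3  18. ]]
near [[35.9 -4.4 18. ]]
near bot [[34.1 -4.5 12. ]]
scrF [[ 99.8 -36.3  42. ]]
scrN [[ 50.5 -36.2  42. ]]
guard [[40.2 23.7 39. ]]
rampfoot [[53.2 -4.  15. ]]
ramptop [[50. -4. 18.]]
tipfront z22 [[55.3  0.9 22. ]]
collarfront [[43.1  0.9 51.5]]
```

View pics/c21.png

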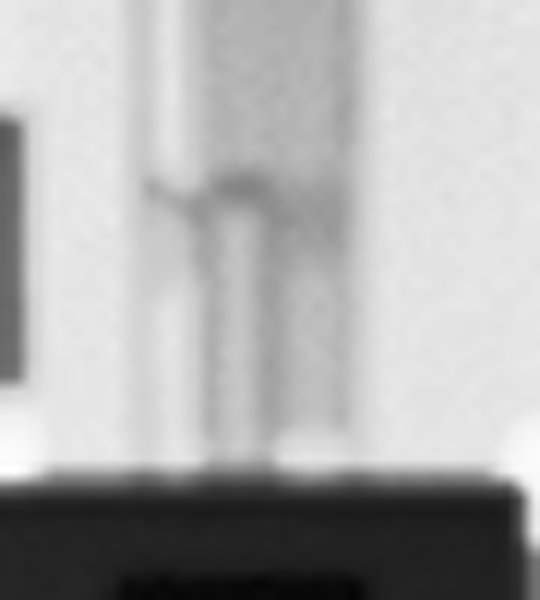

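```bash
python3 -m handwheel '[{"dp":[0.5,0,2.5],"dr":[0,0,0],"jaw":0},{"dp":[0,0,2.5],"dr":[0,0,0],"jaw":0}]'; python3 -c "
from h import *
ms()"; python3 -m handwheel '[{"dp":[0,-0.6,1],"dr":[0,0,0],"jaw":0}]';  python3 -c "
from h import *
ms()"
```

```text
t: 12.67
tcp_pos: [0.6107, -0.0164, 0.0636]
eef_rot: [[-0.276, 0.017, 0.961], [-0.961, -0.006, -0.276], [0.001, -1.0, 0.018]]
wrist_force: [0.1, -0.3, -0.3]
gripper_width: 0.0151
t12.67 tcp mod [27.1   1.1  63.58] F [ 0.16 -0.23 -0.3 ] T [ 0.021  0.055 -0.011] w 15.1
dr [0.34 1.   0.26]
t: 12.75
tcp_pos: [0.6098, -0.0166, 0.0643]
eef_rot: [[-0.275, 0.015, 0.961], [-0.961, -0.005, -0.275], [0.001, -1.0, 0.016]]
wrist_force: [-1.2, 0.7, -1.2]
gripper_width: 0.0155
t12.75 tcp mod [26.33  0.71 64.25] F [-1.37  0.37 -1.16] T [0.024 0.061 0.004] w 15.5
dr [0.31 0.89 0.24]
```

```bash
python3 -m handwheel '[{"dp":[-6,1.4,0],"dr":[0.1,0.3,0],"jaw":0},{"dp":[-8,2.1,0],"dr":[0,0.2,0],"jaw":0},{"dp":[-8,2.1,0],"dr":[0,0.2,0],"jaw":0},{"dp":[-8,2.1,2],"dr":[0,0,0],"jaw":0},{"dp":[-8,2.1,10],"dr":[0,0,0],"jaw":0},{"dp":[-4,1,15],"dr":[0,0,0],"jaw":0},{"dp":[0,0,15],"dr":[0,0,0],"jaw":0},{"dp":[0,0,15],"dr":[0,0,0],"jaw":0}]'; python3 - <<'E'
from h import *
ms()
st,kv,im=snap("scene","pics/s13.png");p=st["tcp_pos"];u,v=proj(kv,p)[0].astype(int);print(u,v)
cv2.imwrite("pics/c22.png",cv2.resize(im[v-50:v+50,u-50:u+50,::-1],None,fx=6,fy=6,interpolation=cv2.INTER_CUBIC))
E
```

```text
t: 13.42
tcp_pos: [0.5493, -0.0026, 0.1163]
eef_rot: [[-0.273, -0.027, 0.962], [-0.962, -0.002, -0.273], [0.009, -1.0, -0.025]]
wrist_force: [1.0, -0.6, -0.4]
gripper_width: 0.0154
t13.42 tcp mod [-35.74  -2.24 116.29] F [ 1.13 -0.3  -0.39] T [ 0.021 -0.009  0.01 ] w 15.4
dr [ 0.11 -1.54  0.1 ]
227 187
```

View pics/c22.png

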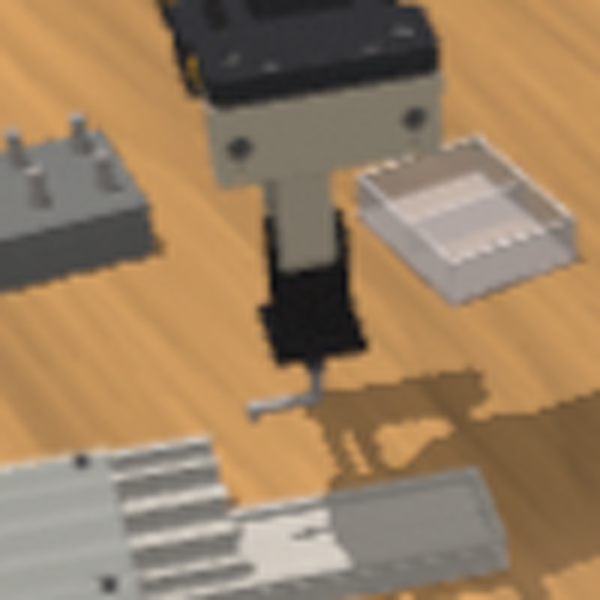

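```bash
python3 - <<'E'
from h import *
S=cam("scene");st=r.state()
# state after capture; use tcp printed before
R=np.array(st["eef_rot"]);p=np.array([.5493,-.0026,.1163])
B=np.c_[R[:,2],-R[:,0],-R[:,1]]  # pick axes in tool: x=tool z, y=-tool x, z=-tool y
for phi in (0,3,6,9,12):
    Ry=Ro.from_euler("y",-phi,degrees=True).as_matrix()
    f=lambda q:p+B@(Ry@((np.array(q)-[.9,0,0]-[0,0,29.4])/1e3)+[0,0,.019])
    print(phi,((proj(S,[f(q) for q in [(24,0,-34.3),(0,0,-29),(17,17,0),(17,-17,0),(-17,-17,0),(-17,17,0),(17,17,4),(14,8,48),(-14,8,48)]])-[177,137])*6).round(0).tolist())
E
```

```text
0 [[252.0, 416.0], [315.0, 392.0], [271.0, 364.0], [253.0, 310.0], [345.0, 293.0], [365.0, 347.0], [270.0, 355.0], [262.0, 235.0], [342.0, 222.0]]
3 [[243.0, 414.0], [307.0, 394.0], [267.0, 362.0], [249.0, 308.0], [341.0, 296.0], [361.0, 349.0], [266.0, 353.0], [265.0, 233.0], [345.0, 223.0]]
6 [[233.0, 413.0], [299.0, 395.0], [262.0, 361.0], [245.0, 307.0], [337.0, 299.0], [357.0, 352.0], [262.0, 352.0], [267.0, 231.0], [348.0, 225.0]]
9 [[224.0, 411.0], [290.0, 395.0], [258.0, 359.0], [241.0, 305.0], [333.0, 301.0], [353.0, 355.0], [259.0, 350.0], [270.0, 229.0], [350.0, 226.0]]
12 [[216.0, 408.0], [282.0, 396.0], [254.0, 358.0], [237.0, 303.0], [328.0, 303.0], [348.0, 357.0], [255.0, 348.0], [273.0, 228.0], [353.0, 228.0]]
```

```bash
python3 -m handwheel '[{"dp":[-4,15,14],"dr":[0,-0.5,2],"jaw":0},{"dp":[-6,31,14],"dr":[0,-0.5,4],"jaw":0},{"dp":[-6,33,8],"dr":[0,-0.5,4.3],"jaw":0},{"dp":[-6,33,4],"dr":[0,0,4.3],"jaw":0},{"dp":[-6,33,3],"dr":[0,0,4.3],"jaw":0},{"dp":[-6,33,2],"dr":[0,0,4.3],"jaw":0},{"dp":[-6,33,0],"dr":[0,0,4.3],"jaw":0},{"dp":[-6,28,0],"dr":[0,0,3],"jaw":0},{"dp":[0,10,0],"dr":[0,0,2],"jaw":0},{"dp":[0,0,0],"dr":[0,0,0],"jaw":0}]'; python3 -c "
from h import *
to([.4856,.2748,.1300],18.5)"
```

```text
t: 14.3
tcp_pos: [0.4937, 0.2532, 0.1692]
eef_rot: [[0.308, 0.012, 0.951], [-0.951, -0.0, 0.308], [0.004, -1.0, 0.011]]
wrist_force: [-0.2, 0.3, -0.8]
gripper_width: 0.0157
t 14.3 tcp mm [493.7 253.2 169.2] dp [ -8.1  21.6 -39.2] dr [0.01 0.69 0.56] F [-0.2  0.3 -0.8] T [-0.014 -0.004 -0.017] w 15.7
```

```bash
python3 -m handwheel '[{"dp":[-4,11,-10],"dr":[0,0.4,0.3],"jaw":0},{"dp":[-4,11,-10],"dr":[0,0.3,0.3],"jaw":0},{"dp":[0,1,-10],"dr":[0,0,0],"jaw":0},{"dp":[0,0,-4],"dr":[0,0,0],"jaw":0},{"dp":[0,0,-0.5],"dr":[0,0,0],"jaw":0}]'; python3 - <<'E'
from h import *
to([.4856,.2748,.130],18.5)
st,kv,im=snap("wrist","pics/w14.png"); np.savez("w14.npz",K=kv[0],V=kv[1]);to([.4856,.2748,.1300],18.5)
c=cv2.resize(im[150:350,170:370,::-1],None,fx=3,fy=3,interpolation=cv2.INTER_CUBIC);cv2.imwrite("pics/c23.png",cv2.convertScaleAbs(c,alpha=1.6,beta=15))
E
```

```text
t: 14.72
tcp_pos: [0.4854, 0.271, 0.1295]
eef_rot: [[0.309, -0.004, 0.951], [-0.951, -0.007, 0.309], [0.005, -1.0, -0.005]]
wrist_force: [0.4, -0.3, 0.3]
gripper_width: 0.015
t 14.7167 tcp mm [485.4 271.  129.5] dp [0.2 3.8 0.5] dr [ 0.39 -0.2   0.49] F [ 0.4 -0.3  0.3] T [ 0.009 -0.021  0.063] w 15.0
t 14.7667 tcp mm [485.5 270.4 129.6] dp [0.1 4.4 0.4] dr [ 0.43 -0.22  0.52] F [ 0.   0.2 -0.7] T [-0.055  0.016 -0.007] w 15.2
```

View pics/c23.png

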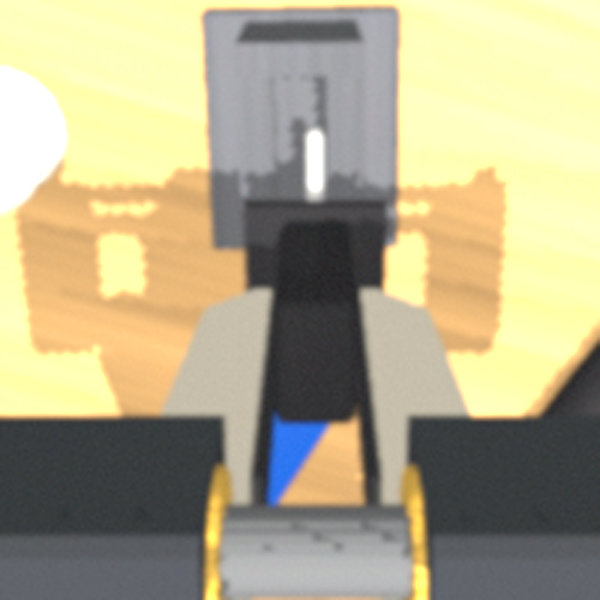

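```bash
python3 -m handwheel '[{"dp":[0,4.5,0],"dr":[0.4,-0.2,0.5],"jaw":0},{"dp":[0,0,-6],"dr":[0,0,0],"jaw":0},{"dp":[0,0,-6],"dr":[0,0,0],"jaw":0}]'; python3 -c "
from h import *
to([.4856,.2748,.071],18.5)"
```

```text
t: 15.02
tcp_pos: [0.4878, 0.2734, 0.1178]
eef_rot: [[0.313, 0.003, 0.95], [-0.95, 0.0, 0.313], [0.001, -1.0, 0.003]]
wrist_force: [-0.2, -0.5, -0.8]
gripper_width: 0.0155
t 15.0167 tcp mm [487.8 273.4 117.8] dp [ -2.2   1.4 -46.8] dr [-0.01  0.18  0.24] F [-0.2 -0.5 -0.8] T [0.009 0.042 0.012] w 15.5
```

```bash
python3 -m handwheel '[{"dp":[-2,1.4,-7],"dr":[0,0.2,0.2],"jaw":0},{"dp":[-1,0.5,-7],"dr":[0,0,0],"jaw":0},{"dp":[-0.5,0.5,-7],"dr":[0,0,0],"jaw":0}]'; python3 -c "
from h import *
to([.4856,.2748,.071],18.5)"
```

```text
t: 15.27
tcp_pos: [0.485, 0.2753, 0.0955]
eef_rot: [[0.315, 0.001, 0.949], [-0.949, 0.001, 0.315], [-0.0, -1.0, 0.001]]
wrist_force: [0.7, -0.2, -1.3]
gripper_width: 0.0155
t 15.2667 tcp mm [485.  275.3  95.5] dp [  0.6  -0.5 -24.5] dr [-0.05  0.07  0.13] F [ 0.7 -0.2 -1.3] T [ 0.001 -0.008 -0.014] w 15.5
```

```bash
python3 -m handwheel '[{"dp":[0.5,-0.3,-8],"dr":[0,0,0.1],"jaw":0},{"dp":[0.5,-0.2,-7],"dr":[0,0,0],"jaw":0},{"dp":[0,0,-4],"dr":[0,0,0],"jaw":0}]'; python3 -c "
from h import *
to([.4856,.2748,.0705],18.5)"; python3 -m handwheel '[{"dp":[0.5,-0.2,-2],"dr":[0,0,0.1],"jaw":0}]'; python3 -m handwheel '[{"dp":[0.3,-0.1,-1],"dr":[0,0,0.1],"jaw":0}]'; python3 -c "
from h import *
to([.4856,.2748,.0705],18.5)"
```

```text
t: 15.52
tcp_pos: [0.4851, 0.2746, 0.0733]
eef_rot: [[0.318, -0.001, 0.948], [-0.948, -0.0, 0.318], [-0.0, -1.0, -0.001]]
wrist_force: [-0.8, -0.9, -1.4]
gripper_width: 0.0155
t 15.5167 tcp mm [485.1 274.6  73.3] dp [ 0.5  0.2 -2.8] dr [ 0.01 -0.04 -0.03] F [-0.8 -0.9 -1.4] T [-0.04  -0.014  0.036] w 15.5
t: 15.6
tcp_pos: [0.4851, 0.2742, 0.0703]
eef_rot: [[0.32, -0.002, 0.948], [-0.948, -0.001, 0.32], [0.0, -1.0, -0.002]]
wrist_force: [0.3, -0.2, 0.6]
gripper_width: 0.015
t: 15.68
tcp_pos: [0.4858, 0.2746, 0.0698]
eef_rot: [[0.321, -0.001, 0.947], [-0.947, -0.0, 0.321], [-0.0, -1.0, -0.002]]
wrist_force: [-1.1, -0.6, 14.2]
gripper_width: 0.0157
t 15.6833 tcp mm [485.8 274.6  69.8] dp [-0.2  0.2  0.7] dr [ 0.02 -0.08 -0.25] F [-1.1 -0.6 14.2] T [-0.334  0.622 -0.054] w 15.7
```

```bash
python3 -m handwheel '[{"dp":[0,0,0.4],"dr":[0,0,0],"jaw":30},{"dp":[0,0,0],"dr":[0,0,0],"jaw":50},{"dp":[0,0,0],"dr":[0,0,0],"jaw":70},{"dp":[0,0,2],"dr":[0,0,0],"jaw":80},{"dp":[0,0,1],"dr":[0,0,0],"jaw":80}]'; python3 - <<'E'
from h import *
to([.4856,.2748,.0705],18.5)
st,kv,im=snap("wrist","pics/w15.png"); np.savez("w15.npz",K=kv[0],V=kv[1])
c=cv2.resize(im[150:350,170:370,::-1],None,fx=3,fy=3,interpolation=cv2.INTER_CUBIC);cv2.imwrite("pics/c24.png",cv2.convertScaleAbs(c,alpha=1.6,beta=15))
f=lambda P:((proj(kv,P)-[170,150])*3).round(0).tolist()
o=np.array([.4845,.2745,0]);Rr=rz(np.radians(18.5))
print("collar",f([o+Rr@np.array([x,y,.064]) for x,y in((.017,.017),(.017,-.017),(-.017,-.017),(-.017,.017))]))
print("handle",f([o+Rr@np.array([x,y,.108]) for x,y in((.014,.008),(.014,-.008),(-.014,-.008),(-.014,.008))]))
E
```

```text
t: 16.1
tcp_pos: [0.4871, 0.2753, 0.0742]
eef_rot: [[0.322, 0.001, 0.947], [-0.947, 0.001, 0.322], [-0.001, -1.0, 0.001]]
wrist_force: [0.4, -0.2, 0.2]
gripper_width: 0.0438
t 16.1 tcp mm [487.1 275.3  74.2] dp [-1.5 -0.5 -3.7] dr [-0.06  0.06 -0.26] F [ 0.4 -0.2  0.2] T [0.022 0.009 0.013] w 43.8
collar [[245.0, 209.0], [385.0, 210.0], [382.0, 337.0], [247.0, 336.0]]
handle [[274.0, 297.0], [356.0, 298.0], [353.0, 423.0], [275.0, 423.0]]
```

View pics/c24.png

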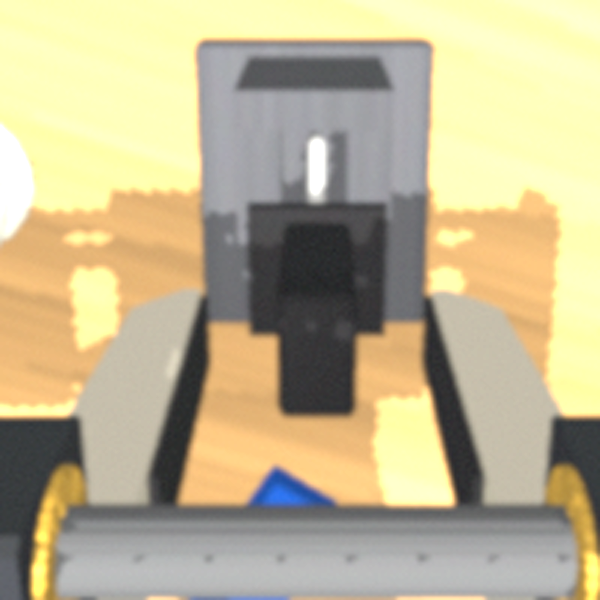

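```bash
python3 -m handwheel '[{"dp":[-1,0,0],"dr":[0,0,5],"jaw":85},{"dp":[0,0,-0.5],"dr":[0,0,7],"jaw":85},{"dp":[0,0,-0.5],"dr":[0,0,7],"jaw":85},{"dp":[0,0,-0.5],"dr":[0,0,7],"jaw":85},{"dp":[0,0,-0.5],"dr":[0,0,7],"jaw":85},{"dp":[0,0,-0.5],"dr":[0,0,7],"jaw":85}]'; python3 -c "
from h import *
to([.4856,.2748,.0705],108.5)"
```

```text
t: 16.65
tcp_pos: [0.4866, 0.2755, 0.0727]
eef_rot: [[0.865, 0.003, 0.503], [-0.503, 0.002, 0.865], [0.001, -1.0, 0.003]]
wrist_force: [0.4, -0.7, -0.3]
gripper_width: 0.0843
t 16.65 tcp mm [486.6 275.5  72.7] dp [-1.  -0.7 -2.2] dr [-0.19  0.1  48.67] F [ 0.4 -0.7 -0.3] T [-0.034 -0.084 -0.005] w 84.3
```

```bash
python3 -m handwheel '[{"dp":[0,0,-0.5],"dr":[0,0,7],"jaw":80},{"dp":[0,0,-0.5],"dr":[0,0,7],"jaw":80},{"dp":[0,0,-0.5],"dr":[0,0,7],"jaw":75},{"dp":[0,0,-0.5],"dr":[0,0,7],"jaw":70},{"dp":[0,0,-0.5],"dr":[0,0,7],"jaw":65},{"dp":[0,0,-0.5],"dr":[0,0,7],"jaw":60},{"dp":[0,0,-0.5],"dr":[0,0,5],"jaw":55},{"dp":[0,0,0],"dr":[0,0,0],"jaw":50}]'; python3 - <<'E'
from h import *
to([.4850,.2748,.0697],108.5)
st,kv,im=snap("wrist","pics/w16.png"); np.savez("w16.npz",K=kv[0],V=kv[1])
c=cv2.resize(im[150:350,170:370,::-1],None,fx=3,fy=3,interpolation=cv2.INTER_CUBIC);cv2.imwrite("pics/c25.png",cv2.convertScaleAbs(c,alpha=1.6,beta=15))
E
```

```text
t: 17.32
tcp_pos: [0.4879, 0.2736, 0.0692]
eef_rot: [[0.95, 0.002, -0.311], [0.311, 0.003, 0.95], [0.003, -1.0, 0.003]]
wrist_force: [-0.1, 0.2, -0.7]
gripper_width: 0.0529
t 17.3167 tcp mm [487.9 273.6  69.2] dp [-2.9  1.2  0.5] dr [-0.19  0.1   0.36] F [-0.1  0.2 -0.7] T [-0.043 -0.109 -0.012] w 52.9
```

View pics/c25.png

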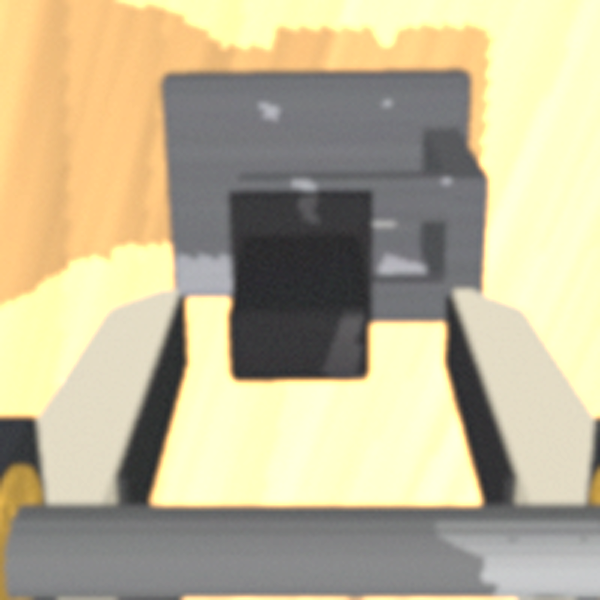

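```bash
python3 -m handwheel '[{"dp":[-3,1.3,0.4],"dr":[-0.2,0.1,0.4],"jaw":45},{"dp":[0,0,0],"dr":[0,0,0],"jaw":42}]'; python3 -c "
from h import *
to([.4850,.2748,.0697],108.5)"
```

```text
t: 17.53
tcp_pos: [0.4848, 0.2748, 0.0698]
eef_rot: [[0.95, 0.0, -0.311], [0.311, -0.0, 0.95], [-0.0, -1.0, -0.0]]
wrist_force: [1.3, -0.3, 0.6]
gripper_width: 0.0439
t 17.5333 tcp mm [484.8 274.8  69.8] dp [ 0.2 -0.  -0.1] dr [0.02 0.   0.38] F [ 1.3 -0.3  0.6] T [-0.048 -0.122 -0.045] w 43.9
```

```bash
python3 -m handwheel '[{"dp":[0,0,0],"dr":[0,0,0.4],"jaw":30},{"dp":[0,0,0],"dr":[0,0,0],"jaw":20},{"dp":[0,0,0],"dr":[0,0,0],"jaw":10},{"dp":[0,0,0],"dr":[0,0,0],"jaw":10},{"dp":[0,0,0],"dr":[0,0,0],"jaw":10},{"dp":[0,0,0],"dr":[0,0,0],"jaw":10}]' 60; python3 - <<'E'
from h import *
to([.4850,.2748,.0697],108.5)
st,kv,im=snap("wrist","pics/w17.png"); np.savez("w17.npz",K=kv[0],V=kv[1])
c=cv2.resize(im[150:350,170:370,::-1],None,fx=3,fy=3,interpolation=cv2.INTER_CUBIC);cv2.imwrite("pics/c26.png",cv2.convertScaleAbs(c,alpha=1.6,beta=15))
E
```

```text
t: 18.03
tcp_pos: [0.4845, 0.2753, 0.0701]
eef_rot: [[0.949, 0.001, -0.316], [0.316, -0.001, 0.949], [0.001, -1.0, -0.002]]
wrist_force: [-1.0, 0.0, -0.1]
gripper_width: 0.0272
t 18.0333 tcp mm [484.5 275.3  70.1] dp [ 0.5 -0.5 -0.4] dr [0.08 0.06 0.05] F [-1.   0.  -0.1] T [-0.095 -0.162  0.007] w 27.2
```

View pics/c26.png

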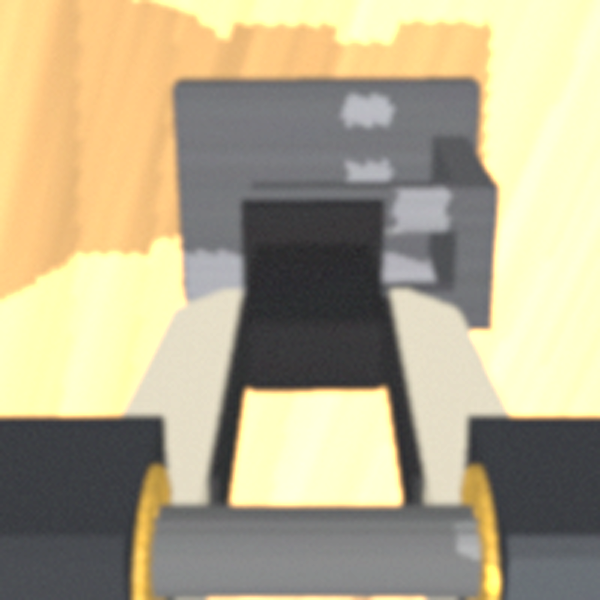

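```bash
sed -i 's/Rt(np.degrees(MP\[2\]))/Rt(np.degrees(MP[2])+90)/' h.py; python3 -m handwheel '[{"dp":[0.5,-0.2,5],"dr":[0,0,0],"jaw":10},{"dp":[0.5,0,10],"dr":[0,0,0],"jaw":10},{"dp":[0.5,0,15],"dr":[0,0,0],"jaw":10},{"dp":[0.5,0,15],"dr":[0,0,0],"jaw":10},{"dp":[0.5,0,15],"dr":[0,0,0],"jaw":10}]'; python3 -c "
from h import *
to([.4850,.2748,.165],108.5)"
```

```text
t: 18.5
tcp_pos: [0.4847, 0.273, 0.131]
eef_rot: [[0.948, -0.006, -0.317], [0.317, -0.006, 0.948], [-0.008, -1.0, -0.003]]
wrist_force: [0.9, -1.1, 0.3]
gripper_width: 0.027
t 18.5 tcp mm [484.7 273.  131. ] dp [ 0.3  1.8 34. ] dr [ 0.33 -0.36  0.03] F [ 0.9 -1.1  0.3] T [ 0.005 -0.136  0.021] w 27.0
```

```bash
python3 -m handwheel '[{"dp":[2,-8,12],"dr":[0.2,-0.2,-1],"jaw":10},{"dp":[8,-33,8],"dr":[0,0,-4.2],"jaw":10},{"dp":[8,-33,0],"dr":[0,0,-4.2],"jaw":10},{"dp":[8,-33,0],"dr":[0,0,-4.2],"jaw":10},{"dp":[8,-33,0],"dr":[0,0,-4.2],"jaw":10},{"dp":[8,-33,0],"dr":[0,0,-4.2],"jaw":10},{"dp":[8,-33,0],"dr":[0,0,-4.2],"jaw":10},{"dp":[8,-33,0],"dr":[0,0,-4.2],"jaw":10},{"dp":[6,-15,0],"dr":[0,0,-2.5],"jaw":10},{"dp":[3,-4,0],"dr":[0,0,0],"jaw":10},{"dp":[0,0,0],"dr":[0,0,0],"jaw":10}]'; python3 -c "
from h import *
ms();to([.5553,-.0024,.067],74.25)"
```

```text
t: 19.42
tcp_pos: [0.5539, 0.0023, 0.166]
eef_rot: [[0.959, 0.019, 0.281], [-0.282, 0.001, 0.96], [0.018, -1.0, 0.006]]
wrist_force: [0.6, -0.0, -1.4]
gripper_width: 0.0274
t19.42 tcp mod [-32.65   3.64 166.03] F [ 0.57  0.12 -1.35] T [ 0.065 -0.022 -0.029] w 27.4
dr [-0.06  1.11  0.6 ]
t 19.4167 tcp mm [553.9   2.3 166. ] dp [  1.4  -4.7 -99. ] dr [-0.06  1.11  0.6 ] F [ 0.6 -0.  -1.4] T [ 0.057 -0.039 -0.029] w 27.4
```

```bash
python3 -m handwheel '[{"dp":[0.5,-2,-20],"dr":[0,0.6,0.3],"jaw":10},{"dp":[0.5,-2,-22],"dr":[0,0.5,0.3],"jaw":10},{"dp":[0.5,-1,-22],"dr":[0,0,0],"jaw":10},{"dp":[0,0,-18],"dr":[0,0,0],"jaw":10},{"dp":[0,0,-8],"dr":[0,0,0],"jaw":10},{"dp":[0,0,-1],"dr":[0,0,0],"jaw":10}]'; python3 - <<'E'
from h import *
ms();to([.5553,-.0024,.067],74.25)
st,kv,im=snap("wrist","pics/w18.png"); np.savez("w18.npz",K=kv[0],V=kv[1])
cv2.imwrite("pics/c27.png",cv2.resize(im[40:300,160:420,::-1],None,fx=2.3,fy=2.3,interpolation=cv2.INTER_CUBIC))
E
```

```text
t: 19.92
tcp_pos: [0.5559, 0.0133, 0.0758]
eef_rot: [[0.969, 0.006, 0.249], [-0.249, 0.013, 0.968], [0.003, -1.0, 0.014]]
wrist_force: [0.5, -0.8, -0.2]
gripper_width: 0.027
t19.92 tcp mod [-33.65  14.78  75.83] F [ 0.7  -0.61 -0.19] T [-0.04  -0.06  -0.003] w 27.0
dr [-0.74  0.37 -1.33]
t 19.9167 tcp mm [555.9  13.3  75.8] dp [ -0.6 -15.7  -8.8] dr [-0.74  0.37 -1.33] F [ 0.5 -0.8 -0.2] T [-0.055 -0.047 -0.003] w 27.0
```

View pics/c27.png

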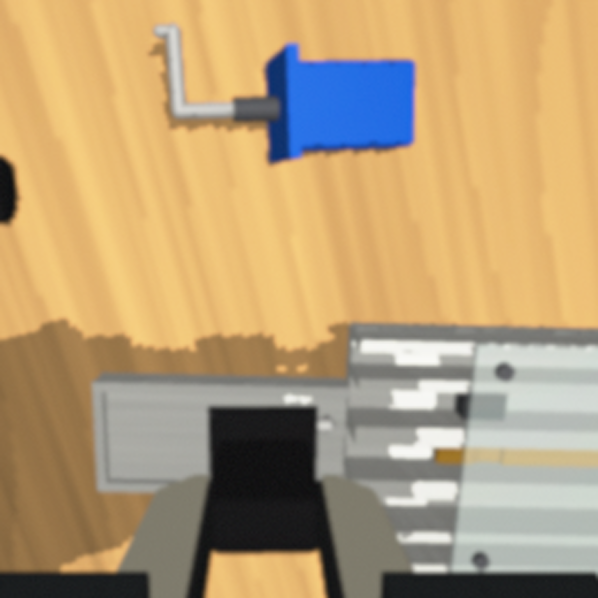

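```bash
python3 -m handwheel '[{"dp":[-2,-6,1],"dr":[-0.4,0.2,-0.7],"jaw":10},{"dp":[-1,-6,0],"dr":[-0.3,0.2,-0.6],"jaw":10},{"dp":[0,-3,0],"dr":[0,0,0],"jaw":10},{"dp":[0,-0.5,0],"dr":[0,0,0],"jaw":10}]'; python3 -c "
from h import *
ms();to([.5553,-.0024,.067],74.25)"
```

```text
t: 20.3
tcp_pos: [0.5549, 0.0004, 0.0812]
eef_rot: [[0.963, 0.005, 0.268], [-0.268, 0.002, 0.963], [0.005, -1.0, 0.003]]
wrist_force: [0.1, 0.0, -1.1]
gripper_width: 0.0275
t20.30 tcp mod [-31.13   2.09  81.18] F [ 0.12  0.08 -1.09] T [-0.025 -0.065  0.01 ] w 27.5
dr [-0.1   0.31 -0.21]
t 20.3 tcp mm [5.549e+02 4.000e-01 8.120e+01] dp [  0.4  -2.8 -14.2] dr [-0.1   0.31 -0.21] F [ 0.1  0.  -1.1] T [-0.042 -0.055  0.01 ] w 27.5
```

```bash
python3 -m handwheel '[{"dp":[0.2,-1.6,-7],"dr":[0,0.2,-0.1],"jaw":10},{"dp":[0.2,-1.4,-6],"dr":[0,0.1,-0.1],"jaw":10},{"dp":[0,-0.3,-1],"dr":[0,0,0],"jaw":10}]'; python3 - <<'E'
from h import *
ms()
st,kv,im=snap("wrist","pics/w19.png"); np.savez("w19.npz",K=kv[0],V=kv[1])
cv2.imwrite("pics/c28.png",cv2.resize(im[180:260,260:380,::-1],None,fx=6,fy=6,interpolation=cv2.INTER_CUBIC))
ms()
E
```

```text
t: 20.55
tcp_pos: [0.557, -0.0044, 0.0682]
eef_rot: [[0.962, 0.004, 0.274], [-0.274, 0.001, 0.962], [0.004, -1.0, 0.002]]
wrist_force: [-0.3, -1.0, -1.4]
gripper_width: 0.0272
t20.55 tcp mod [-27.84  -1.89  68.17] F [ 0.01 -0.99 -1.4 ] T [ 0.002 -0.073  0.005] w 27.2
dr [-0.07  0.26  0.13]
t20.60 tcp mod [-27.91  -1.95  68.18] F [ 0.09 -0.14 -0.64] T [-0.056 -0.028  0.025] w 27.1
dr [-0.06  0.24  0.13]
```

View pics/c28.png

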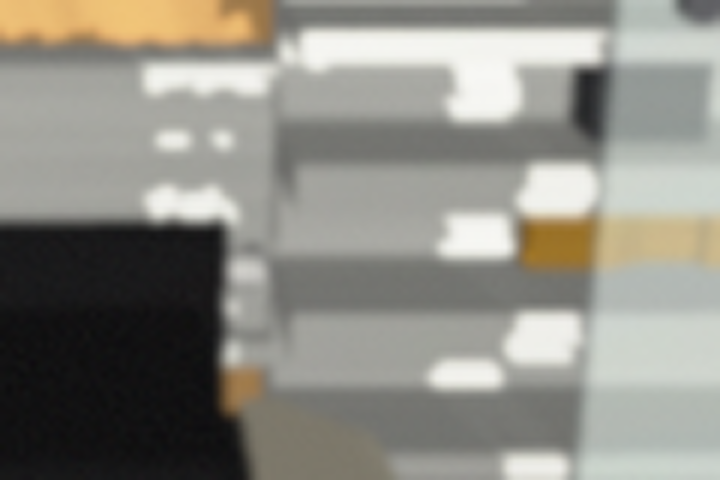

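```bash
python3 -m handwheel '[{"dp":[6,-1,-0.5],"dr":[0,0.2,0],"jaw":10},{"dp":[8,-2,-0.5],"dr":[0,0,0],"jaw":10},{"dp":[8,-2.2,-0.3],"dr":[0,0,0],"jaw":10},{"dp":[8,-2.2,-0.3],"dr":[0,0,0],"jaw":10},{"dp":[4,-1.1,0],"dr":[0,0,0],"jaw":10},{"dp":[0,0,0],"dr":[0,0,0],"jaw":10}]'; python3 - <<'E'
from h import *
ms()
E
```

```text
t: 21.1
tcp_pos: [0.5956, -0.0139, 0.0658]
eef_rot: [[0.962, 0.001, 0.274], [-0.274, 0.002, 0.962], [0.001, -1.0, 0.002]]
wrist_force: [0.3, -0.0, -0.6]
gripper_width: 0.0274
t21.10 tcp mod [11.86 -0.56 65.83] F [ 0.3   0.05 -0.58] T [ 0.008 -0.047 -0.016] w 27.4
dr [-0.1   0.07  0.16]
```

```bash
python3 -m handwheel '[{"dp":[5.8,-1.7,0.6],"dr":[0,0,0.1],"jaw":10},{"dp":[5.8,-1.7,0.4],"dr":[0,0,0],"jaw":10},{"dp":[3,-0.9,0.2],"dr":[0,0,0],"jaw":10}]'; python3 -c "
from h import *
ms()"; python3 -m handwheel '[{"dp":[3,-0.9,0],"dr":[0,0,0],"jaw":10},{"dp":[1.5,-0.4,0],"dr":[0,0,0],"jaw":10},{"dp":[0,0,0],"dr":[0,0,0],"jaw":10}]'; python3 - <<'E'
from h import *
ms()
st,kv,im=snap("wrist","pics/w20.png"); np.savez("w20.npz",K=kv[0],V=kv[1])
cv2.imwrite("pics/c29.png",cv2.resize(im[150:260,240:390,::-1],None,fx=5,fy=5,interpolation=cv2.INTER_CUBIC))
ms()
R=rz(MP[2]);s=5;f=lambda P:((proj(kv,np.array(P)/1e3@R.T+[MP[0],MP[1],0])-[240,150])*s).round(0).tolist()
print("near,ramptop,foot,inner top,far @y=-1.5",f([[36.3,-1.5,18],[49.5,-1.5,18],[54.5,-1.5,15],[62.5,-1.5,18],[106.3,-1.5,18]]),"guard",f([[40,0,39]]))
E
```

```text
t: 21.35
tcp_pos: [0.6109, -0.0182, 0.0669]
eef_rot: [[0.962, 0.0, 0.272], [-0.272, 0.002, 0.962], [-0.0, -1.0, 0.002]]
wrist_force: [-0.2, 0.1, -0.5]
gripper_width: 0.0274
t21.35 tcp mod [27.85 -0.59 66.91] F [-0.2   0.03 -0.46] T [-0.053 -0.166 -0.003] w 27.4
dr [-0.11  0.01  0.01]
t: 21.6
tcp_pos: [0.6168, -0.02, 0.067]
eef_rot: [[0.962, 0.001, 0.272], [-0.272, 0.002, 0.962], [0.0, -1.0, 0.002]]
wrist_force: [-0.9, -0.1, -0.2]
gripper_width: 0.0271
t21.60 tcp mod [33.91 -0.67 67.  ] F [-0.88 -0.34 -0.25] T [-0.069 -0.047  0.024] w 27.1
dr [-0.12  0.04  0.05]
t21.65 tcp mod [33.73 -0.69 67.01] F [-0.17  0.08 -0.87] T [ 0.011 -0.112  0.005] w 28.0
dr [-0.11  0.03  0.04]
near,ramptop,foot,inner top,far @y=-1.5 [[184.0, 357.0], [260.0, 356.0], [288.0, 351.0], [335.0, 356.0], [589.0, 356.0]] guard [[207.0, 391.0]]
```

View pics/c29.png

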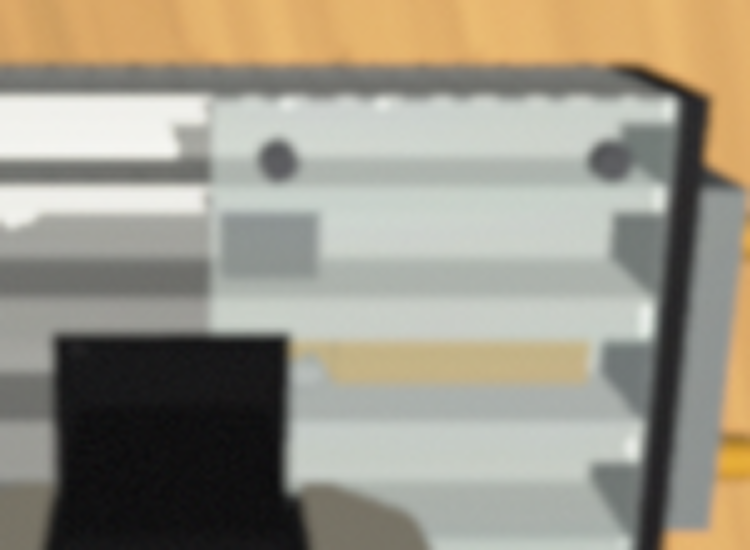

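```bash
python3 - <<'E'
from h import *
w=np.load("w20.npz");W=(w["K"],w["V"])
R=rz(MP[2]);s=5;f=lambda P:((proj(W,np.array(P)/1e3@R.T+[MP[0],MP[1],0])-[240,150])*s).round(0).tolist()
print(f([[33.9+26,-1,22.6],[33.9+26,-1,29],[33.9+26,1,29]]),"collar corner +y front top",f([[33.9+17,16,67-10.1+4]]),f([[33.9-17,16,67-10.1+4]]))
E
```

```text
[[323.0, 363.0], [326.0, 375.0], [327.0, 364.0]] collar corner +y front top [[288.0, 340.0]] [[48.0, 340.0]]
```

```bash
python3 -m handwheel '[{"dp":[0,0,-2.5],"dr":[-0.1,0,0],"jaw":10},{"dp":[0,0,-2],"dr":[0,0,0],"jaw":10},{"dp":[0.1,0,-1.5],"dr":[0,0,0],"jaw":10}]'; python3 -c "
from h import *
ms()"; for i in 1 2; do python3 -m handwheel '[{"dp":[0.2,0,-0.7],"dr":[0,0,0],"jaw":10}]' | sed -n '1,2p;4p'; python3 -c "
from h import *
ms()"; done
```

```text
t: 21.9
tcp_pos: [0.6162, -0.0196, 0.0609]
eef_rot: [[0.962, 0.0, 0.272], [-0.272, 0.0, 0.962], [0.0, -1.0, 0.0]]
wrist_force: [0.5, 0.1, -0.9]
gripper_width: 0.0272
t21.90 tcp mod [33.29 -0.5  60.89] F [ 0.44  0.25 -0.91] T [-0.015 -0.082  0.014] w 27.2
dr [-0.    0.03  0.01]
t: 21.98
tcp_pos: [0.6161, -0.0195, 0.06]
wrist_force: [-1.2, -0.1, 3.0]
t21.98 tcp mod [33.2  -0.4  60.02] F [-1.12 -0.39  3.02] T [-0.067  0.068 -0.008] w 27.5
dr [-0.    0.   -0.01]
t: 22.07
tcp_pos: [0.6163, -0.0193, 0.0598]
wrist_force: [-3.0, -0.3, 5.7]
t22.07 tcp mod [33.25 -0.19 59.78] F [-2.87 -1.07  5.74] T [-0.231  0.259 -0.045] w 27.2
dr [ 0.01 -0.   -0.02]
```

```bash
python3 -m handwheel '[{"dp":[-1,0.1,-1.1],"dr":[0,0,0],"jaw":10},{"dp":[-2.5,0.6,-1.6],"dr":[0,0,0],"jaw":10}]' | sed -n '1,2p;4p'; python3 -c "
from h import *
ms()";  python3 -m handwheel '[{"dp":[-4.5,1.2,-2.2],"dr":[0,0.1,0],"jaw":10}]' | sed -n '1,2p;4p'; python3 -c "
from h import *
ms()"; python3 -m handwheel '[{"dp":[-5.5,1.5,-2.6],"dr":[0,0.2,0],"jaw":10}]' | sed -n '1,2p;4p'; python3 -c "
from h import *
ms()"
```

```text
t: 22.23
tcp_pos: [0.6156, -0.0188, 0.0594]
wrist_force: [1.5, -0.8, 5.5]
t22.23 tcp mod [32.48  0.1  59.44] F [ 1.65 -0.33  5.5 ] T [-0.261 -0.688 -0.066] w 27.6
dr [ 0.05  0.36 -0.01]
t: 22.32
tcp_pos: [0.6149, -0.0185, 0.0592]
wrist_force: [3.3, -1.2, 4.3]
t22.32 tcp mod [31.72  0.21 59.18] F [ 3.54 -0.22  4.28] T [-0.358 -1.414 -0.046] w 26.9
dr [0.11 0.76 0.01]
t: 22.4
tcp_pos: [0.6144, -0.0183, 0.059]
wrist_force: [3.8, -1.7, 5.5]
t22.40 tcp mod [31.2   0.27 59.  ] F [ 4.15 -0.65  5.55] T [-0.374 -1.459 -0.041] w 27.2
dr [0.2  1.21 0.05]
```

```bash
for i in 1 2 3; do python3 -m handwheel '[{"dp":[-6,1.4,-3.6],"dr":[0.1,0.6,0],"jaw":10}]' | sed -n '1,2p;4p'; python3 -c "
from h import *
ms()"; done
```

```text
t: 22.48
tcp_pos: [0.6139, -0.0179, 0.0587]
wrist_force: [1.5, -2.3, 13.6]
t22.48 tcp mod [30.64  0.55 58.72] F [ 2.03 -1.83 13.62] T [-0.465 -1.143 -0.038] w 27.4
dr [0.17 1.34 0.06]
t: 22.57
tcp_pos: [0.6138, -0.0176, 0.0587]
wrist_force: [3.3, -2.1, 9.9]
t22.57 tcp mod [30.4   0.78 58.74] F [ 3.75 -1.15  9.88] T [-0.51  -1.251 -0.051] w 27.0
dr [0.15 1.49 0.11]
t: 22.65
tcp_pos: [0.6136, -0.0175, 0.0588]
wrist_force: [2.2, -2.8, 8.5]
t22.65 tcp mod [30.23  0.81 58.78] F [ 2.87 -2.06  8.53] T [-0.471 -1.281 -0.058] w 27.4
dr [0.15 1.64 0.15]
```

```bash
for i in 1 2 3; do python3 -m handwheel '[{"dp":[-7.5,1.2,-3.2],"dr":[0.2,1.4,0.2],"jaw":10}]' | sed -n '1,2p;4p'; python3 -c "
from h import *
ms()"; done
```

```text
t: 22.73
tcp_pos: [0.6125, -0.0174, 0.0591]
wrist_force: [4.7, -1.6, 6.1]
t22.73 tcp mod [29.1   0.65 59.1 ] F [ 4.91 -0.24  6.1 ] T [-0.12  -1.936 -0.024] w 27.5
dr [ 0.02  1.08 -0.04]
t: 22.82
tcp_pos: [0.6122, -0.0172, 0.0595]
wrist_force: [5.7, -1.8, 5.7]
t22.82 tcp mod [28.76  0.75 59.51] F [ 5.99 -0.15  5.68] T [-0.162 -2.071  0.004] w 27.3
dr [-0.14  0.59 -0.21]
t: 22.9
tcp_pos: [0.6123, -0.017, 0.0599]
wrist_force: [6.0, -1.4, 6.0]
t22.90 tcp mod [28.8   0.91 59.93] F [6.2  0.26 5.96] T [-0.111 -2.043  0.005] w 27.2
dr [-0.3   0.13 -0.38]
```

```bash
python3 - <<'E'
from h import *
st,kv,im=snap("wrist","pics/w21.png"); np.savez("w21.npz",K=kv[0],V=kv[1])
cv2.imwrite("pics/c30.png",cv2.resize(im[150:260,240:390,::-1],None,fx=5,fy=5,interpolation=cv2.INTER_CUBIC))
ms()
R=rz(MP[2]);s=5;f=lambda P:((proj(kv,np.array(P)/1e3@R.T+[MP[0],MP[1],0])-[240,150])*s).round(0).tolist()
x=28.8
print("near,ramptop,foot,inner top,far @y=-1.5",f([[36.3,-1.5,18],[49.5,-1.5,18],[54.5,-1.5,15],[62.5,-1.5,18],[106.3,-1.5,18]]),"guard",f([[40,0,39]]))
print(f([[x+26,0.5,15],[x+26,0.5,22]]),"collar",f([[x+17,17,67-10.1+4-7.9]]),f([[x-17,17,67-10.1+4-7.9]]))
E
```

```text
t22.95 tcp mod [28.91  0.82 59.92] F [ 3.66 -0.33  6.65] T [-0.141 -1.649  0.017] w 27.6
dr [-0.31  0.1  -0.35]
near,ramptop,foot,inner top,far @y=-1.5 [[214.0, 380.0], [292.0, 381.0], [320.0, 375.0], [369.0, 381.0], [629.0, 382.0]] guard [[241.0, 418.0]]
[[322.0, 364.0], [326.0, 378.0]] collar [[288.0, 342.0]] [[50.0, 341.0]]
```

View pics/c30.png

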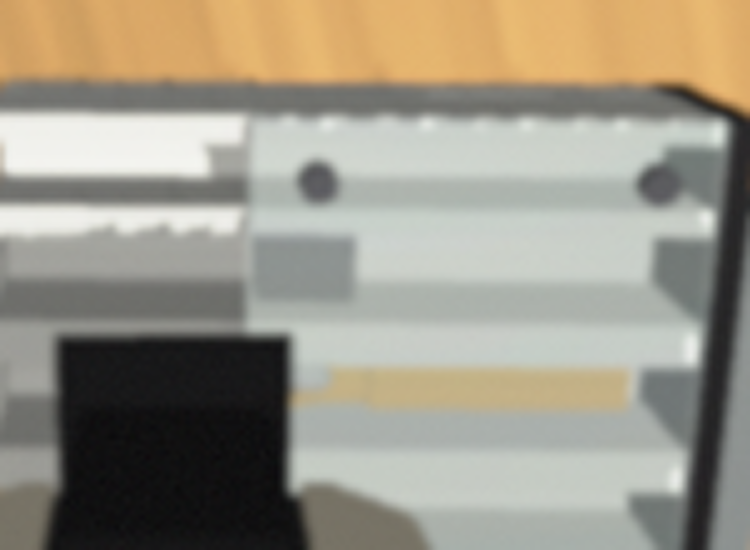

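```bash
python3 -m handwheel '[{"dp":[0.5,-0.3,2],"dr":[-0.3,0.1,-0.3],"jaw":10},{"dp":[2.5,-1.6,0.5],"dr":[0,0,0],"jaw":10},{"dp":[1,-0.7,0],"dr":[0,0,0],"jaw":10}]'; python3 -c "
from h import *
ms()"
```

```text
t: 23.2
tcp_pos: [0.619, -0.0203, 0.0642]
eef_rot: [[0.962, 0.005, 0.272], [-0.272, -0.0, 0.962], [0.005, -1.0, 0.001]]
wrist_force: [-0.4, 0.0, -1.1]
gripper_width: 0.0273
t23.20 tcp mod [36.19 -0.44 64.24] F [-0.36 -0.09 -1.08] T [-0.024 -0.076  0.007] w 27.3
dr [0.02 0.29 0.03]
```

```bash
python3 -m handwheel '[{"dp":[-2.2,0.5,0],"dr":[0,0.2,0],"jaw":10},{"dp":[-0.3,0,-1.5],"dr":[0,0,0],"jaw":10},{"dp":[0,0,-1.5],"dr":[0,0,0],"jaw":10}]'; python3 -c "
from h import *
ms()"
```

```text
t: 23.45
tcp_pos: [0.6143, -0.0196, 0.0598]
eef_rot: [[0.962, -0.003, 0.271], [-0.271, -0.0, 0.962], [-0.003, -1.0, -0.001]]
wrist_force: [-0.8, 0.2, 7.4]
gripper_width: 0.0274
t23.45 tcp mod [31.49 -0.99 59.82] F [-0.81 -0.07  7.42] T [-0.023 -0.041  0.036] w 27.4
dr [ 0.01 -0.18 -0.  ]
```

```bash
python3 -m handwheel '[{"dp":[1.5,-0.4,0.3],"dr":[0,-0.2,0],"jaw":10},{"dp":[1,-0.2,-0.1],"dr":[0,0,0],"jaw":10}]'; python3 -c "
from h import *
ms()"
```

```text
t: 23.62
tcp_pos: [0.6149, -0.0195, 0.0599]
eef_rot: [[0.963, -0.004, 0.271], [-0.271, -0.0, 0.963], [-0.003, -1.0, -0.001]]
wrist_force: [-3.0, 0.3, 4.3]
gripper_width: 0.0272
t23.62 tcp mod [31.96 -0.76 59.94] F [-2.99 -0.53  4.34] T [-0.207  0.404  0.017] w 27.2
dr [ 0.01 -0.21 -0.05]
```

```bash
python3 -m handwheel '[{"dp":[-0.5,0,-1.1],"dr":[0,0.1,0],"jaw":10},{"dp":[-2,0.5,-1.7],"dr":[0,0.1,0],"jaw":10}]'|sed -n 4p; python3 -c "
from h import *
ms()";  python3 -m handwheel '[{"dp":[-4,1,-2.5],"dr":[0,0.3,0],"jaw":10}]'|sed -n 4p; python3 -c "
from h import *
ms()"; python3 -m handwheel '[{"dp":[-5.8,1.4,-3.2],"dr":[0,0.6,0],"jaw":10}]'|sed -n 4p; python3 -c "
from h import *
ms()"
```

```text
wrist_force: [-0.4, -1.3, 9.6]
t23.78 tcp mod [31.37 -0.32 59.44] F [-0.05 -1.38  9.58] T [-0.345 -0.357 -0.027] w 27.3
dr [ 0.04 -0.14 -0.06]
wrist_force: [2.3, -2.3, 10.5]
t23.87 tcp mod [30.84 -0.09 59.2 ] F [ 2.88 -1.62 10.5 ] T [-0.43  -1.044 -0.026] w 27.5
dr [ 0.1   0.01 -0.05]
wrist_force: [3.8, -2.7, 10.7]
t23.95 tcp mod [30.44  0.11 59.04] F [ 4.38 -1.53 10.72] T [-0.578 -1.58  -0.07 ] w 26.9
dr [ 0.18  0.12 -0.03]
```

```bash
python3 -m handwheel '[{"dp":[-7.6,1.2,-3.7],"dr":[0.1,0.7,0],"jaw":10}]'|sed -n 4p; python3 -c "
from h import *
ms()"; python3 -m handwheel '[{"dp":[-9,1.6,-4.2],"dr":[0.1,0.7,0],"jaw":10}]'|sed -n 4p; python3 -c "
from h import *
ms()"
```

```text
wrist_force: [4.7, -2.6, 10.5]
t24.03 tcp mod [30.06 -0.07 58.94] F [ 5.2  -1.27 10.46] T [-0.448 -2.023 -0.012] w 27.4
dr [ 0.17  0.33 -0.01]
wrist_force: [6.6, -3.0, 10.3]
t24.12 tcp mod [29.65 -0.16 58.81] F [ 7.19 -1.06 10.25] T [-0.45  -2.307 -0.029] w 27.2
dr [0.15 0.71 0.04]
```

```bash
python3 -m handwheel '[{"dp":[-10.2,1.9,-4.5],"dr":[0.1,0.8,0],"jaw":10}]'|sed -n 4p; python3 -c "
from h import *
ms()"; python3 -m handwheel '[{"dp":[-11,2.1,-4.8],"dr":[0.1,0.9,0],"jaw":10}]'|sed -n 4p; python3 -c "
from h import *
ms()"
```

```text
wrist_force: [5.7, -3.4, 10.0]
t24.20 tcp mod [29.12 -0.23 58.74] F [ 6.46 -1.71  9.98] T [-0.433 -2.457 -0.034] w 27.2
dr [0.14 1.13 0.09]
wrist_force: [7.2, -2.6, 10.4]
t24.28 tcp mod [28.33 -0.18 58.64] F [ 7.58 -0.52 10.38] T [-0.422 -2.623 -0.058] w 27.4
dr [0.12 1.52 0.16]
```

```bash
python3 - <<'E'
from h import *
st,kv,im=snap("wrist","pics/w22.png"); np.savez("w22.npz",K=kv[0],V=kv[1])
cv2.imwrite("pics/c31.png",cv2.resize(im[150:260,240:390,::-1],None,fx=5,fy=5,interpolation=cv2.INTER_CUBIC))
ms()
R=rz(MP[2]);s=5;f=lambda P:((proj(kv,np.array(P)/1e3@R.T+[MP[0],MP[1],0])-[240,150])*s).round(0).tolist()
x=28.33
print("near,ramptop,foot,inner top,far @y=-1.5",f([[36.3,-1.5,18],[49.5,-1.5,18],[54.5,-1.5,15],[62.5,-1.5,18],[106.3,-1.5,18]]),"guard",f([[40,0,39]]),"scr",f([[100,36.2,42],[50.5,36.2,42]]))
print(f([[x+26,0.5,15],[x+26,0.5,22]]))
E
```

```text
t24.33 tcp mod [27.84 -0.14 58.73] F [ 4.91 -1.36 12.25] T [-0.296 -2.214 -0.05 ] w 27.3
dr [0.11 1.5  0.15]
near,ramptop,foot,inner top,far @y=-1.5 [[211.0, 376.0], [289.0, 375.0], [317.0, 369.0], [367.0, 374.0], [625.0, 371.0]] guard [[241.0, 413.0]] scr [[656.0, 183.0], [318.0, 186.0]]
[[316.0, 358.0], [321.0, 371.0]]
```

View pics/c31.png

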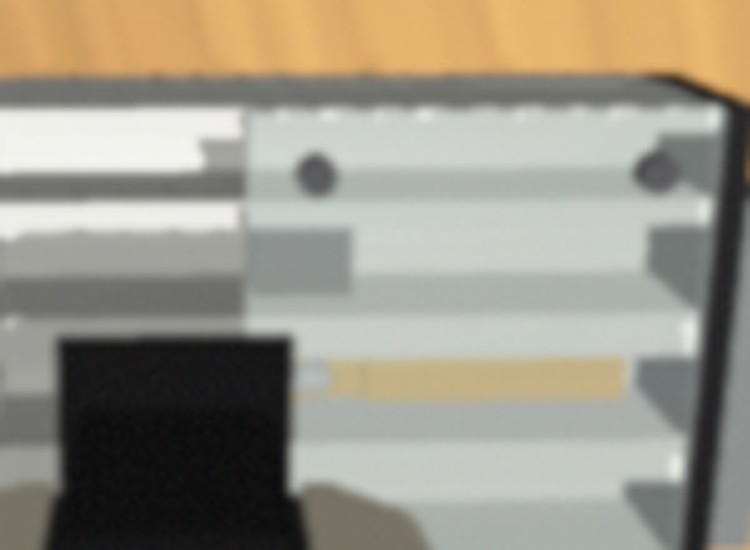

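```bash
python3 -m handwheel '[{"dp":[-5,1,-1.8],"dr":[0,1.5,0],"jaw":10},{"dp":[-2,0.2,-0.2],"dr":[0,1.5,0],"jaw":10},{"dp":[0,-0.3,1.5],"dr":[0,1,0],"jaw":10}]'|sed -n 4p; python3 -c "
from h import *
ms()"
```

```text
wrist_force: [-0.7, -0.7, -1.0]
t24.58 tcp mod [30.18 -0.76 63.05] F [-0.44 -0.85 -0.96] T [ 0.02  -0.068  0.031] w 27.4
dr [ 0.21 -1.4   0.25]
```

```bash
python3 -m handwheel '[{"dp":[2.6,-0.8,0],"dr":[0.3,0.6,0.4],"jaw":10},{"dp":[1.5,-0.4,0],"dr":[0,0.3,0],"jaw":10},{"dp":[0,0,0],"dr":[0,0,0],"jaw":10}]'|sed -n 4p; python3 -c "
from h import *
ms()"
```

```text
wrist_force: [0.0, -0.1, 0.4]
t24.83 tcp mod [35.05 -0.87 61.75] F [ 0.06 -0.11  0.39] T [ 0.004 -0.135  0.045] w 27.4
dr [-0.14 -2.43 -0.18]
```

```bash
python3 -m handwheel '[{"dp":[0,0,-1.0],"dr":[0,0,0.1],"jaw":10},{"dp":[-0.5,0,-1.0],"dr":[0,0.2,0],"jaw":10}]'|sed -n 4p; python3 -c "
from h import *
ms()";  python3 -m handwheel '[{"dp":[-2,0.4,-1.5],"dr":[0,0.6,0],"jaw":10}]'|sed -n 4p; python3 -c "
from h import *
ms()"; python3 -m handwheel '[{"dp":[-4,0.9,-2.2],"dr":[0,1,0],"jaw":10}]'|sed -n 4p; python3 -c "
from h import *
ms()"
```

```text
wrist_force: [-1.2, 0.6, 9.6]
t25.00 tcp mod [34.87 -0.61 60.46] F [-1.33  0.28  9.65] T [-0.196 -0.01  -0.028] w 27.5
dr [-0.16 -2.59 -0.29]
wrist_force: [2.1, -1.7, 6.2]
t25.08 tcp mod [34.75 -0.43 60.49] F [ 2.44 -1.07  6.18] T [-0.276 -0.769  0.035] w 27.2
dr [-0.13 -2.91 -0.3 ]
wrist_force: [3.9, -2.3, 7.3]
t25.17 tcp mod [34.61 -0.22 60.54] F [ 4.37 -1.15  7.34] T [-0.336 -1.537  0.002] w 27.5
dr [-0.07 -3.38 -0.3 ]
```

```bash
python3 -m handwheel '[{"dp":[-5.5,1.0,-2.8],"dr":[0,0.8,-0.2],"jaw":10}]'|sed -n 4p; python3 -c "
from h import *
ms()";  python3 -m handwheel '[{"dp":[-6.5,1.2,-3.1],"dr":[0,0.9,-0.2],"jaw":10}]'|sed -n 4p; python3 -c "
from h import *
ms()"
```

```text
wrist_force: [3.9, -2.4, 9.3]
t25.25 tcp mod [ 3.454e+01 -6.000e-02  6.048e+01] F [ 4.36 -1.21  9.31] T [-0.274 -1.701  0.046] w 27.2
dr [-0.02 -3.48 -0.08]
wrist_force: [4.2, -1.9, 7.7]
t25.33 tcp mod [34.45  0.11 60.53] F [ 4.6  -0.71  7.73] T [-0.277 -1.895  0.061] w 27.2
dr [ 0.04 -3.54  0.15]
```

```bash
python3 -m handwheel '[{"dp":[-7.6,1.0,-3.5],"dr":[0,0.9,0.1],"jaw":10}]'|sed -n 4p; python3 -c "
from h import *
ms()";  python3 -m handwheel '[{"dp":[-8.6,1.2,-3.9],"dr":[0,0.9,0.1],"jaw":10}]'|sed -n 4p; python3 -c "
from h import *
ms()"
```

```text
wrist_force: [7.0, -2.0, 9.0]
t25.42 tcp mod [ 3.421e+01 -6.000e-02  6.041e+01] F [ 7.33 -0.03  8.98] T [-0.192 -2.106  0.108] w 27.2
dr [ 0.12 -3.49  0.1 ]
wrist_force: [7.5, -1.8, 8.4]
t25.50 tcp mod [ 3.389e+01 -5.000e-02  6.027e+01] F [7.65 0.33 8.37] T [-0.16  -2.386  0.058] w 27.0
dr [ 0.18 -3.31  0.03]
```

```bash
python3 -m handwheel '[{"dp":[-9.4,1.5,-4.4],"dr":[0,1.2,0.1],"jaw":10}]'|sed -n 4p; python3 -c "
from h import *
ms()";  python3 -m handwheel '[{"dp":[-9.8,1.6,-4.5],"dr":[0,1.3,0.1],"jaw":10}]'|sed -n 4p; python3 - <<'E'
from h import *
ms()
st,kv,im=snap("wrist","pics/w23.png"); np.savez("w23.npz",K=kv[0],V=kv[1])
cv2.imwrite("pics/c32.png",cv2.resize(im[150:260,240:390,::-1],None,fx=5,fy=5,interpolation=cv2.INTER_CUBIC))
ms()
R=rz(MP[2]);s=5;f=lambda P:((proj(kv,np.array(P)/1e3@R.T+[MP[0],MP[1],0])-[240,150])*s).round(0).tolist()
print("near,ramptop,foot,inner top,far @y=-1.5",f([[36.3,-1.5,18],[49.5,-1.5,18],[54.5,-1.5,15],[62.5,-1.5,18],[106.3,-1.5,18]]),"guard",f([[40,0,39]]),"scr",f([[100,36.2,42],[50.5,36.2,42]]))
E
```

```text
wrist_force: [6.6, -2.3, 11.4]
t25.58 tcp mod [33.26  0.09 60.14] F [ 6.98 -0.45 11.39] T [-0.222 -2.366  0.068] w 27.3
dr [ 0.25 -3.34 -0.02]
wrist_force: [7.4, -3.2, 10.5]
t25.67 tcp mod [32.9   0.3  60.15] F [ 8.02 -1.11 10.53] T [-0.279 -2.673  0.037] w 27.7
dr [ 0.33 -3.39 -0.09]
t25.72 tcp mod [32.89  0.39 60.19] F [ 6.91 -0.76 10.17] T [-0.259 -2.435  0.024] w 27.4
dr [ 0.34 -3.4  -0.1 ]
near,ramptop,foot,inner top,far @y=-1.5 [[204.0, 370.0], [282.0, 372.0], [311.0, 366.0], [360.0, 373.0], [626.0, 379.0]] guard [[222.0, 411.0]] scr [[645.0, 193.0], [297.0, 188.0]]
```

View pics/c32.png

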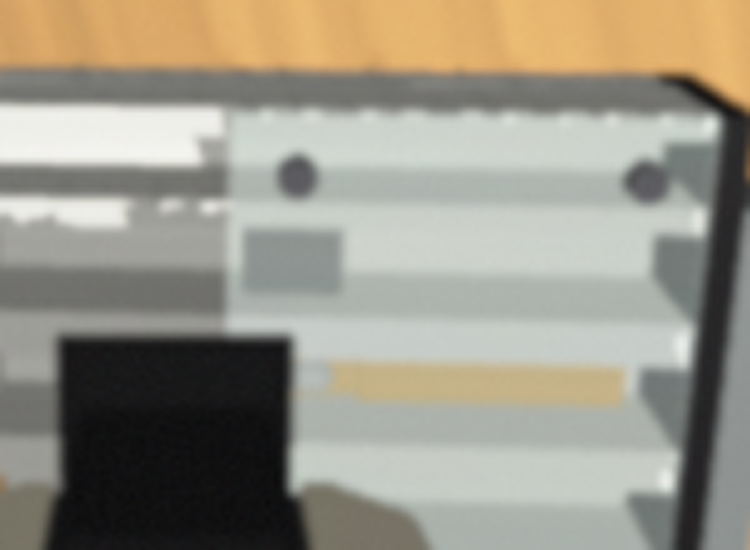

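```bash
python3 -m handwheel '[{"dp":[-10.6,0.6,-4.6],"dr":[-0.2,1.5,0],"jaw":10}]'|sed -n 4p; python3 -c "
from h import *
ms()";  python3 -m handwheel '[{"dp":[-11.2,0.5,-4.8],"dr":[-0.2,1.6,0],"jaw":10}]'|sed -n 4p; python3 -c "
from h import *
ms()"
```

```text
wrist_force: [7.8, -1.2, 10.0]
t25.80 tcp mod [32.59 -0.23 60.22] F [ 7.85  0.92 10.04] T [ 0.125 -2.556  0.081] w 27.5
dr [ 0.57 -3.57 -0.04]
wrist_force: [8.5, -1.0, 9.6]
t25.88 tcp mod [32.1  -0.36 60.27] F [8.51 1.32 9.59] T [ 0.267 -2.859  0.091] w 27.6
dr [ 0.76 -3.77 -0.01]
```

```bash
python3 -m handwheel '[{"dp":[-11.6,1.2,-5],"dr":[-0.3,1.6,0],"jaw":10}]'|sed -n 4p; python3 -c "
from h import *
ms()";  python3 -m handwheel '[{"dp":[-12,1.3,-5.2],"dr":[-0.3,1.6,0],"jaw":10}]'|sed -n 4p; python3 - <<'E'
from h import *
ms()
st,kv,im=snap("wrist","pics/w24.png"); np.savez("w24.npz",K=kv[0],V=kv[1])
cv2.imwrite("pics/c33.png",cv2.resize(im[150:260,240:390,::-1],None,fx=5,fy=5,interpolation=cv2.INTER_CUBIC))
ms()
R=rz(MP[2]);s=5;f=lambda P:((proj(kv,np.array(P)/1e3@R.T+[MP[0],MP[1],0])-[240,150])*s).round(0).tolist()
print("near,ramptop,foot,inner top,far @y=-1.5",f([[36.3,-1.5,18],[49.5,-1.5,18],[54.5,-1.5,15],[62.5,-1.5,18],[106.3,-1.5,18]]),"guard",f([[40,0,39]]),"scr",f([[100,36.2,42],[50.5,36.2,42]]))
E
```

```text
wrist_force: [10.0, -2.1, 10.6]
t25.97 tcp mod [3.183e+01 4.000e-02 6.027e+01] F [10.16  0.7  10.59] T [ 0.095 -3.092  0.088] w 27.6
dr [ 1.06 -3.89  0.06]
wrist_force: [9.8, -1.6, 10.6]
t26.05 tcp mod [31.65  0.58 60.22] F [ 9.83  1.07 10.59] T [ 0.037 -3.218  0.134] w 27.6
dr [ 1.37 -3.94  0.09]
t26.10 tcp mod [31.55  0.95 60.22] F [ 9.46  1.4  11.08] T [-0.146 -3.159  0.06 ] w 27.2
dr [ 1.39 -3.93  0.05]
near,ramptop,foot,inner top,far @y=-1.5 [[212.0, 367.0], [291.0, 369.0], [320.0, 362.0], [369.0, 370.0], [635.0, 375.0]] guard [[231.0, 410.0]] scr [[656.0, 193.0], [306.0, 189.0]]
```

View pics/c33.png

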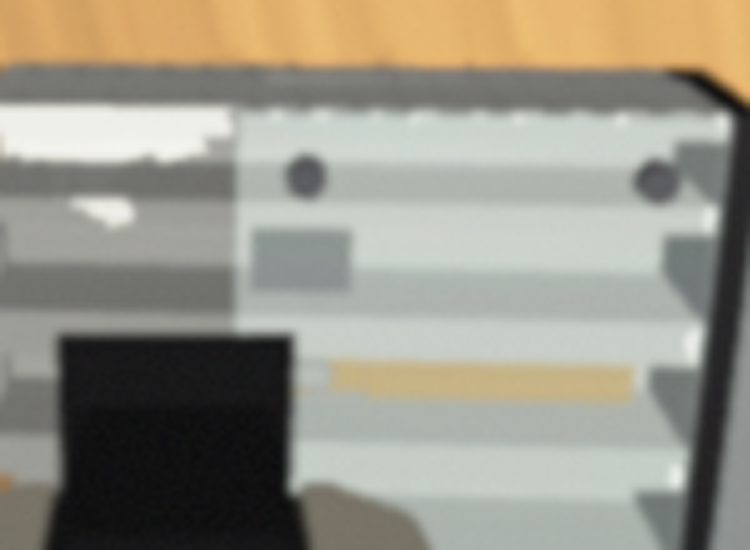

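```bash
python3 - <<'E'
from h import *
R=rz(MP[2])
for n,c in [("w20",(325,370)),("w21",(328,378)),("w22",(331,375)),("w23",(329,375)),("w24",(330,374))]:
    w=np.load(n+".npz");W=(w["K"],w["V"])
    print(n,[((plane(W,(240+c[0]/5,150+c[1]/5),z)-[MP[0],MP[1],0])@R*1e3).round(1)[0].tolist() for z in (.017,.022,.026,.030)])
ims=[cv2.imread(f"pics/w{k}.png")[200:250,290:335] for k in (20,21,22,23,24)]
cv2.imwrite("pics/c34.png",np.vstack([cv2.resize(np.hstack(ims[:3]),None,fx=5.5,fy=5.5,interpolation=cv2.INTER_CUBIC),cv2.resize(np.hstack(ims[2:]),None,fx=5.5,fy=5.5,interpolation=cv2.INTER_CUBIC)]))
E
```

```text
w20 [[60.9, -4.4, 17.0], [60.4, -2.6, 22.0], [60.0, -1.1, 26.0], [59.5, 0.3, 30.0]]
w21 [[55.7, -1.3, 17.0], [55.1, 0.5, 22.0], [54.7, 1.9, 26.0], [54.2, 3.3, 30.0]]
w22 [[56.6, -1.9, 17.0], [56.0, -0.1, 22.0], [55.4, 1.3, 26.0], [54.9, 2.8, 30.0]]
w23 [[57.4, -2.3, 17.0], [57.1, -0.3, 22.0], [56.9, 1.2, 26.0], [56.7, 2.8, 30.0]]
w24 [[56.1, -2.8, 17.0], [55.9, -0.7, 22.0], [55.7, 0.9, 26.0], [55.5, 2.6, 30.0]]
```

View pics/c34.png

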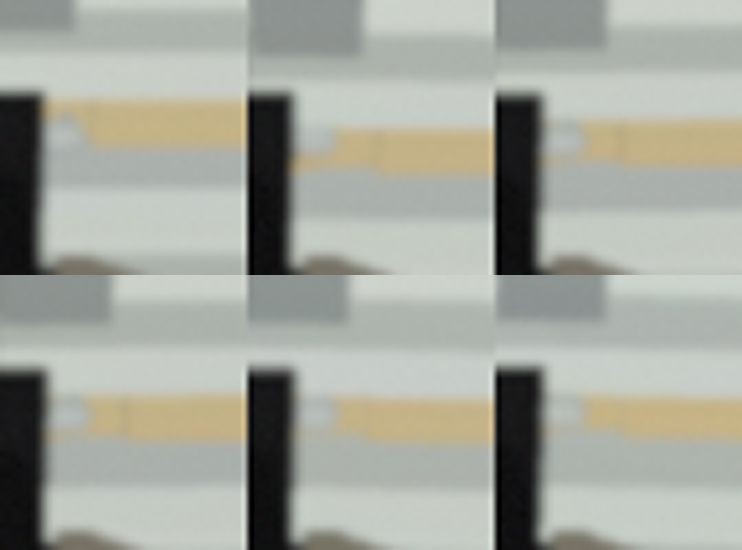

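```bash
python3 -m handwheel '[{"dp":[-12,2.8,-5.6],"dr":[0.4,1.6,0],"jaw":10}]'|sed -n 4p; python3 -c "
from h import *
ms()";  python3 -m handwheel '[{"dp":[-12.3,3,-5.9],"dr":[0.6,1.6,0],"jaw":10}]'|sed -n 4p; python3 -c "
from h import *
ms()"
```

```text
wrist_force: [9.5, -4.6, 13.3]
t26.18 tcp mod [31.43  1.9  60.04] F [10.42 -1.8  13.26] T [-0.795 -3.259  0.159] w 27.3
dr [ 1.12 -3.96  0.04]
wrist_force: [8.3, -5.1, 15.5]
t26.27 tcp mod [31.44  2.22 59.97] F [ 9.37 -2.61 15.5 ] T [-1.032 -3.205  0.141] w 27.3
dr [ 0.74 -3.97  0.06]
```

```bash
python3 -m handwheel '[{"dp":[-12,2.2,-5.0],"dr":[0.4,1.6,0],"jaw":10}]'|sed -n 4p; python3 -c "
from h import *
ms()"
```

```text
wrist_force: [8.5, -4.0, 10.0]
t26.35 tcp mod [31.64  1.23 60.33] F [ 9.31 -1.58 10.04] T [-0.555 -3.14   0.102] w 27.3
dr [ 0.55 -4.04  0.14]
```

```bash
python3 -m handwheel '[{"dp":[-12,1.8,-4.8],"dr":[0.3,1.6,0.1],"jaw":10}]'|sed -n 4p; python3 -c "
from h import *
ms()"; python3 -m handwheel '[{"dp":[-12,1.8,-4.6],"dr":[0.2,1.6,0.1],"jaw":10}]'|sed -n 4p; python3 -c "
from h import *
ms()"
```

```text
wrist_force: [9.0, -2.8, 7.8]
t26.43 tcp mod [31.59  0.39 60.57] F [ 9.44 -0.23  7.8 ] T [-0.175 -3.098  0.081] w 27.5
dr [ 0.39 -4.13  0.12]
wrist_force: [9.0, -1.4, 7.9]
t26.52 tcp mod [31.26 -0.07 60.73] F [9.06 1.06 7.9 ] T [-0.01  -3.07   0.077] w 27.7
dr [ 0.28 -4.23  0.12]
```

```bash
python3 -m handwheel '[{"dp":[-11.8,2.4,-4.6],"dr":[0.1,1.6,0.1],"jaw":10}]'|sed -n 4p; python3 - <<'E'
from h import *
ms()
st,kv,im=snap("wrist","pics/w25.png"); np.savez("w25.npz",K=kv[0],V=kv[1])
cv2.imwrite("pics/c35.png",cv2.resize(im[180:260,280:380,::-1],None,fx=7,fy=7,interpolation=cv2.INTER_CUBIC))
ms()
R=rz(MP[2]);s=7;f=lambda P:((proj(kv,np.array(P)/1e3@R.T+[MP[0],MP[1],0])-[280,180])*s).round(0).tolist()
print("near,ramptop,foot,inner top,far @y=-1.5",f([[36.3,-1.5,18],[49.5,-1.5,18],[54.5,-1.5,15],[62.5,-1.5,18],[106.3,-1.5,18]]),"guard",f([[40,0,39]]),"scr",f([[100,36.2,42],[50.5,36.2,42]]))
E
```

```text
wrist_force: [8.7, -3.1, 8.1]
t26.60 tcp mod [30.87  0.15 60.76] F [ 9.2  -0.62  8.07] T [-0.118 -3.071  0.082] w 27.2
dr [ 0.26 -4.34  0.12]
t26.65 tcp mod [30.71  0.28 60.73] F [10.36 -0.7   8.97] T [-0.166 -3.026  0.09 ] w 27.3
dr [ 0.27 -4.37  0.11]
near,ramptop,foot,inner top,far @y=-1.5 [[28.0, 305.0], [138.0, 307.0], [179.0, 299.0], [247.0, 310.0], [621.0, 318.0]] guard [[53.0, 362.0]] scr [[647.0, 58.0], [157.0, 51.0]]
```

View pics/c35.png

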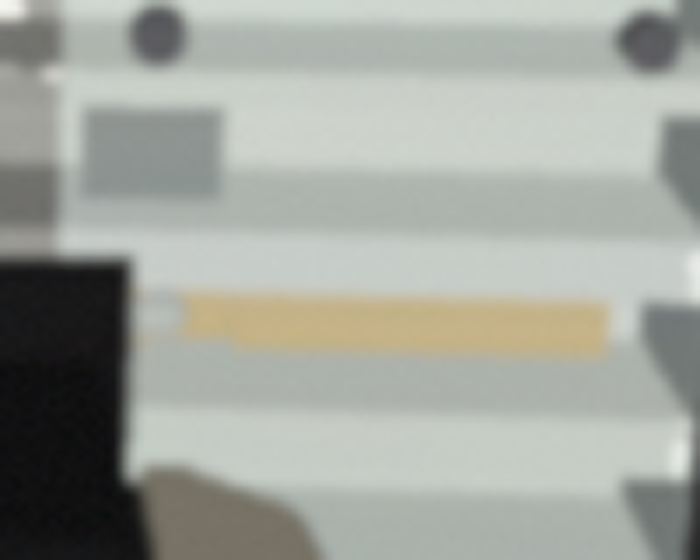

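```bash
python3 -m handwheel '[{"dp":[-12.4,2.2,-4.6],"dr":[0.2,1.4,0.1],"jaw":10},{"dp":[-12.6,2.3,-4.6],"dr":[0.1,1.4,0.1],"jaw":10}]'|sed -n 4p; python3 -c "
from h import *
ms()"; python3 -m handwheel '[{"dp":[-12.8,2.3,-4.6],"dr":[0.1,1.4,0.1],"jaw":10},{"dp":[-13,2.4,-4.6],"dr":[0.1,1.4,0.1],"jaw":10}]'|sed -n 4p; python3 -c "
from h import *
ms()"
```

```text
wrist_force: [8.9, -2.5, 9.5]
t26.82 tcp mod [28.74  0.21 60.65] F [9.27 0.03 9.46] T [-0.246 -3.139  0.068] w 27.6
dr [ 0.16 -4.19  0.06]
wrist_force: [8.7, -2.5, 8.1]
t26.98 tcp mod [25.81  0.18 60.63] F [9.05 0.   8.08] T [-0.184 -3.131  0.096] w 27.4
dr [ 0.16 -4.02  0.02]
```

```bash
python3 -m handwheel '[{"dp":[-13,2.4,-4.6],"dr":[0.1,1.5,0.1],"jaw":10},{"dp":[-13,2.4,-4.6],"dr":[0.1,1.5,0.1],"jaw":10},{"dp":[-13,2.4,-4.6],"dr":[0.1,1.5,0.1],"jaw":10}]'|sed -n 4p; python3 -c "
from h import *
ms()"; python3 -m handwheel '[{"dp":[-13,2.4,-4.6],"dr":[0.1,1.5,0.1],"jaw":10},{"dp":[-13,2.4,-4.6],"dr":[0.1,1.5,0.1],"jaw":10},{"dp":[-13,2.4,-4.6],"dr":[0.1,1.5,0.1],"jaw":10}]'|sed -n 4p; python3 -c "
from h import *
ms()"
```

```text
wrist_force: [9.4, -3.4, 8.7]
t27.23 tcp mod [21.02  0.22 60.59] F [ 9.97 -0.7   8.73] T [-0.243 -3.237  0.084] w 27.2
dr [ 0.16 -4.06 -0.07]
wrist_force: [9.6, -3.7, 8.6]
t27.48 tcp mod [16.7   0.22 60.59] F [10.22 -0.98  8.62] T [-0.288 -3.194  0.102] w 27.2
dr [ 0.16 -4.07 -0.15]
```

```bash
python3 -m handwheel '[{"dp":[-13,2.4,-4.5],"dr":[0.1,1.5,-0.1],"jaw":10},{"dp":[-13,2.4,-4.5],"dr":[0.1,1.5,-0.1],"jaw":10},{"dp":[-13,2.4,-4.5],"dr":[0.1,1.5,-0.1],"jaw":10},{"dp":[-13,2.4,-4.5],"dr":[0.1,1.5,-0.1],"jaw":10}]'|sed -n 4p; python3 - <<'E'
from h import *
ms()
st,kv,im=snap("wrist","pics/w26.png"); np.savez("w26.npz",K=kv[0],V=kv[1])
cv2.imwrite("pics/c36.png",cv2.resize(im[140:260,220:400,::-1],None,fx=4.2,fy=4.2,interpolation=cv2.INTER_CUBIC))
ms()
R=rz(MP[2]);s=4.2;f=lambda P:((proj(kv,np.array(P)/1e3@R.T+[MP[0],MP[1],0])-[220,140])*s).round(0).tolist()
print("far at 106,96,86,76",f([[q,-1.5,18] for q in (106.3,96.3,86.3,76.3)]))
E
```

```text
wrist_force: [9.4, -2.6, 9.0]
t27.82 tcp mod [10.54  0.49 60.61] F [9.73 0.09 9.02] T [-0.279 -3.169  0.083] w 27.3
dr [ 0.1  -4.15  0.56]
t27.87 tcp mod [10.08  0.47 60.64] F [ 8.48 -0.27  9.91] T [-0.27  -2.978  0.04 ] w 27.2
dr [ 0.11 -4.19  0.56]
far at 106,96,86,76 [[730.0, 360.0], [678.0, 359.0], [626.0, 358.0], [574.0, 358.0]]
```

View pics/c36.png

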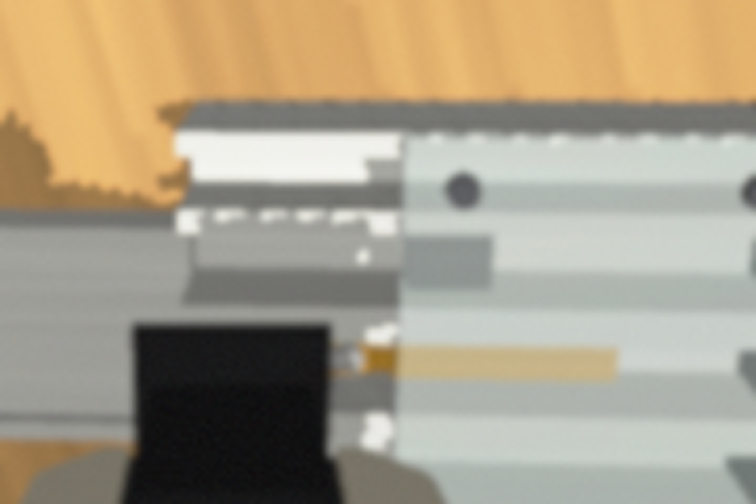

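```bash
python3 -m handwheel '[{"dp":[-13,2.5,-4.5],"dr":[0.1,1.5,0.2],"jaw":10},{"dp":[-13,2.5,-4.5],"dr":[0.1,1.5,0.1],"jaw":10},{"dp":[-13,2.5,-4.5],"dr":[0.1,1.5,0.1],"jaw":10},{"dp":[-13,2.5,-4.5],"dr":[0.1,1.5,0],"jaw":10}]'|sed -n 4p; python3 -c "
from h import *
ms()"; python3 -m handwheel '[{"dp":[-13,2.5,-4.5],"dr":[0.1,1.5,0],"jaw":10},{"dp":[-13,2.5,-4.5],"dr":[0.1,1.5,0],"jaw":10},{"dp":[-13,2.5,-4.5],"dr":[0.1,1.5,0],"jaw":10},{"dp":[-13,2.5,-4.5],"dr":[0.1,1.5,0],"jaw":10}]'|sed -n 4p; python3 -c "
from h import *
ms()"
```

```text
wrist_force: [9.4, -3.8, 9.7]
t28.20 tcp mod [ 4.45  0.62 60.63] F [10.06 -1.14  9.65] T [-0.343 -3.188  0.084] w 27.1
dr [ 0.14 -4.24  0.46]
wrist_force: [9.7, -3.7, 10.3]
t28.53 tcp mod [-0.76  0.85 60.62] F [10.31 -0.97 10.32] T [-0.371 -3.165  0.094] w 27.0
dr [ 0.15 -4.26  0.76]
```

```bash
python3 -m handwheel '[{"dp":[-13,2.0,-4.35],"dr":[0.1,1.5,0.5],"jaw":10},{"dp":[-13,2.0,-4.35],"dr":[0.1,1.5,0.4],"jaw":10},{"dp":[-13,2.0,-4.35],"dr":[0.1,1.5,0.3],"jaw":10},{"dp":[-13,2.0,-4.35],"dr":[0.1,1.5,0.3],"jaw":10}]'|sed -n 4p; python3 -c "
from h import *
ms()"; python3 -m handwheel '[{"dp":[-13,2.0,-4.35],"dr":[0.1,1.5,0.2],"jaw":10},{"dp":[-13,2.0,-4.35],"dr":[0.1,1.5,0.2],"jaw":10},{"dp":[-13,2.0,-4.35],"dr":[0.1,1.5,0.2],"jaw":10}]'|sed -n 4p; python3 -c "
from h import *
ms()"
```

```text
wrist_force: [9.2, -4.0, 8.6]
t28.87 tcp mod [-6.24  0.22 60.68] F [ 9.98 -1.33  8.59] T [-0.235 -3.198  0.043] w 27.4
dr [ 0.12 -4.34 -0.52]
wrist_force: [10.6, -4.3, 8.7]
t29.12 tcp mod [-9.94  0.15 60.69] F [11.36 -1.24  8.72] T [-0.336 -3.236  0.1  ] w 27.5
dr [ 0.05 -4.36 -0.96]
```

```bash
python3 -m handwheel '[{"dp":[-13,2.2,-4.4],"dr":[0.1,1.5,-0.4],"jaw":10},{"dp":[-13,2.2,-4.4],"dr":[0.1,1.5,-0.3],"jaw":10},{"dp":[-13,2.2,-4.4],"dr":[0.1,1.5,-0.2],"jaw":10}]'|sed -n 4p; python3 -c "
from h import *
ms()"; python3 -m handwheel '[{"dp":[-13,2.3,-4.4],"dr":[0.1,1.5,0],"jaw":10},{"dp":[-13,2.3,-4.4],"dr":[0.1,1.5,0],"jaw":10},{"dp":[-13,2.3,-4.4],"dr":[0.1,1.5,0],"jaw":10}]'|sed -n 4p; python3 -c "
from h import *
ms()"
```

```text
wrist_force: [9.9, -3.5, 9.6]
t29.37 tcp mod [-13.1    0.74  60.66] F [10.51 -0.7   9.63] T [-0.335 -3.27   0.088] w 27.5
dr [-0.11 -4.3   0.17]
wrist_force: [9.6, -4.0, 10.0]
t29.62 tcp mod [-16.06   1.19  60.63] F [10.36 -1.19  9.99] T [-0.393 -3.302  0.136] w 27.0
dr [-0.18 -4.24  0.41]
```

```bash
python3 -m handwheel '[{"dp":[-13,1.8,-4.2],"dr":[0,1.4,0.2],"jaw":10},{"dp":[-13,1.8,-4.2],"dr":[0,1.4,0.2],"jaw":10},{"dp":[-13,1.8,-4.2],"dr":[0,1.4,0.1],"jaw":10}]'|sed -n 4p; python3 -c "
from h import *
ms()"; python3 -m handwheel '[{"dp":[-12.5,1.9,-4.1],"dr":[0,1.4,0],"jaw":10},{"dp":[-12.5,2,-4.1],"dr":[0,1.4,0],"jaw":10}]'|sed -n 4p; python3 -c "
from h import *
ms()"
```

```text
wrist_force: [9.5, -2.9, 9.1]
t29.87 tcp mod [-19.93   0.99  60.61] F [ 9.98 -0.2   9.1 ] T [-0.173 -3.19   0.074] w 26.9
dr [-0.02 -4.01  0.12]
wrist_force: [8.5, -4.1, 9.1]
t30.03 tcp mod [-22.23   1.45  60.58] F [ 9.27 -1.61  9.12] T [-0.271 -3.124  0.113] w 27.3
dr [ 0.06 -3.93  0.24]
```

Single rows now, near the plunger's release.

```bash
python3 -m handwheel '[{"dp":[-12,1.6,-3.9],"dr":[0,1.3,0.1],"jaw":10}]'|sed -n 4p; python3 -c "
from h import *
ms()"; python3 -m handwheel '[{"dp":[-12,1.6,-3.9],"dr":[0,1.3,0.1],"jaw":10}]'|sed -n 4p; python3 -c "
from h import *
ms()";python3 -m handwheel '[{"dp":[-11.6,1.6,-3.7],"dr":[0,1.2,0.1],"jaw":10}]'|sed -n 4p; python3 -c "
from h import *
ms()"
```

```text
wrist_force: [8.9, -2.2, 7.1]
t30.12 tcp mod [-23.22   1.48  60.59] F [9.21 0.27 7.14] T [-0.175 -2.927 -0.035] w 27.4
dr [ 0.1  -3.84  0.19]
wrist_force: [8.3, -2.6, 8.5]
t30.20 tcp mod [-24.39   1.55  60.57] F [ 8.73 -0.28  8.54] T [-0.149 -2.894  0.096] w 27.6
dr [ 0.13 -3.77  0.14]
wrist_force: [7.4, -1.2, 7.6]
t30.28 tcp mod [-25.78   1.64  60.6 ] F [7.49 0.84 7.56] T [-0.191 -2.55   0.058] w 27.6
dr [ 0.16 -3.68  0.09]
```

```bash
python3 -m handwheel '[{"dp":[-11,1.8,-3.4],"dr":[0,1.0,0.1],"jaw":10}]'|sed -n 4p; python3 -c "
from h import *
ms()"; python3 -m handwheel '[{"dp":[-10.5,1.8,-3.2],"dr":[0,1.0,0.1],"jaw":10}]'|sed -n 4p; python3 -c "
from h import *
ms()";python3 -m handwheel '[{"dp":[-10.5,1.8,-3.1],"dr":[0,1.0,0.1],"jaw":10}]'|sed -n 4p; python3 -c "
from h import *
ms()"
```

```text
wrist_force: [5.1, -1.1, 7.5]
t30.37 tcp mod [-27.97   1.83  60.62] F [5.25 0.35 7.49] T [-0.212 -2.028  0.09 ] w 27.1
dr [ 0.18 -3.57  0.05]
wrist_force: [5.0, -0.8, 6.8]
t30.45 tcp mod [-30.67   2.17  60.64] F [5.06 0.58 6.76] T [-0.15  -1.886  0.012] w 27.1
dr [ 0.2  -3.55 -0.02]
wrist_force: [4.8, -1.5, 7.3]
t30.53 tcp mod [-33.63   2.46  60.62] F [ 5.05 -0.11  7.33] T [-0.17  -1.955  0.037] w 26.8
dr [ 0.22 -3.57 -0.09]
```

```bash
python3 -m handwheel '[{"dp":[-10.5,1.4,-3.1],"dr":[0,1.0,0.1],"jaw":10},{"dp":[-10.5,1.2,-3.1],"dr":[0,1.0,0.1],"jaw":10}]'|sed -n 4p; python3 -c "
from h import *
ms()"; python3 -m handwheel '[{"dp":[-10.5,1.2,-3.1],"dr":[0,1.0,0.1],"jaw":10},{"dp":[-10.5,1.2,-3.1],"dr":[0,1.0,0.1],"jaw":10},{"dp":[-10.5,1.2,-3.1],"dr":[0,1.0,0.1],"jaw":10}]'|sed -n 4p; python3 - <<'E'
from h import *
ms()
st,kv,im=snap("wrist","pics/w27.png"); np.savez("w27.npz",K=kv[0],V=kv[1])
cv2.imwrite("pics/c37.png",cv2.resize(im[140:280,200:400,::-1],None,fx=3.8,fy=3.8,interpolation=cv2.INTER_CUBIC))
ms()
E
```

```text
wrist_force: [5.6, -2.2, 7.7]
t30.70 tcp mod [-39.39   2.62  60.62] F [ 5.97 -0.58  7.72] T [-0.101 -2.063  0.011] w 27.2
dr [ 0.23 -3.6  -0.27]
wrist_force: [5.1, -1.8, 7.4]
t30.95 tcp mod [-47.56   2.89  60.6 ] F [ 5.44 -0.38  7.43] T [-0.142 -2.133  0.022] w 27.4
dr [ 0.21 -3.58 -0.55]
t31.00 tcp mod [-48.24   2.94  60.59] F [ 5.08 -0.31  8.33] T [-0.169 -2.084  0.048] w 27.2
dr [ 0.21 -3.63 -0.57]
```

View pics/c37.png

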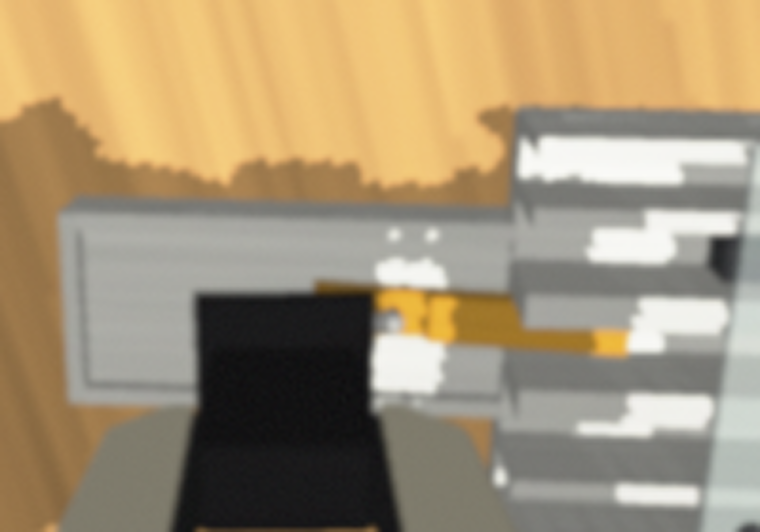

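```bash
python3 -m handwheel '[{"dp":[-10.5,1.0,-3.1],"dr":[0,1.0,-0.2],"jaw":10},{"dp":[-10.5,1.0,-3.1],"dr":[0,1.0,-0.2],"jaw":10},{"dp":[-10.5,1.0,-3.1],"dr":[0,1.0,-0.1],"jaw":10},{"dp":[-10.5,1.0,-3.1],"dr":[0,1.0,-0.1],"jaw":10}]'|sed -n 4p; python3 -c "
from h import *
ms()"; python3 -m handwheel '[{"dp":[-10.5,1.2,-3.1],"dr":[0,1.0,0],"jaw":10},{"dp":[-10.5,1.2,-3.1],"dr":[0,1.0,0],"jaw":10},{"dp":[-10.5,1.2,-3.1],"dr":[0,1.0,0],"jaw":10},{"dp":[-10.5,1.2,-3.1],"dr":[0,1.0,0],"jaw":10}]'|sed -n 4p; python3 -c "
from h import *
ms()"
```

```text
wrist_force: [6.0, -1.3, 8.0]
t31.33 tcp mod [-57.92   3.21  60.56] F [6.14 0.4  7.98] T [-0.159 -2.127  0.025] w 27.5
dr [ 0.08 -3.52  0.09]
wrist_force: [5.3, -2.7, 8.7]
t31.67 tcp mod [-67.5    4.11  60.49] F [ 5.86 -1.11  8.69] T [-0.219 -2.137  0.01 ] w 27.4
dr [-0.01 -3.38  0.15]
```

```bash
python3 -m handwheel '[{"dp":[-10.5,0.8,-3.0],"dr":[0,1.0,0.1],"jaw":10},{"dp":[-10.5,0.8,-3.0],"dr":[0,1.0,0.1],"jaw":10},{"dp":[-10.5,0.8,-3.0],"dr":[0,1.0,0.1],"jaw":10},{"dp":[-10.5,0.8,-3.0],"dr":[0,1.0,0.1],"jaw":10}]'|sed -n 4p; python3 -c "
from h import *
ms()"; python3 -m handwheel '[{"dp":[-10.5,0.9,-3.0],"dr":[0,1.0,0],"jaw":10},{"dp":[-10.5,0.9,-3.0],"dr":[0,1.0,0],"jaw":10}]'|sed -n 4p; python3 - <<'E'
from h import *
ms()
st,kv,im=snap("wrist","pics/w28.png"); np.savez("w28.npz",K=kv[0],V=kv[1])
cv2.imwrite("pics/c38.png",cv2.resize(im[140:280,200:400,::-1],None,fx=3.8,fy=3.8,interpolation=cv2.INTER_CUBIC))
ms()
E
```

```text
wrist_force: [6.4, -1.7, 8.3]
t32.00 tcp mod [-77.03   4.12  60.5 ] F [6.63 0.08 8.3 ] T [-0.148 -2.177  0.031] w 27.4
dr [-0.15 -3.29 -0.22]
wrist_force: [5.4, -2.4, 8.5]
t32.17 tcp mod [-81.62   4.38  60.45] F [ 5.89 -0.87  8.5 ] T [-0.139 -2.211  0.042] w 26.9
dr [-0.24 -3.23 -0.2 ]
t32.22 tcp mod [-82.18   4.38  60.47] F [ 5.97 -0.5   9.13] T [-0.165 -2.16  -0.018] w 27.7
dr [-0.24 -3.26 -0.22]
```

View pics/c38.png

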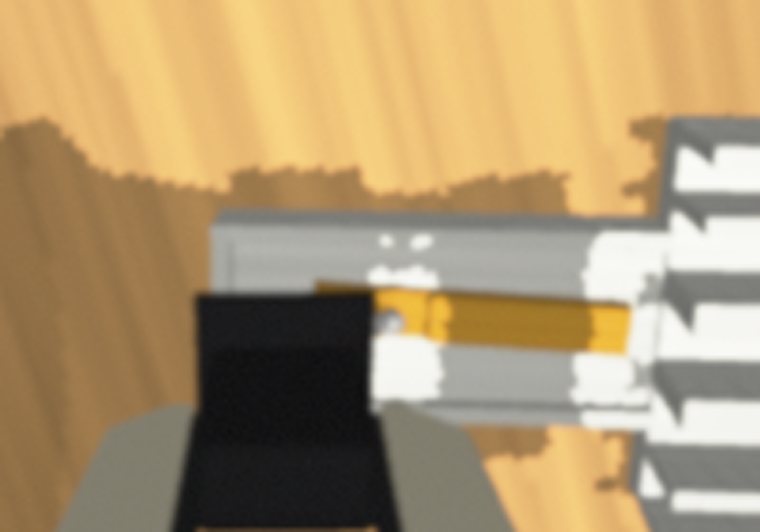

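```bash
python3 -m handwheel '[{"dp":[-10.5,0.9,-3.0],"dr":[0.1,1.0,0.1],"jaw":10},{"dp":[-10.5,0.9,-3.0],"dr":[0.1,1.0,0.1],"jaw":10},{"dp":[-6,1,-1.6],"dr":[0,0.6,0],"jaw":10},{"dp":[-3.5,0.7,-0.6],"dr":[0,0.3,0],"jaw":10}]'|sed -n 4p; python3 -c "
from h import *
ms()"
```

```text
wrist_force: [-0.2, -1.1, -0.1]
t32.55 tcp mod [-88.5    5.12  61.35] F [ 0.15 -1.08 -0.1 ] T [-0.05  -0.336  0.015] w 27.1
dr [-0.51 -3.11 -0.34]
```

```bash
python3 -m handwheel '[{"dp":[-0.5,0,2],"dr":[0,0,0],"jaw":10},{"dp":[0,0,3],"dr":[0,0,0],"jaw":10},{"dp":[0,0,6],"dr":[0,0,0],"jaw":10},{"dp":[0,0,12],"dr":[0.2,-1,0.2],"jaw":10},{"dp":[0,0,20],"dr":[0.2,-1,0.2],"jaw":10},{"dp":[0,0,20],"dr":[0,-1,0],"jaw":10}]'; python3 - <<'E'
from h import *
ms()
st,kv,im=snap("wrist","pics/w29.png"); np.savez("w29.npz",K=kv[0],V=kv[1])
cv2.imwrite("pics/c39.png",cv2.resize(im[140:320,190:400,::-1],None,fx=3.6,fy=3.3,interpolation=cv2.INTER_CUBIC))
ms()
im=r.capture("top");cv2.imwrite("pics/t29.png",im[:,:,::-1]);cv2.imwrite("pics/c40.png",cv2.resize(im[115:240,270:370,::-1],None,fx=4.8,fy=4.8,interpolation=cv2.INTER_CUBIC))
E
```

```text
t: 33.05
tcp_pos: [0.4902, 0.0193, 0.1219]
eef_rot: [[0.967, -0.021, 0.255], [-0.255, 0.016, 0.967], [-0.025, -1.0, 0.01]]
wrist_force: [-0.1, 0.3, -1.3]
gripper_width: 0.0273
t33.05 tcp mod [-98.55   2.72 121.87] F [-0.17  0.28 -1.31] T [-0.028 -0.159  0.027] w 27.3
dr [-0.91 -1.21 -0.97]
t33.10 tcp mod [-97.24   3.78 125.55] F [-0.57  0.63  1.2 ] T [-0.033 -0.075 -0.007] w 27.6
dr [-0.89 -0.83 -1.  ]
```

View pics/c39.png

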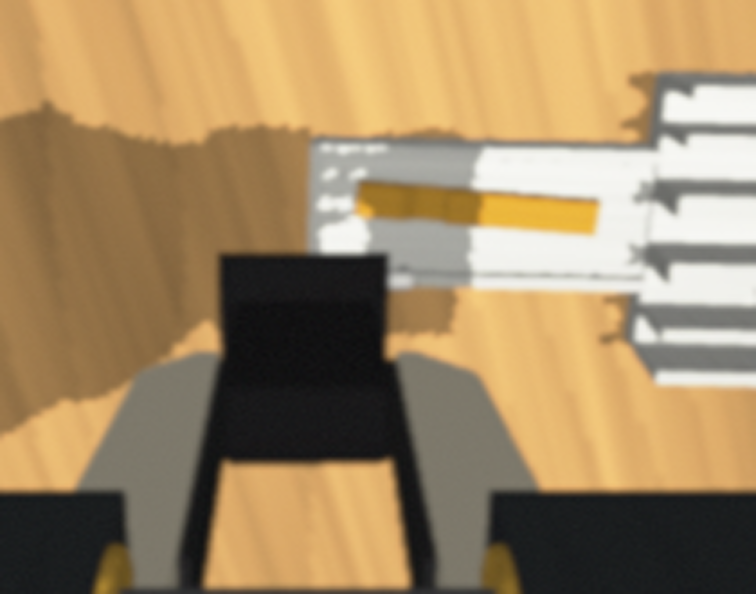

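View pics/c40.png

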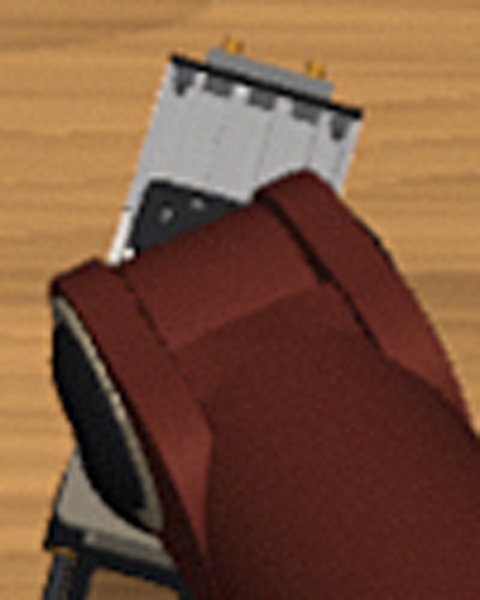

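```bash
python3 -m handwheel '[{"dp":[0,8,15],"dr":[-0.4,-0.3,1],"jaw":10},{"dp":[0,20,15],"dr":[-0.3,-0.2,3],"jaw":10},{"dp":[0,27,8],"dr":[-0.2,0,4],"jaw":10},{"dp":[0,27,2],"dr":[0,0,4],"jaw":10},{"dp":[0,27,0],"dr":[0,0,4],"jaw":10},{"dp":[0,27,0],"dr":[0,0,4],"jaw":10},{"dp":[0,27,0],"dr":[0,0,4],"jaw":10},{"dp":[0,27,0],"dr":[0,0,4],"jaw":10},{"dp":[0,27,0],"dr":[0,0,3],"jaw":10},{"dp":[0,18,0],"dr":[0,0,2],"jaw":10},{"dp":[0,10,0],"dr":[0,0,1],"jaw":10}]'; python3 -c "
from h import *
to([.4845,.2753,.130],108.5)"
```

```text
t: 34.07
tcp_pos: [0.4829, 0.2665, 0.1617]
eef_rot: [[0.938, -0.012, -0.347], [0.347, -0.016, 0.938], [-0.017, -1.0, -0.011]]
wrist_force: [0.4, -0.9, -0.2]
gripper_width: 0.0272
t 34.0667 tcp mm [482.9 266.5 161.7] dp [  1.6   8.8 -31.7] dr [ 0.92 -0.69 -1.8 ] F [ 0.4 -0.9 -0.2] T [ 0.007 -0.151 -0.008] w 27.2
```

```bash
python3 -m handwheel '[{"dp":[0.8,5,-8],"dr":[0.5,-0.4,-1],"jaw":10},{"dp":[0.8,5,-8],"dr":[0.4,-0.3,-0.8],"jaw":10},{"dp":[0,1,-8],"dr":[0,0,0],"jaw":10},{"dp":[0,0.5,-4],"dr":[0,0,0],"jaw":10},{"dp":[0,0,0],"dr":[0,0,0],"jaw":10}]'; python3 - <<'E'
from h import *
to([.4845,.2753,.130],108.5)
st,kv,im=snap("wrist","pics/w30.png"); np.savez("w30.npz",K=kv[0],V=kv[1])
c=cv2.resize(im[130:330,170:370,::-1],None,fx=3,fy=3,interpolation=cv2.INTER_CUBIC);cv2.imwrite("pics/c41.png",cv2.convertScaleAbs(c,alpha=1.6,beta=15))
st,kv,im=snap("scene","pics/s30.png");p=st["tcp_pos"];u,v=proj(kv,p)[0].astype(int);print(u,v,p)
cv2.imwrite("pics/c42.png",cv2.resize(im[v-50:v+50,u-50:u+50,::-1],None,fx=6,fy=6,interpolation=cv2.INTER_CUBIC))
R=st["eef_rot"];B=np.c_[R[:,0],R[:,2],-R[:,1]]
for phi in (-3,0,3,6):
    Ry=Ro.from_euler("y",-phi,degrees=True).as_matrix()
    f=lambda q:p+B@(Ry@((np.array(q)-[0,0,29.1])/1e3)+[0,0,.019])
    print(phi,((proj(kv,[f(q) for q in [(24,0,-34.3),(0,0,-29),(17,17,0),(17,-17,0),(-17,-17,0),(-17,17,0)]])-[u-50,v-50])*6).round(0).tolist())
E
```

```text
t: 34.48
tcp_pos: [0.4818, 0.2795, 0.1301]
eef_rot: [[0.947, -0.004, -0.321], [0.321, -0.002, 0.947], [-0.005, -1.0, -0.001]]
wrist_force: [-0.0, 0.2, -0.4]
gripper_width: 0.0276
t 34.4833 tcp mm [481.8 279.5 130.1] dp [ 2.7 -4.2 -0.1] dr [ 0.11 -0.24 -0.24] F [-0.   0.2 -0.4] T [-0.008 -0.13  -0.054] w 27.6
335 248 [0.48197278 0.27918515 0.13033069]
-3 [[251.0, 451.0], [297.0, 391.0], [319.0, 384.0], [221.0, 332.0], [286.0, 267.0], [383.0, 317.0]]
0 [[245.0, 455.0], [291.0, 397.0], [317.0, 385.0], [219.0, 333.0], [283.0, 272.0], [380.0, 322.0]]
3 [[239.0, 458.0], [285.0, 403.0], [314.0, 386.0], [216.0, 333.0], [280.0, 277.0], [377.0, 327.0]]
6 [[233.0, 460.0], [280.0, 408.0], [312.0, 386.0], [213.0, 333.0], [277.0, 281.0], [374.0, 331.0]]
```

View pics/c41.png

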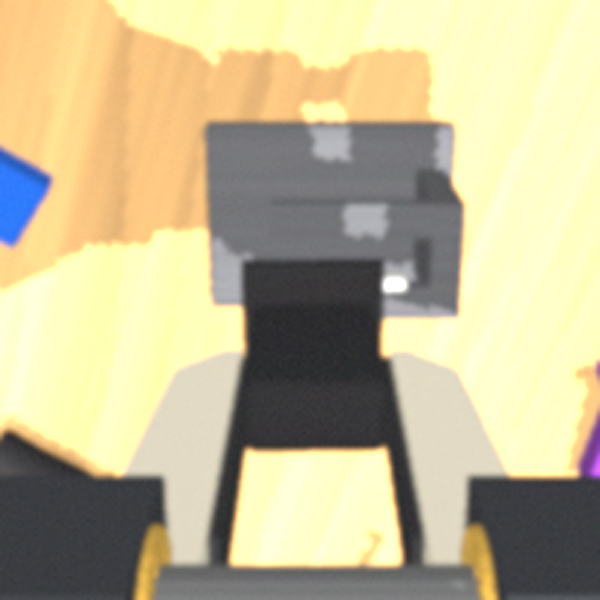

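View pics/c42.png

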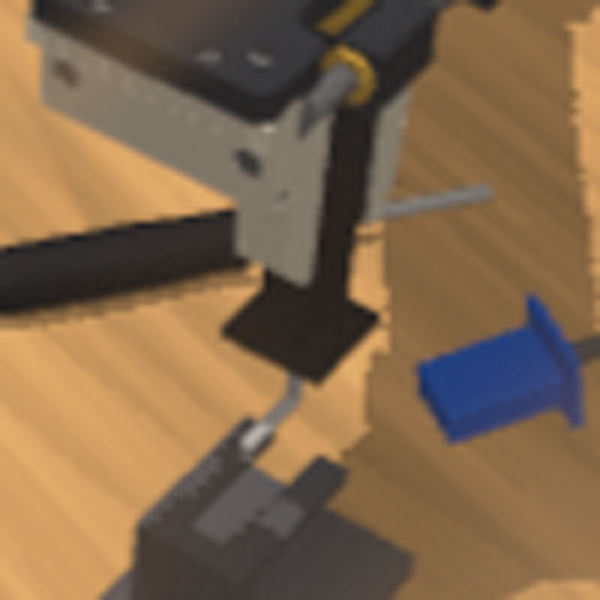

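```bash
python3 -m handwheel '[{"dp":[2.5,-4,0],"dr":[0.1,-0.2,-0.2],"jaw":10},{"dp":[0,0,-4],"dr":[0,0,0],"jaw":10},{"dp":[0,0,-4],"dr":[0,0,0],"jaw":10}]'; python3 -c "
from h import *
to([.4845,.2753,.0705],108.5)"
```

```text
t: 34.83
tcp_pos: [0.4868, 0.2746, 0.1241]
eef_rot: [[0.949, 0.004, -0.315], [0.315, 0.002, 0.949], [0.004, -1.0, 0.0]]
wrist_force: [0.1, 0.3, -0.8]
gripper_width: 0.0271
t 34.8333 tcp mm [486.8 274.6 124.1] dp [ -2.3   0.7 -53.6] dr [-0.1   0.24  0.15] F [ 0.1  0.3 -0.8] T [-0.016 -0.138 -0.002] w 27.1
```

```bash
python3 -m handwheel '[{"dp":[-2,0.5,-7],"dr":[-0.1,0.2,0.1],"jaw":10},{"dp":[-0.8,0.3,-7],"dr":[0,0,0],"jaw":10},{"dp":[-0.3,0.3,-7],"dr":[0,0,0],"jaw":10}]'; python3 -c "
from h import *
to([.4845,.2753,.0705],108.5)"; python3 -m handwheel '[{"dp":[0,0,-7],"dr":[0,0,0],"jaw":10},{"dp":[0,0,-7],"dr":[0,0,0],"jaw":10}]'; python3 -c "
from h import *
to([.4845,.2753,.0705],108.5)"
```

```text
t: 35.08
tcp_pos: [0.4846, 0.2751, 0.1023]
eef_rot: [[0.949, 0.003, -0.315], [0.315, 0.001, 0.949], [0.003, -1.0, -0.0]]
wrist_force: [-0.6, -0.1, -1.8]
gripper_width: 0.0268
t 35.0833 tcp mm [484.6 275.1 102.3] dp [ -0.1   0.2 -31.8] dr [-0.03  0.16  0.16] F [-0.6 -0.1 -1.8] T [-0.044 -0.051  0.007] w 26.8
t: 35.25
tcp_pos: [0.4841, 0.2752, 0.0864]
eef_rot: [[0.949, 0.002, -0.315], [0.315, 0.0, 0.949], [0.002, -1.0, -0.0]]
wrist_force: [0.3, -0.5, -0.5]
gripper_width: 0.0272
t 35.25 tcp mm [484.1 275.2  86.4] dp [  0.4   0.1 -15.9] dr [-0.01  0.1   0.13] F [ 0.3 -0.5 -0.5] T [ 0.015 -0.11  -0.044] w 27.2
```

```bash
python3 -m handwheel '[{"dp":[0.3,0,-6],"dr":[0,0.1,0.1],"jaw":10},{"dp":[0.3,0,-4],"dr":[0,0,0],"jaw":10},{"dp":[0.2,0,-2],"dr":[0,0,0],"jaw":10}]'; for i in 1 2 3; do python3 -m handwheel '[{"dp":[0.2,0,-0.8],"dr":[0,0,0],"jaw":10}]' | sed -n '2p;4p'; done; python3 -c "
from h import *
to([.4845,.2753,.0705],108.5)"
```

```text
t: 35.5
tcp_pos: [0.4837, 0.2747, 0.071]
eef_rot: [[0.948, -0.003, -0.318], [0.318, -0.002, 0.948], [-0.004, -1.0, -0.0]]
wrist_force: [-0.4, 0.1, -0.4]
gripper_width: 0.0275
tcp_pos: [0.4837, 0.2747, 0.0701]
wrist_force: [-3.1, -2.1, 9.7]
tcp_pos: [0.4837, 0.2747, 0.07]
wrist_force: [-2.4, -2.5, 11.2]
tcp_pos: [0.4837, 0.2747, 0.0701]
wrist_force: [-2.2, -1.3, 4.1]
t 35.75 tcp mm [483.7 274.7  70.1] dp [0.8 0.6 0.4] dr [ 0.21 -0.23 -0.03] F [-2.2 -1.3  4.1] T [-0.38   0.258 -0.011] w 27.3
```

```bash
python3 -m handwheel '[{"dp":[0.9,0.7,0.4],"dr":[0.2,-0.2,0],"jaw":10},{"dp":[0.3,0.2,-0.4],"dr":[0,0,0],"jaw":10}]'; python3 -c "
from h import *
to([.4845,.2753,.0700],108.5)"
```

```text
t: 35.92
tcp_pos: [0.4854, 0.2761, 0.0709]
eef_rot: [[0.948, 0.001, -0.318], [0.318, 0.001, 0.948], [0.002, -1.0, 0.001]]
wrist_force: [1.2, -0.3, -2.0]
gripper_width: 0.0273
t 35.9167 tcp mm [485.4 276.1  70.9] dp [-0.9 -0.8 -0.9] dr [-0.06  0.08 -0.04] F [ 1.2 -0.3 -2. ] T [-0.046 -0.096  0.013] w 27.3
```

```bash
python3 -m handwheel '[{"dp":[-0.9,-0.8,-0.6],"dr":[0,0,0],"jaw":10},{"dp":[0,0,-0.5],"dr":[0,0,0],"jaw":10}]'; python3 -c "
from h import *
to([.4845,.2753,.0700],108.5)"
```

```text
t: 36.08
tcp_pos: [0.4848, 0.2756, 0.07]
eef_rot: [[0.948, 0.002, -0.318], [0.318, 0.002, 0.948], [0.003, -1.0, 0.001]]
wrist_force: [-1.7, -2.4, 4.9]
gripper_width: 0.0274
t 36.0833 tcp mm [484.8 275.6  70. ] dp [-0.3 -0.3  0. ] dr [-0.1   0.12 -0.03] F [-1.7 -2.4  4.9] T [-0.296  0.288  0.052] w 27.4
```

Seated at the original place. Release and rise straight up.

```bash
python3 -m handwheel '[{"dp":[0,0,0],"dr":[0,0,0],"jaw":35},{"dp":[0,0,0],"dr":[0,0,0],"jaw":50},{"dp":[0,0,0],"dr":[0,0,0],"jaw":60},{"dp":[0,0,0],"dr":[0,0,0],"jaw":70},{"dp":[0,0,0],"dr":[0,0,0],"jaw":70}]'; python3 - <<'E'
from h import *
to([.4845,.2753,.0700],108.5)
E
python3 -m handwheel '[{"dp":[-0.5,-0.5,6],"dr":[0,0,0],"jaw":75},{"dp":[-0.5,-0.5,10],"dr":[0,0,0],"jaw":80},{"dp":[0,0,15],"dr":[0,0,0],"jaw":80},{"dp":[0,0,20],"dr":[0,0,0],"jaw":80},{"dp":[0,0,25],"dr":[0,0,0],"jaw":80},{"dp":[0,0,25],"dr":[0,0,0],"jaw":80},{"dp":[0,0,25],"dr":[0,0,0],"jaw":80}]'
python3 - <<'E'
from h import *
st,kv,im=snap("wrist","pics/w31.png")
c=cv2.resize(im[100:340,150:390,::-1],None,fx=2.5,fy=2.5,interpolation=cv2.INTER_CUBIC);cv2.imwrite("pics/c43.png",cv2.convertScaleAbs(c,alpha=1.6,beta=15))
st,kv,im=snap("scene","pics/s31.png")
E
```

```text
t: 36.5
tcp_pos: [0.4853, 0.2759, 0.0699]
eef_rot: [[0.948, 0.003, -0.318], [0.318, 0.003, 0.948], [0.004, -1.0, 0.002]]
wrist_force: [0.9, -0.1, 0.0]
gripper_width: 0.0561
t 36.5 tcp mm [485.3 275.9  69.9] dp [-0.8 -0.6  0.1] dr [-0.16  0.17 -0.02] F [ 0.9 -0.1  0. ] T [-0.033 -0.084  0.012] w 56.1
t: 37.08
tcp_pos: [0.48, 0.2718, 0.1994]
eef_rot: [[0.948, -0.007, -0.319], [0.319, -0.003, 0.948], [-0.008, -1.0, -0.001]]
wrist_force: [1.2, 0.3, -0.4]
gripper_width: 0.0802
```

View pics/c43.png

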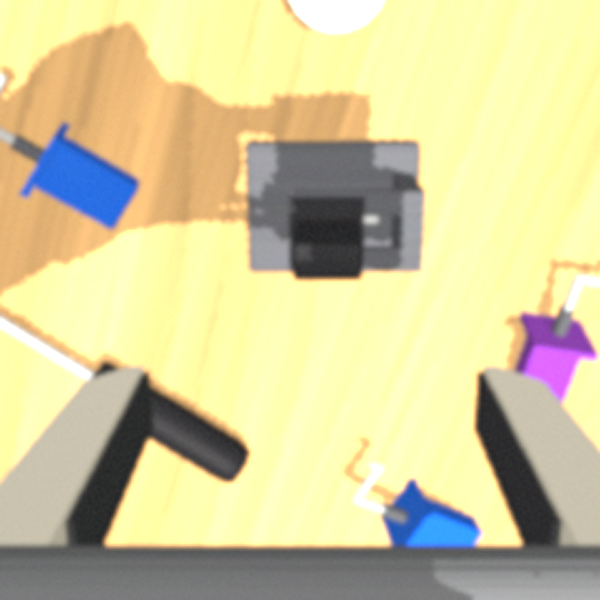

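View pics/s31.png

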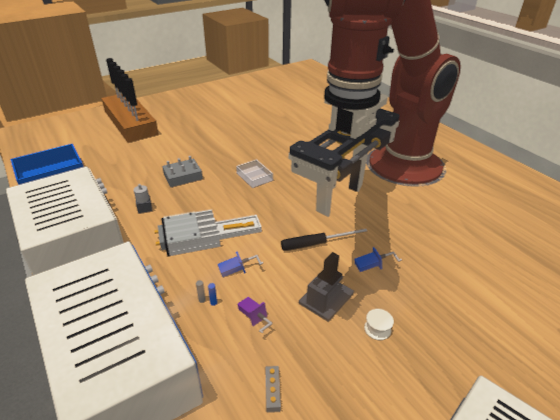

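```bash
python3 -m handwheel '[{"dp":[0,0,5],"dr":[0,0,0],"jaw":80},{"dp":[0,0,0],"dr":[0,0,0],"jaw":80},{"dp":[0,0,0],"dr":[0,0,0],"jaw":80}]' | head -2; python3 - <<'E'
from h import *
T=cam("top");im=r.capture("top")[:,:,::-1].copy();cv2.imwrite("pics/t31.png",im)
a=cv2.imread("pics/top0.png")
d=cv2.absdiff(a,im).max(2)>40
n,l,s,c=cv2.connectedComponentsWithStats(d.astype(np.uint8));print([(s[i].tolist()) for i in range(1,n) if s[i][4]>8])
hsv=cv2.cvtColor(im[150:240,280:350],cv2.COLOR_BGR2HSV)
crop=cv2.resize(im[110:240,270:370],None,fx=4.6,fy=4.6,interpolation=cv2.INTER_CUBIC);cv2.imwrite("pics/c44.png",crop)
S=cam("scene");b=cv2.imread("pics/s31.png");cv2.imwrite("pics/c45.png",cv2.resize(b[195:270,150:280],None,fx=5,fy=5,interpolation=cv2.INTER_CUBIC))
E
```

```text
t: 37.43
tcp_pos: [0.482, 0.274, 0.2095]
[[313, 138, 14, 31, 173], [57, 140, 372, 280, 34176], [138, 144, 9, 6, 26], [294, 188, 16, 33, 174], [180, 204, 3, 10, 12], [165, 207, 25, 37, 550], [539, 385, 21, 35, 473]]
```

View pics/c44.png

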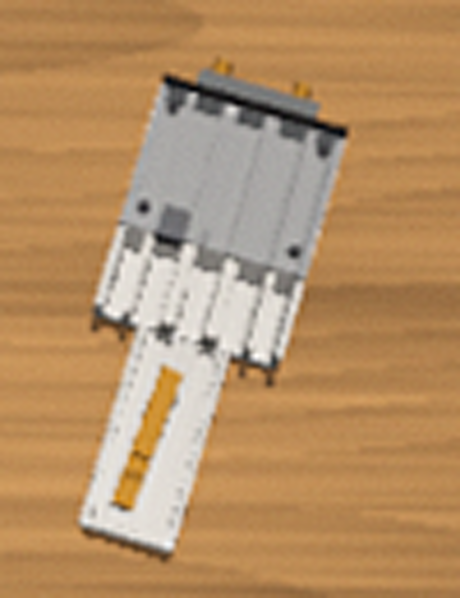

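View pics/c45.png

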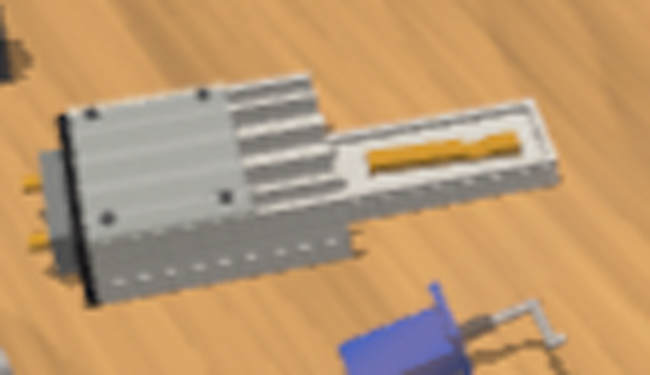

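```bash
python3 - <<'E'
import cv2,numpy as np
a=cv2.imread("pics/top0.png");b=cv2.imread("pics/t31.png")
sc=lambda i:cv2.resize(i,None,fx=5,fy=5,interpolation=cv2.INTER_CUBIC)
cv2.imwrite("pics/c46.png",np.hstack([sc(a[115:180,105:175]),sc(b[115:180,105:175])]))
a=cv2.imread("pics/scene0.png");b=cv2.imread("pics/s31.png")
d=cv2.absdiff(a,b).max(2)>45
n,l,s,c=cv2.connectedComponentsWithStats(d.astype(np.uint8));print([(s[i].tolist()) for i in range(1,n) if s[i][4]>8])
E
```

```text
[[206, 0, 57, 16, 493], [230, 0, 207, 293, 16232], [246, 6, 6, 5, 19], [221, 16, 5, 20, 67], [424, 44, 14, 11, 30], [440, 45, 15, 12, 97], [424, 56, 8, 4, 20], [441, 57, 20, 59, 215], [397, 60, 38, 25, 151], [436, 60, 21, 17, 62], [440, 65, 11, 12, 34], [424, 72, 8, 14, 69], [434, 81, 3, 10, 14], [403, 91, 16, 7, 36], [432, 94, 8, 8, 24], [419, 96, 9, 5, 12], [364, 123, 4, 4, 10], [433, 151, 13, 8, 43], [443, 160, 4, 4, 9], [223, 221, 31, 9, 160], [333, 252, 8, 12, 22], [383, 255, 10, 5, 22], [388, 261, 7, 6, 18], [381, 263, 13, 12, 68], [337, 267, 7, 8, 15], [346, 301, 5, 3, 9], [337, 309, 9, 7, 25]]
```

View pics/c46.png

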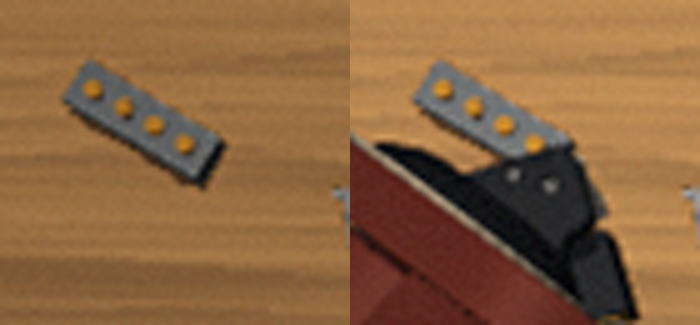

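```bash
python3 - <<'E'
from plant import r
print(r.state()["t"],r.state()["joint_vel"].round(3)); print(r.close_job())
E
```

```text
37.4833 [-0.002  0.009  0.001  0.004  0.001 -0.005 -0.001]
the job is handed in; nothing more can be done
None
```

I dragged the link out with the black pick so that all of it lies flat on the apron. I then hung the pick back in its rest and let go, and handed the job in at about 37.5 s of the 72 s allowed.

**What happened:** I felt the tip height on the apron and entered under the guard. My first pull failed because the pick pitched in the grip. I hung it back, re-gripped across the long side of its handle, and tried again. A second pull tilted the tool too far. The third, with the hook tilted slightly nose-down, brought the link out.

**Final checks:**
- **Link:** the last top and scene pictures show it between the apron's lips, its far end about 10 mm clear of the mouth.
- **Pick:** it hangs upright in the rest within about 1 mm of where it started.
- **Bystanders:** the views I compared show no sign that anything moved, but in the last top picture the arm covered part of the bench.
- **Robot:** it is clear of everything.

**What ran high or disagreed:**
- **Press force:** it was mostly 7 to 11 N, but peaked for one row at about 16 N down. That is roughly 19 N in total, close to the 20 N limit for the link.
- **Pull:** it took 9 to 11 N until the link cleared the plunger. That is more than the stated 2 to 4 N, part of it from my own pressing.
- **Tip height:** after the re-grip, the tip touched the notch about 0.8 mm higher than I had predicted.

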